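Load the weld jig and stand up the bars

TASK

Get the next welding job ready: swing the jig's hold-down wide open, drop each steel boss upright into a pocket of its own in the blue jig, all the way down, and then swing the hold-down fully shut over them. Also take every copper bar off the red rest and stand it foot-down in a hole of its own in the yellow stand. Leave the spray can, hammer and wrench where they are.

Things in the scene. Friction and masses are not known exactly. Their poses are not given: they have to be found in the camera images.
- jig: blue steel welding jig, a fixed block 180 x 180 x 45 mm (place and yaw vary) with four square pockets 56 x 56 mm, 35 mm deep (floor 10 mm above the bench) at x, y = +-40 mm of its frame. Origin: centre of its underside; z up; x away from the robot. By its far left corner stands the hold-down's hinge post (axis at x = 80, y = 105 mm)
- jig_hole0 (a point): centre of the mouth of one jig pocket, level with the jig's top (45 mm above the bench)
- jig_hole1 (a point): centre of the mouth of one jig pocket, level with the jig's top (45 mm above the bench)
- jig_hole2 (a point): centre of the mouth of one jig pocket, level with the jig's top (45 mm above the bench)
- jig_hole3 (a point): centre of the mouth of one jig pocket, level with the jig's top (45 mm above the bench)
- clamp (a joint): the jig's grey hold-down, two bars 190 x 36 x 6 mm, underside 80 mm above the bench, swinging level about a vertical post; rad: 0 = closed over the pockets (stop), grows as it swings open, clockwise from above, across the jig's robot side to the jig's left (+y), stop at 1.75. Pockets are clear at 1.4 or more. It stays where it is left; about 1 N at the knob moves it
- clamp_knob (a point): centre of the top of the hold-down's red upright round knob, 24 mm in diameter and 45 mm tall (from 86 to 131 mm above the bench), 160 mm from the hinge axis; pinch or push it
- clamp_hinge (a point): point on the hold-down's vertical hinge axis, 80 mm above the bench
- boss0: bright steel weld boss, an upright cylinder 50 mm in diameter and 60 mm tall, 0.35 kg more or less, with a dark bore mark on its top. Origin: centre of its underside; z up along its axis. May be absent
- boss1: bright steel weld boss, an upright cylinder 50 mm in diameter and 60 mm tall, 0.35 kg more or less, with a dark bore mark on its top. Origin: centre of its underside; z up along its axis. May be absent
- boss2: bright steel weld boss, an upright cylinder 50 mm in diameter and 60 mm tall, 0.35 kg more or less, with a dark bore mark on its top. Origin: centre of its underside; z up along its axis. May be absent
- boss3: bright steel weld boss, an upright cylinder 50 mm in diameter and 60 mm tall, 0.35 kg more or less, with a dark bore mark on its top. Origin: centre of its underside; z up along its axis. May be absent
- ramp: red bar rest, fixed (place and yaw vary), 150 mm wide, 120 deep, dark base; three grooves at y = -50, 0, 50 mm slope up at 50 deg from level towards its +x, away from the robot. A bar's foot centre lies at x = -45, z = 22 mm against a lip; the trough carries a bar's lower 105 mm, the upper 55 is free. Origin: centre of its underside; z up
- rod0: copper-coloured round bar, 16 mm in diameter and 160 mm long, about 0.25 kg. Origin: centre of its foot (lower end); z along the bar from foot to head. At the start it leans in a groove of the red rest. May be absent
- rod1: copper-coloured round bar, 16 mm in diameter and 160 mm long, about 0.25 kg. Origin: centre of its foot (lower end); z along the bar from foot to head. At the start it leans in a groove of the red rest. May be absent
- rod2: copper-coloured round bar, 16 mm in diameter and 160 mm long, about 0.25 kg. Origin: centre of its foot (lower end); z along the bar from foot to head. At the start it leans in a groove of the red rest. May be absent
- stand: yellow bar stand, a fixed block 70 x 160 x 75 mm (place and yaw vary) with three square upright holes 22 x 22 mm and 60 mm deep (floor 15 mm above the bench), in a row along its y axis, 50 mm apart. Origin: centre of its underside; z up
- stand_hole0 (a point): centre of the mouth of one hole of the bar stand, 75 mm above the bench
- stand_hole1 (a point): centre of the mouth of one hole of the bar stand, 75 mm above the bench
- stand_hole2 (a point): centre of the mouth of one hole of the bar stand, 75 mm above the bench
- spray: white spray can 60 mm wide and 120 mm tall, a bystander; origin at the centre of its underside
- hammer: hammer with a wooden handle lying on the bench beyond the jig and stands, a bystander; origin on its underside
- wrench: steel wrench lying on the bench between robot and jig, a bystander; origin on its underside

How it is judged (in metres and radians):
On the way, in this order (a step that is already met when the one before it is completed fails the run):
1. the hold-down is swung open (value of joint clamp above 1.3 rad), for 0.2 s.
2. every boss stands on the floor of a jig pocket, let go, with the hold-down open (z of each of boss0, boss1, boss2, boss3 in the frame of jig below 0.016 m and angle between each of boss0, boss1, boss2, boss3's own z axis and vertical below 0.12 rad and (horizontal distance between boss0 and jig_hole0 below 0.009 m or horizontal distance between boss0 and jig_hole1 below 0.009 m or horizontal distance between boss0 and jig_hole2 below 0.009 m or horizontal distance between boss0 and jig_hole3 below 0.009 m) and (horizontal distance between boss1 and jig_hole0 below 0.009 m or horizontal distance between boss1 and jig_hole1 below 0.009 m or horizontal distance between boss1 and jig_hole2 below 0.009 m or horizontal distance between boss1 and jig_hole3 below 0.009 m) and (horizontal distance between boss2 and jig_hole0 below 0.009 m or horizontal distance between boss2 and jig_hole1 below 0.009 m or horizontal distance between boss2 and jig_hole2 below 0.009 m or horizontal distance between boss2 and jig_hole3 below 0.009 m) and (horizontal distance between boss3 and jig_hole0 below 0.009 m or horizontal distance between boss3 and jig_hole1 below 0.009 m or horizontal distance between boss3 and jig_hole2 below 0.009 m or horizontal distance between boss3 and jig_hole3 below 0.009 m) and contact force between the fingers and boss0 below 0.3 N and contact force between the fingers and boss1 below 0.3 N and contact force between the fingers and boss2 below 0.3 N and contact force between the fingers and boss3 below 0.3 N and value of joint clamp above 0.9 rad), for 0.2 s.
3. the hold-down is shut over the bosses (value of joint clamp below 0.1 rad), for 0.2 s.
At the end, for the whole second after the job is handed in: each boss stands on a jig pocket floor (within 6 mm; 9 mm of its centre; 0.12 rad of upright), each bar foot-down in a stand hole (foot within 7 mm of the floor, 12 mm of the centre; 0.2 rad of upright), the hold-down is shut to 0.1 rad, all at rest (z of each of boss0, boss1, boss2, boss3 in the frame of jig below 0.016 m and angle between each of boss0, boss1, boss2, boss3's own z axis and vertical below 0.12 rad and (horizontal distance between boss0 and jig_hole0 below 0.009 m or horizontal distance between boss0 and jig_hole1 below 0.009 m or horizontal distance between boss0 and jig_hole2 below 0.009 m or horizontal distance between boss0 and jig_hole3 below 0.009 m) and (horizontal distance between boss1 and jig_hole0 below 0.009 m or horizontal distance between boss1 and jig_hole1 below 0.009 m or horizontal distance between boss1 and jig_hole2 below 0.009 m or horizontal distance between boss1 and jig_hole3 below 0.009 m) and (horizontal distance between boss2 and jig_hole0 below 0.009 m or horizontal distance between boss2 and jig_hole1 below 0.009 m or horizontal distance between boss2 and jig_hole2 below 0.009 m or horizontal distance between boss2 and jig_hole3 below 0.009 m) and (horizontal distance between boss3 and jig_hole0 below 0.009 m or horizontal distance between boss3 and jig_hole1 below 0.009 m or horizontal distance between boss3 and jig_hole2 below 0.009 m or horizontal distance between boss3 and jig_hole3 below 0.009 m) and z of each of rod0, rod1, rod2 in the frame of stand below 0.022 m and angle between each of rod0, rod1, rod2's own z axis and vertical below 0.2 rad and (horizontal distance between rod0 and stand_hole0 below 0.012 m or horizontal distance between rod0 and stand_hole1 below 0.012 m or horizontal distance between rod0 and stand_hole2 below 0.012 m) and (horizontal distance between rod1 and stand_hole0 below 0.012 m or horizontal distance between rod1 and stand_hole1 below 0.012 m or horizontal distance between rod1 and stand_hole2 below 0.012 m) and (horizontal distance between rod2 and stand_hole0 below 0.012 m or horizontal distance between rod2 and stand_hole1 below 0.012 m or horizontal distance between rod2 and stand_hole2 below 0.012 m) and value of joint clamp below 0.1 rad and linear speed of each of boss0, boss1, boss2, boss3, rod0, rod1, rod2 below 0.02 m/s); the robot touches nothing.
It fails at once if the spray is moved more than 40 mm (distance of spray from where it was at the start of the episode above 0.04 m).
It fails at once if the hammer is moved more than 40 mm (distance of hammer from where it was at the start of the episode above 0.04 m).
It fails at once if the wrench is moved more than 40 mm (distance of wrench from where it was at the start of the episode above 0.04 m).
Of boss0, boss1, boss2, boss3 only 3 to 4 are there at a start; the rules pass over those that are not, and their reading is None.
Of rod0, rod1, rod2 only 2 to 3 are there at a start; the rules pass over those that are not, and their reading is None.
At some moment in a run one of boss0, boss1, boss2, boss3 may be knocked a few centimetres aside while the robot is not near it.
It also fails if it takes over 208 s, if anything falls off the work surface, if the arm or the gripper's body presses on something with over 40 N, if the wrist force passes 120 N, or if a joint passes its speed limit or range.

ROBOT

A 6-joint arm with a two-finger parallel gripper is mounted at the origin on the work surface. World frame = base frame: x ahead of the robot, y to its left, z up, the work surface at z = 0. Lengths are in m, angles in degrees, forces in N, time in s.
With the tool pointing down it reaches from about 0.4 to 0.825 m from the base axis. Payload 7 kg.
Tool frame: the origin (TCP) lies midway between the tips of the shut fingers; the grasp point (between the pads) lies ctrl.tcp_to_grasp behind it (ctrl.tcp_to_grasp is the distance from the TCP to the grasp point, in m); y points along the fingers, z is the direction in which the jaws open and shut, and the axes are right-handed (so a half turn about y gives the same grasp; the last joint's range is limited). The gripper opens to 88 mm and grips with 3 to 60 N. Pads are 19 mm wide; open, the fingers measure 130 mm over their backs; the gripper's body (78 mm by 193 mm) begins 47 mm behind the grasp point.
Start: joints at [85.09, 20.546, 0.682, 0, -70.136, -16.507], TCP at [0.246, 0.628, 0.227] pointing down, gripper open.
Joint ranges: [-176.03, 176.03], [-82.01, 121.73], [-58.28, 71.71], [-173.87, 95.51], [-174.79, -0.11], [-173.66, 173.66]. Speed limits (degrees/s): [136.94, 136.94, 172.46, 180, 180, 180].

INTERFACE

Orientations are given as [roll, pitch, yaw] about the fixed x, y, z axes, in that order (R = Rz(yaw) Ry(pitch) Rx(roll)).
In Python, from plant import ctrl, snapshot, silhouettes gives the robot as it stands.
- The arm moves only by the shell command python3 -m pendant 'ROWS'. ROWS is JSON, a list that holds one entry, the list of rows, each a list of 7 numbers: the shift along the tool's x, y, z in cm, then the turn, a rotation vector about the tool's x, y, z in degrees, then the opening, from 0 (shut) to 1 (fully open). In form: [[[x, y, z, rx, ry, rz, hand], ...]]. A call has 1 to 12 rows; each row shifts and turns the commanded pose from where the row before left it, along the tool's axes as they then stand; what a row does not reach is not made up. A row lasts 1/12 s, in which the tool goes at most 41.7 mm and 7.16 degrees, less where a joint would pass 70% of its speed; a pose out of reach is approached as far as the arm can. A call with a gripper value outside its range is refused whole. The fingers move at their own pace and stop on an object; the grip force is fixed at half the most. Time passes only in rows, so rows that do not move let the fingers close. It gives the time, the measured TCP pose, the force and the opening at its end, in the units of the state.
- ctrl.get_obs(): the state, without advancing time (a new reading comes with each control period).
- snapshot(name): name is "scene" or "top" or "wrist"; returns a dict with "image" (480x640x3 uint8, red, green, blue), "camera_matrix" (3x3 intrinsics, pixels), "dist_coeffs" ([k1, k2, p1, p2, k3] as OpenCV has them; the pictures are not rectified), "eye" and "orientation" of the camera in the world; the wrist camera has in their place "mount" (4x4, takes a point from camera to tool coordinates, whose origin is the TCP and whose axes are the tool frame's). Camera axes: x right, y down, z forward; pixel columns grow to the right and rows downward; lengths in m; the calibration is good to about 2 mm. A picture is of the moment at which its call begins: read the wrist's pose just before it. There is no depth.
- ctrl.close_job(): hands the job in, once; it reports no verdict.
Trained networks look in a picture, given as the dict that the camera call returned (one of the last four; its "shot" number tells which), for a name from the list of things; names that differ only in an ending like _2 or _b are one class to them, and where a whole thing is asked for, a point or a joint stands for the part that bears it (a point fixed in the world has none). Each returns a list of dicts, best first, with "confidence" (0 to 1); they miss things now and then, are a little off and sometimes report something else, mostly with a low value. They report only what shows in the picture. A call takes as long as a camera call.
- silhouettes(picture, thing): "mask" (480x640 bool, what is visible of it) and "bbox" ([left, top, width, height] in pixels, round what is visible of it).
The state is a dict: "clock": time; "joint_pos": joint angles; "qvel": joint speeds; "tau": joint torques, N m; "tool_pos": TCP position; "orientation": TCP orientation; "force": force on the tool from outside, world axes, zero at the start; "moment": the same for the moment, N m; "opening": finger opening in m.
Only numpy, scipy, OpenCV 4.12 (cv2) and the standard library are available. Lean on these libraries where they do the work, as an engineer would, in place of code of your own. Each camera call takes 0.05 s, during which the arm holds its last target.

## Working session

There is one attempt and no reset: what is moved stays moved. The work goes in short steps, Python scripts to look and compute and a shell command to move; the robot and the scene stay as the last step left them, time stands still between calls to the robot, and variables do not carry over. Pictures are saved under pics/ and viewed, and the job is handed in when it is done.

```bash
ls -la; mkdir -p pics
cat > h.py <<'E'
import numpy as np, cv2, json
from scipy.spatial.transform import Rotation as R
from plant import ctrl, snapshot, silhouettes
def save(s,n): cv2.imwrite('pics/'+n, cv2.cvtColor(s['image'],cv2.COLOR_RGB2BGR))
E
python3 - <<'E'
from h import *
print(ctrl.get_obs(), ctrl.tcp_to_grasp)
for n in ['scene','top','wrist']:
    s=snapshot(n); save(s,n+'0.png'); print(n,{k:v for k,v in s.items() if k!='image'})
E
```

```text
total 12
drwxr-xr-x  3 agent agent 4096 Dec  7 15:56 .
drwxr-xr-x 23 root  root  4096 Dec  7 15:56 ..
drwxr-xr-x  2 agent agent 4096 Dec  7 15:56 pics
{'clock': 0.0, 'joint_pos': array([ 8.50901433e+01,  2.05919923e+01,  6.33069101e-01, -1.96463013e-02,
       -7.01375311e+01, -1.65060655e+01]), 'qvel': array([ 0.03485585, -0.01347517,  0.03006407,  0.03674994,  0.00903688,
        0.04130694]), 'tau': array([-2.74924656e-03, -5.82707191e+01,  2.93053919e+01,  6.99676126e+00,
        7.12816996e-03, -1.78567143e-04]), 'tool_pos': array([0.24632345, 0.62790708, 0.22561256]), 'orientation': array([-8.99022730e+01,  9.69928604e-03,  1.58577395e+02]), 'force': array([ 0.13900536,  0.18125515, -1.04994561]), 'moment': array([-0.01817674, -0.03037554, -0.00309822]), 'opening': 0.0879091886235489} 0.0188
scene {'camera_matrix': array([[440.07601673,   0.        , 325.8419663 ],
       [  0.        , 440.07601673, 244.51362438],
       [  0.        ,   0.        ,   1.        ]]), 'dist_coeffs': array([-0.10487554,  0.        ,  0.        ,  0.        ,  0.        ]), 'eye': array([ 1.073095
[... 439 characters left out ...]
ion': array([-172.62263448,    0.19253059,  -90.42055899]), 'shot': 2}
wrist {'camera_matrix': array([[409.70897176,   0.        , 323.59315314],
       [  0.        , 409.70897176, 245.13129383],
       [  0.        ,   0.        ,   1.        ]]), 'dist_coeffs': array([-0.02058078,  0.        ,  0.        ,  0.        ,  0.        ]), 'mount': array([[-9.07495755e-04,  9.61249472e-01,  2.75678489e-01,
        -7.49433249e-02],
       [ 3.98663198e-04, -2.75678233e-01,  9.61249891e-01,
        -1.58486470e-01],
       [ 9.99999509e-01,  9.82233064e-04, -1.33037962e-04,
         3.22942476e-04],
       [ 0.00000000e+00,  0.00000000e+00,  0.00000000e+00,
         1.00000000e+00]]), 'shot': 3}
```

View pics/scene0.png

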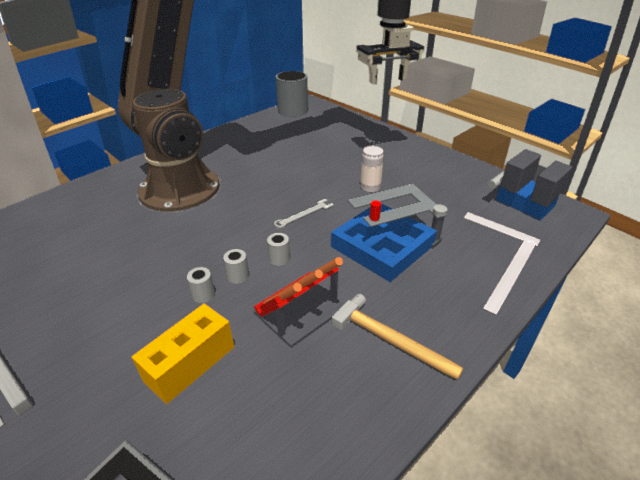

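View pics/top0.png

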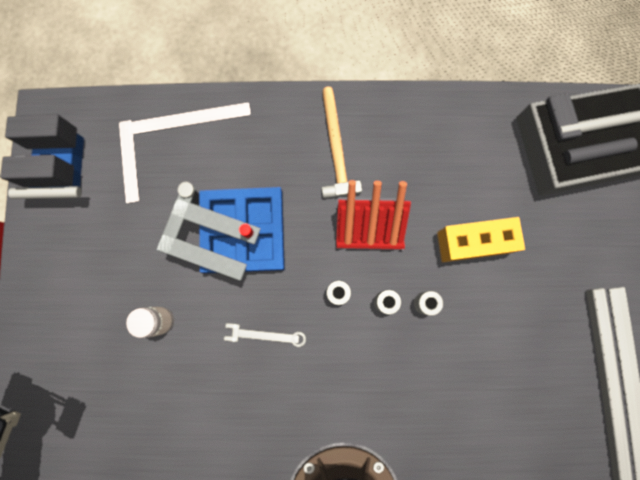

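View pics/wrist0.png

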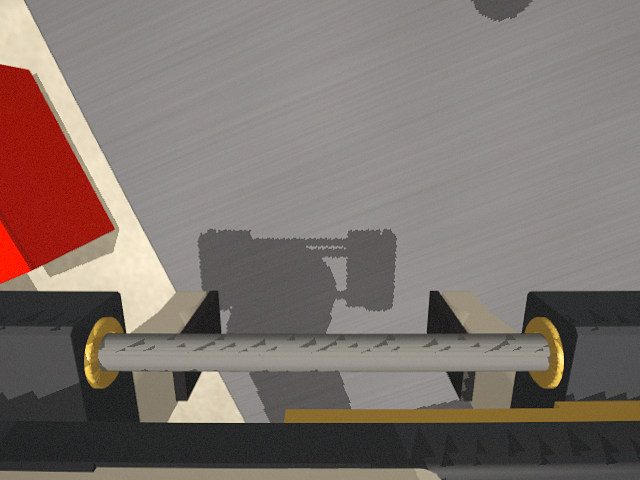

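Three bosses, three bars. In the top view the hold-down is partly open, with its hinge at about (186,190) and the knob at (246,230). The can is at (145,322) and the wrench at (265,335). Next I'll fit poses from the silhouettes.

```bash
cat >> h.py <<'E'
from scipy.optimize import minimize
def cam(s, obs=None):
    if 'eye' in s:
        Rc=R.from_euler('xyz',s['orientation'],degrees=True).as_matrix(); t=np.array(s['eye'])
    else:
        T=np.eye(4);T[:3,:3]=R.from_euler('xyz',obs['orientation'],degrees=True).as_matrix();T[:3,3]=obs['tool_pos']
        T=T@s['mount']; Rc=T[:3,:3]; t=T[:3,3]
    return Rc,t
def proj(s,P,obs=None):
    Rc,t=cam(s,obs); rv,_=cv2.Rodrigues(Rc.T)
    p,_=cv2.projectPoints(np.asarray(P,float).reshape(-1,1,3),rv,-Rc.T@t,s['camera_matrix'],s['dist_coeffs'])
    return p.reshape(-1,2)
def ray(s,uv,z,obs=None):
    Rc,t=cam(s,obs)
    n=cv2.undistortPoints(np.array(uv,float).reshape(-1,1,2),s['camera_matrix'],s['dist_coeffs']).reshape(-1,2)
    d=np.c_[n,np.ones(len(n))]@Rc.T
    return t+d*((z-t[2])/d[:,2])[:,None]
def place(P,q):
    P=np.asarray(P,float);c,s_=np.cos(q[2]),np.sin(q[2])
    return np.c_[q[0]+c*P[:,0]-s_*P[:,1], q[1]+s_*P[:,0]+c*P[:,1], P[:,2]]
def box(lx,ly,z0,z1): return [[a*lx/2,b*ly/2,z] for a in(-1,1) for b in(-1,1) for z in(z0,z1)]
def cyl(r,z0,z1,n=32): 
    a=np.arange(n)*2*np.pi/n
    return [[r*np.cos(t),r*np.sin(t),z] for t in a for z in(z0,z1)]
def sil(s,P,obs=None):
    m=np.zeros((480,640),np.uint8); S=16
    h=cv2.convexHull(proj(s,P,obs).astype(np.float32))
    cv2.fillConvexPoly(m,np.round(h*S).astype(np.int32),255,cv2.LINE_AA,4)
    return m/255.
def fit(views,parts,q0,free=3,step=(.01,.01,.1)):
    # views: list of (shot, mask, ignore, obs)
    def cost(v):
        q=np.array(q0,float); q[:free]=v
        c=0
        for s,m,ig,o in views:
            r=np.zeros((480,640))
            for P in parts: r=np.maximum(r,sil(s,place(P,q),o))
            w=~ig; c+=np.abs(r-m)[w].sum()/max(m.sum(),1)
        return c
    v0=np.array(q0[:free],float)
    for k in (1,.3):
        sx=np.vstack([v0]+[v0+np.eye(free)[i]*step[i]*k for i in range(free)])
        r=minimize(cost,v0,method='Nelder-Mead',options=dict(initial_simplex=sx,xatol=1e-5,fatol=1e-5,maxiter=300)); v0=r.x
    q=np.array(q0,float);q[:free]=v0
    return q,r.fun
E
cat > m1.py <<'E'
from h import *
import pickle
S={n:snapshot(n) for n in ['top','scene']}
M={}
for n,s in S.items():
    for t in ['jig','clamp','boss0','ramp','rod0','stand','spray','wrench','hammer']:
        M[n,t]=silhouettes(s,t)
        print(n,t,[(round(d['confidence'],2),[int(x) for x in d['bbox']]) for d in M[n,t]])
pickle.dump((S,M),open('m1.pkl','wb'))
E
python3 m1.py
```

```text
top jig [(0.9, [158, 180, 128, 98])]
top clamp [(0.94, [157, 183, 103, 97])]
top boss0 [(0.84, [327, 279, 22, 29]), (0.65, [373, 287, 28, 25]), (0.55, [412, 291, 28, 26]), (0.22, [437, 215, 87, 45])]
top ramp [(0.72, [337, 195, 74, 56]), (0.35, [155, 181, 126, 96])]
top rod0 [(0.91, [368, 180, 12, 66]), (0.91, [347, 178, 10, 65]), (0.89, [390, 179, 16, 63]), (0.32, [223, 322, 82, 25])]
top stand [(0.71, [438, 218, 85, 43])]
top spray [(0.91, [126, 309, 47, 30])]
top wrench [(0.71, [221, 324, 82, 23])]
top hammer [(0.92, [321, 84, 41, 116]), (0.24, [417, 292, 22, 24])]
scene jig [(0.74, [332, 181, 112, 97]), (0.63, [267, 231, 24, 35])]
scene clamp [(0.93, [349, 187, 100, 36])]
scene boss0 [(0.78, [185, 266, 29, 36]), (0.6, [267, 230, 22, 38]), (0.59, [224, 248, 24, 36]), (0.23, [128, 301, 108, 103])]
scene ramp [(0.65, [132, 303, 99, 101]), (0.56, [252, 268, 91, 81])]
scene rod0 [(0.6, [268, 285, 29, 15]), (0.57, [297, 270, 26, 16]), (0.47, [318, 257, 22, 15])]
scene stand [(0.92, [132, 301, 99, 101])]
scene spray [(0.75, [360, 146, 23, 44])]
scene wrench [(0.89, [275, 197, 55, 31]), (0.2, [130, 304, 105, 96])]
scene hammer [(0.78, [331, 289, 134, 85]), (0.41, [265, 284, 38, 18])]
```

```bash
cat > m2.py <<'E'
from h import *
import pickle
S,M=pickle.load(open('m1.pkl','rb'))
def hsvm(s,lo,hi,bb):
    h=cv2.cvtColor(s['image'],cv2.COLOR_RGB2HSV); m=cv2.inRange(h,np.array(lo),np.array(hi))>0
    k=np.zeros_like(m); x,y,w,hh=[int(a) for a in bb]; k[max(y-8,0):y+hh+8,max(x-8,0):x+w+8]=1
    return m&k
def dil(m,n=3): return cv2.dilate(m.astype(np.uint8),np.ones((n,n)))>0
best={}
out={}
# jig
v=[]
for n in S:
    m=hsvm(S[n],(100,120,40),(125,255,255),M[n,'jig'][0]['bbox'])
    # fill pockets: everything in jig; ignore clamp (network) dilated
    ig=dil(M[n,'clamp'][0]['mask'],9)
    f=cv2.morphologyEx(m.astype(np.uint8),cv2.MORPH_CLOSE,np.ones((5,5)))
    v.append((S[n],f.astype(float),ig,None))
g=ray(S['top'],[[242,230]],.045)[0]
for y0 in(-.1,.05):
  for vv in (v,v[:1],v[1:]):
    q,c=fit(vv,[box(.18,.18,0,.045)],[g[0],g[1],y0]); print('jig',q,np.rad2deg(q[2]),c)
v=[]
for n in S:
    m=hsvm(S[n],(18,100,40),(35,255,255),M[n,'stand'][0]['bbox'])
    f=cv2.morphologyEx(m.astype(np.uint8),cv2.MORPH_CLOSE,np.ones((13,13)))
    v.append((S[n],f.astype(float),np.zeros((480,640),bool),None))
g=ray(S['top'],[[482,240]],.075)[0]
for vv in (v,v[:1],v[1:]):
    q,c=fit(vv,[box(.07,.16,0,.075)],[g[0],g[1],.1]); print('stand',q,np.rad2deg(q[2]),c)
# bosses
g=[ray(S['top'],[p],.06)[0] for p in([338,292],[389,301],[430,302])]
for a in g:
    v=[]
    for n in S:
        u=proj(S[n],[[a[0],a[1],.03]])[0]
        d=min(M[n,'boss0'][:3],key=lambda d:np.hypot(d['bbox'][0]+d['bbox'][2]/2-u[0],d['bbox'][1]+d['bbox'][3]/2-u[1]))
        v.append((S[n],d['mask'].astype(float),np.zeros((480,640),bool),None))
    print('ray',a,[fit(vv,[cyl(.025,0,.06)],[a[0],a[1],0],2) for vv in(v,v[:1],v[1:])])
E
python3 m2.py
python3 - <<'E'
from h import *
import pickle
S,M=pickle.load(open('m1.pkl','rb'))
a=S['top']['image'][150:350,100:540]; cv2.imwrite('pics/z1.png',cv2.resize(a[:,:,::-1],None,fx=1.8,fy=1.8,interpolation=cv2.INTER_CUBIC)) 
a=S['scene']['image'][130:410,120:460]; cv2.imwrite('pics/z2.png',cv2.resize(a[:,:,::-1],None,fx=2.1,fy=2.1,interpolation=cv2.INTER_CUBIC))
E
```

```text
jig [0.58335573 0.22307912 0.03952698] 2.2647293150990158 0.05815009778015351
jig [0.58363328 0.22313455 0.03917068] 2.2443146905116422 0.028492931596220156
jig [0.58273944 0.22351703 0.03568274] 2.044470175761752 0.0282321094465307
jig [0.58323778 0.22322201 0.03746907] 2.1468196361168284 0.05796052672593484
jig [0.58359172 0.2229227  0.03853333] 2.207797291029718 0.02849134808375197
jig [0.582646   0.22347194 0.03226628] 1.8487215058225617 0.02830111065405183
stand [ 0.55758954 -0.30298558  0.12294163] 7.044036515043527 0.08677576354816047
stand [ 0.55844046 -0.30455606  0.12661943] 7.2547587628911385 0.045884234434006646
stand [ 0.55581759 -0.30242586  0.11992243] 6.87104910845946 0.024740693378800794
ray [0.44663278 0.00945496 0.06      ] [(array([0.44586587, 0.00810066, 0.        ]), np.float64(0.3228571889155772)), (array([0.44603208, 0.00897799, 0.        ]), np.float64(0.12352500550782108)), (array([0.44322023, 0.00895554, 0.        ]), np.float64(0.1886115096445082))]
ray [ 0.42689369 -0.09721436  0.06      ] [(array([ 0.42570743, -0.09727098,  0.        ]), np.float64(0.21467359391889534)), (array([ 0.42554623, -0.09794468,  0.        ]), np.float64(0.09111484593837535)), (array([ 0.4240109 , -0.09498671,  0.        ]), np.float64(0.10790008949637946))]
ray [ 0.42383308 -0.18359528  0.06      ] [(array([ 0.4213552 , -0.18502823,  0.        ]), np.float64(0.2734141161994758)), (array([ 0.42123918, -0.18387269,  0.        ]), np.float64(0.17358295483918615)), (array([ 0.42130696, -0.18512861,  0.        ]), np.float64(0.09847929196616304))]
```

View pics/z1.png

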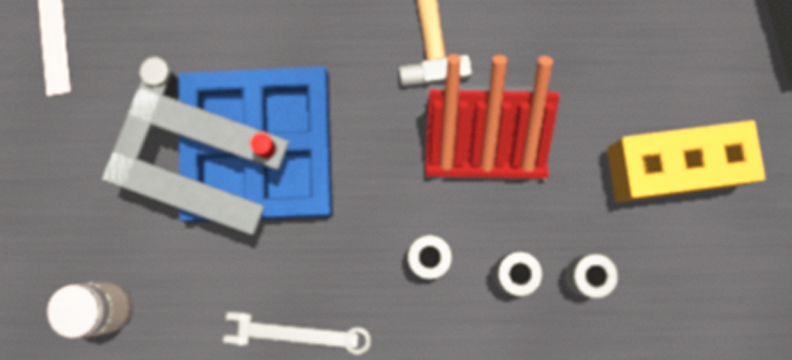

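View pics/z2.png

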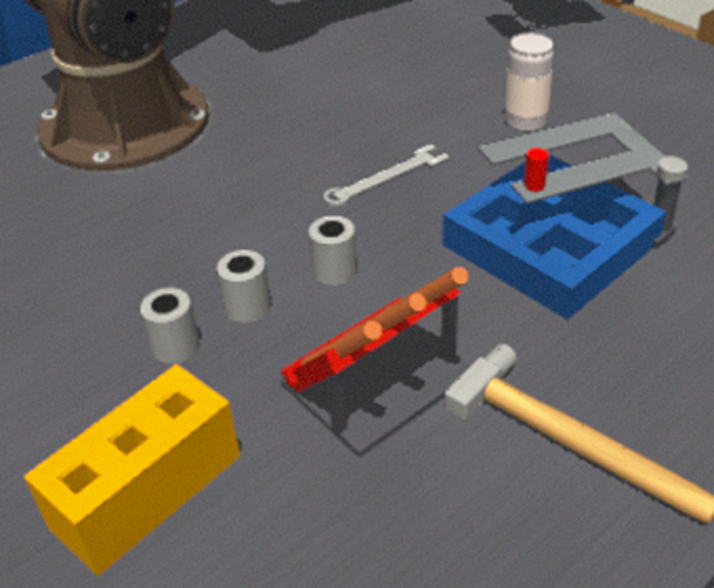

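The zoomed views agree with the fits. Now the knob angle, the can and the bars, plus a refinement of the bosses and stand using colour.

```bash
cat > m3.py <<'E'
from h import *
import pickle
from m2 import hsvm
S,M=pickle.load(open('m1.pkl','rb'))
J=np.array([.5832,.2232,np.deg2rad(2.15)])
H=place([[.08,.105,.08]],J)[0]; print('hinge',H, proj(S['top'],[H,H+[0,0,.05]]))
def tri(pts): # pixel per cam -> 3d
    f=lambda X: np.concatenate([proj(S[n],[X])[0]-p for n,p in pts.items()])
    from scipy.optimize import least_squares
    r=least_squares(f,[.55,.1,.1]); return r.x,r.fun
# knob top ~ red
for n,bb in (('top',[230,215,32,32]),('scene',[366,198,20,26])):
    m=hsvm(S[n],(0,150,80),(6,255,255),[bb[0]+8,bb[1]+8,bb[2]-16,bb[3]-16]); y,x=np.nonzero(m); print(n,x.min(),x.max(),y.min(),y.max(),x.mean(),y.mean())
    v=m.astype(float)
    if n=='top': mv=v
    else: sv=v
Z=np.zeros((480,640),bool)
k=ray(S['top'],[[246,230]],.131)[0]
q,c=fit([(S['top'],mv,Z,None),(S['scene'],sv,Z,None)],[cyl(.012,.086,.131)],[k[0],k[1],0],2); print('knob',q,c,k)
d=q[:2]-H[:2]; print('r',np.hypot(*d),'ang in jig',np.rad2deg(np.arctan2(d[1],d[0]))-2.15)
sp=ray(S['top'],[[142,323]],.12)[0]; print('spray',sp)
q,c=fit([(S[n],M[n,'spray'][0]['mask'].astype(float),Z,None) for n in S],[cyl(.03,0,.12)],[sp[0],sp[1],0],2); print('spray',q,c)
E
sed -i 's/^best=/if __name__!="__main__": raise SystemExit\nbest=/' m2.py; sed -i 's/^if __name__.*$//' m2.py
python3 - <<'E'
s=open('m2.py').read()
i=s.index('def hsvm'); j=s.index('def dil')
open('h.py','a').write(s[i:j])
E
sed -i '/from m2/d' m3.py; python3 m3.py
```

```text
hinge [0.65920453 0.33112735 0.08      ] [[185.98258336 192.23672298]
 [178.48844223 186.28780757]]
top 240 251 224 237 245.58474576271186 230.4406779661017
scene 370 380 200 220 375.03409090909093 210.07386363636363
knob [0.5696389  0.19719454 0.        ] 1.164760264660564 [0.56843614 0.19222588 0.131     ]
r 0.16112106220339972 ang in jig -125.92205418623499
spray [0.38631095 0.39876138 0.12      ]
spray [0.38767621 0.40140372 0.        ] 0.3398548294908006
```

```bash
cat > plan.py <<'E'
from h import *
import sys
# python3 plan.py hand x y z yaw [tilt] ... ; tool-down yaw psi; tilt = rotation about tool z (deg)
def pose(yaw,tilt=0): return R.from_euler('xyz',[-90,0,yaw],degrees=True)*R.from_rotvec([0,0,tilt],degrees=True)
def plan(wps,start=None,vmax=3.9,wmax=7.0):
    """wps: list of (pos, yaw, tilt, n or None, hand)"""
    o=ctrl.get_obs(); p=np.array(o['tool_pos']); r=R.from_euler('xyz',o['orientation'],degrees=True)
    if start is not None: p,r=np.array(start[0]),pose(*start[1:])
    rows=[]
    for w in wps:
        P,yaw,tilt,n,h=w; P=np.array(P,float); T=pose(yaw,tilt)
        d=np.linalg.norm(P-p)*100; a=np.rad2deg((r.inv()*T).magnitude())
        N=max(int(np.ceil(max(d/vmax,a/wmax))),1) if n is None else n
        p0=p.copy()
        for i in range(N):
            tgt=p+(P-p)/(N-i)
            sh=np.round(r.inv().apply(tgt-p)*100,2)+0.
            rv=np.round((r.inv()*T).as_rotvec(degrees=True)/(N-i),1)+0.
            rows.append(list(sh)+list(rv)+[h]); p=p+r.apply(sh/100); r=r*R.from_rotvec(rv,degrees=True)
    for i in range(0,len(rows),12):
        print(json.dumps([[[float(x) if x!=int(x) else int(x) for x in q] for q in rows[i:i+12]]]).replace(' ',''))
    print(len(rows),'end',p.round(4),r.as_euler('xyz',degrees=True).round(1))
E
python3 - <<'E'
from plan import *
plan([([.40,.42,.215],195,0,None,.4),([.569,.194,.19],236.7,0,None,.4)])
E
```

```text
[[[-3.13,0.17,1.97,0,-5.2,0,0.4],[-2.94,0.16,2.25,0,-5.2,0,0.4],[-2.72,0.17,2.5,0,-5.2,0,0.4],[-2.48,0.16,2.74,0,-5.2,0,0.4],[-2.23,0.17,2.95,0,-5.2,0,0.4],[-1.95,0.16,3.14,0,-5.2,0,0.4],[-1.65,0.17,3.31,0,-5.2,0,0.4],[-1.31,0.31,3.28,0,-5.2,0,0.4],[-1.01,0.31,3.38,0,-5.2,0,0.4],[-0.7,0.31,3.46,0,-5.2,0,0.4],[-0.38,0.31,3.51,0,-5.2,0,0.4],[-0.06,0.31,3.52,0,-5.2,0,0.4]]]
[[[0.26,0.31,3.52,0,-5.2,0,0.4],[0.57,0.32,3.48,0,-5.3,0,0.4],[0.9,0.31,3.41,0,-5.2,0,0.4]]]
15 end [0.569 0.194 0.19 ] [ -90.     0.  -123.3]
```

```bash
sed -i 's/\*100,2)+0/*100,1)+0/' plan.py
python3 -m pendant '[[[-3.1,0.2,2.0,0,-5.2,0,0.4],[-2.9,0.2,2.2,0,-5.2,0,0.4],[-2.7,0.2,2.5,0,-5.2,0,0.4],[-2.5,0.2,2.7,0,-5.2,0,0.4],[-2.2,0.2,3.0,0,-5.2,0,0.4],[-2.0,0.2,3.1,0,-5.2,0,0.4],[-1.6,0.2,3.3,0,-5.2,0,0.4],[-1.3,0.3,3.3,0,-5.2,0,0.4],[-1.0,0.3,3.4,0,-5.2,0,0.4],[-0.7,0.3,3.5,0,-5.2,0,0.4],[-0.4,0.3,3.5,0,-5.2,0,0.4],[-0.1,0.3,3.5,0,-5.2,0,0.4]]]'
python3 -m pendant '[[[0.3,0.3,3.5,0,-5.2,0,0.4],[0.6,0.3,3.5,0,-5.3,0,0.4],[0.9,0.3,3.4,0,-5.2,0,0.4],[0,0,0,0,0,0,0.4]]]'
python3 - <<'E'
from h import *
import pickle
o=ctrl.get_obs(); s=snapshot('wrist'); save(s,'w1.png'); pickle.dump((o,s),open('w1.pkl','wb'))
print(o['tool_pos'],o['orientation'],o['opening'],o['force'],proj(s,[[.569,.194,.131],[.6592,.3311,.08]],o))
E
```

```text
clock: 2.15
tool_pos: [0.506, 0.2778, 0.1978]
orientation: [-90.0, 0.0, -138.7]
force: [0.8, -0.4, 0.1]
opening: 0.035
clock: 2.48
tool_pos: [0.57, 0.1897, 0.1877]
orientation: [-90.0, -0.1, -123.1]
force: [0.3, 1.2, 0.3]
opening: 0.0349
[0.57004995 0.18972221 0.18773665] [-8.99925044e+01 -9.09879978e-02 -1.23128520e+02] 0.03487182450768431 [0.26429664 1.23649002 0.30339312] [[316.66593257 261.60898105]
 [318.0889684  -41.74611826]]
```

View pics/w1.png

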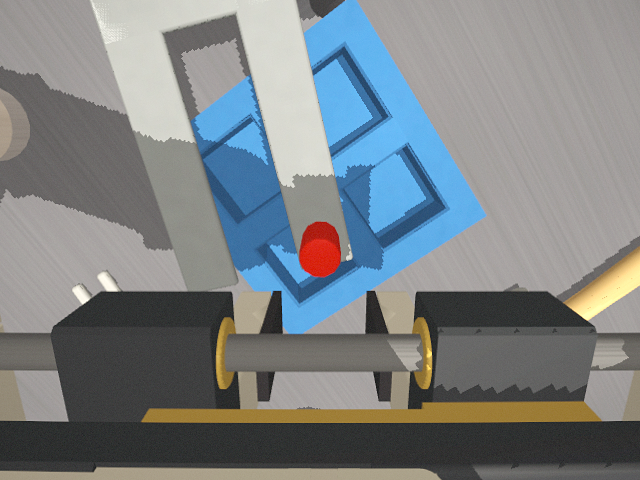

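The knob top shows at about (320,256), between the fingers in the image and slightly nearer the hinge than the TCP.

Run:
```python
from h import *
import pickle
o,s=pickle.load(open('w1.pkl','rb'))
k=ray(s,[[320,256]],.131,o)[0]; H=np.array([.6592,.3311]); d=k[:2]-H
print(k,np.hypot(*d),np.rad2deg(np.arctan2(d[1],d[0])))
from plan import *
plan([([k[0],k[1],.1],236.7,0,None,.4)])
```

```text
[0.57232661 0.19571515 0.131     ] 0.16086032648665016 -122.68736919177915
[[[-0.2,2.9,0,0,-0.1,0,0.4],[-0.2,2.9,0,0,0,0,0.4],[-0.2,3,0,0,-0.1,0.1,0.4]]]
3 end [0.5723 0.1963 0.0999] [ -90.     0.  -123.3]
```

```bash
python3 -m pendant '[[[-0.2,2.9,0,0,0,0,0.4],[-0.2,2.9,0,0,0,0,0.4],[-0.2,3,0,0,0,0,0.4],[0,0,0,0,0,0,0.4]]]'
python3 -m pendant '[[[-0.04,0,-1.19,0,4.25,0,0.4],[-0.04,0,-1.19,0,4.25,0,0.4],[-0.04,0,-1.19,0,4.25,0,0.4],[-0.04,0,-1.19,0,4.25,0,0.4],[0,0,0,0,0,0,0.4]]]'
python3 - <<'E'
from h import *
o=ctrl.get_obs();print(o['tool_pos'],o['force'],o['opening'])
H=np.array([.6592,.3311]);d=o['tool_pos'][:2]-H;print(np.hypot(*d),np.rad2deg(np.arctan2(d[1],d[0])))
s=snapshot('top');save(s,'t1.png')
E
```

```text
clock: 2.87
tool_pos: [0.5678, 0.198, 0.0951]
orientation: [-90.2, -0.4, -123.4]
force: [-1.0, -0.5, -1.2]
opening: 0.0353
clock: 3.28
tool_pos: [0.5352, 0.2325, 0.1025]
orientation: [-90.0, 0.1, -140.5]
force: [0.6, 0.0, 0.1]
opening: 0.0353
[0.53523495 0.23254724 0.10249068] [0.62840239 0.01483997 0.13994578] 0.03531652084529905
0.15836660429187877 -141.51514716680418
```

View pics/t1.png

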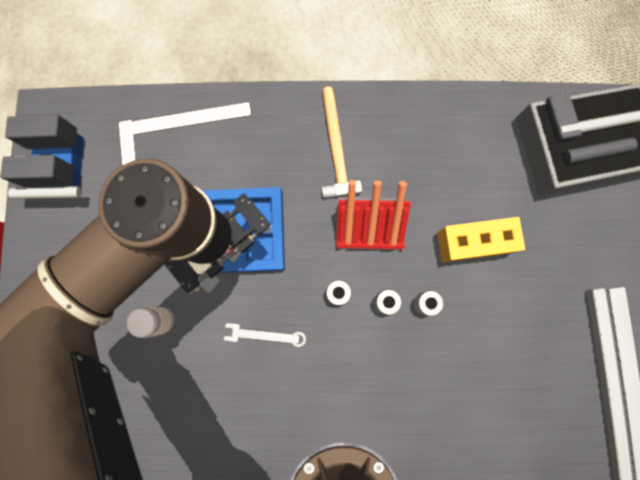

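```bash
python3 -m pendant '[[[0.06,0,-1.19,0,4.25,0,0.4],[0,0,-1.19,0,4.25,0,0.4],[-0.04,0,-1.19,0,4.25,0,0.4],[-0.04,0,-1.19,0,4.25,0,0.4],[-0.04,0,-1.19,0,4.25,0,0.4],[-0.04,0,-1.19,0,4.25,0,0.4],[0,0,0,0,0,0,0.4]]]'
python3 -m pendant '[[[-0.04,0,-1.19,0,4.25,0,0.4],[-0.04,0,-1.19,0,4.25,0,0.4],[-0.04,0,-1.19,0,4.25,0,0.4],[-0.04,0,-1.19,0,4.25,0,0.4],[-0.04,0,-1.19,0,4.25,0,0.4],[-0.04,0,-1.19,0,4.25,0,0.4],[0,0,0,0,0,0,0.4],[0,0,0,0,0,0,0.4]]]'
python3 - <<'E'
from h import *
o=ctrl.get_obs();print(o['tool_pos'],o['force'],o['opening'],o['joint_pos'])
H=np.array([.6592,.3311]);d=o['tool_pos'][:2]-H;print(np.hypot(*d),np.rad2deg(np.arctan2(d[1],d[0])))
s=snapshot('scene');save(s,'s2.png')
E
```

```text
clock: 3.92
tool_pos: [0.5028, 0.2946, 0.1018]
orientation: [-90.0, 0.1, -165.8]
force: [-0.2, 0.4, 0.5]
opening: 0.035
clock: 4.58
tool_pos: [0.5005, 0.3636, 0.1008]
orientation: [-90.0, 0.0, 168.9]
force: [0.4, -1.4, -0.3]
opening: 0.0347
[0.50052614 0.36360137 0.10084887] [ 0.41341827 -1.40241039 -0.33013522] 0.03470935826185704 [ 5.40554484e+01  2.13335356e+01 -1.58644884e+01 -3.05794690e-03
 -5.27956816e+01  2.48874225e+01]
0.16196830948167235 168.4241496513596
```

View pics/s2.png

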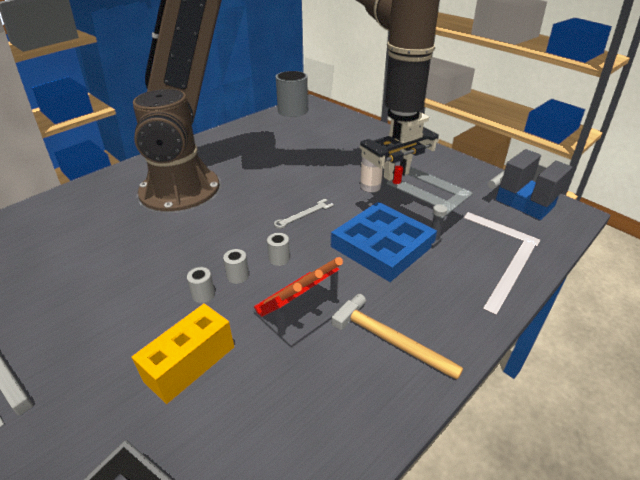

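The hold-down lies left of the jig now, all four pockets are clear, and the can is untouched. I'll rise and look at the jig.

Run:
```python
from plan import *
plan([([.5005,.3636,.22],168.9,0,None,.4),([.583,.223,.26],137.15,0,None,1)])
```

```text
[[[0,-3,0,0,0,0,0.4],[0,-3,0,0,0,0,0.4],[0,-3,0,0,0,0,0.4],[0,-2.9,0,0,0,0,0.4],[-2.2,-0.8,2.4,0,6.4,0,1],[-2.4,-0.8,2.2,0,6.3,0,1],[-2.6,-0.8,1.9,0,6.4,0,1],[-2.9,-0.8,1.6,0,6.3,0,1],[-3,-0.8,1.3,0,6.4,0,1]]]
9 end [0.5832 0.2226 0.2597] [-90.   -0.  137.1]
```

```bash
python3 -m pendant '[[[0,-3,0,0,0,0,0.4],[0,-3,0,0,0,0,0.4],[0,-3,0,0,0,0,0.4],[0,-2.9,0,0,0,0,0.4],[-2.2,-0.8,2.4,0,6.4,0,1],[-2.4,-0.8,2.2,0,6.3,0,1],[-2.6,-0.8,1.9,0,6.4,0,1],[-2.9,-0.8,1.6,0,6.3,0,1],[-3,-0.8,1.3,0,6.4,0,1],[0,0,0,0,0,0,1],[0,0,0,0,0,0,1]]]'
cat > wj.py <<'E'
from h import *
import pickle
o=ctrl.get_obs(); s=snapshot('wrist'); save(s,'w2.png'); pickle.dump((o,s),open('w2.pkl','wb'))
print(o['tool_pos'],o['orientation'])
m=hsvm(s,(98,100,40),(125,255,255),[0,0,640,480])
n,l,st,_=cv2.connectedComponentsWithStats(m.astype(np.uint8)); m=l==1+np.argmax(st[1:,4]); print(st[:,4].max())
f=cv2.morphologyEx(m.astype(np.uint8),cv2.MORPH_CLOSE,np.ones((9,9))).astype(float)
ig=np.zeros((480,640),bool); ig[288:]=True
q,c=fit([(s,f,ig,o)],[box(.18,.18,0,.045)],[.5832,.2232,.0375]); print(q,np.rad2deg(q[2]),c)
im=s['image'][:,:,::-1].copy()
for z,d in((.045,.18),):
    cv2.polylines(im,[np.round(proj(s,place([[-.09,-.09,z],[.09,-.09,z],[.09,.09,z],[-.09,.09,z]],q),o)).astype(int)],1,(0,0,255))
for a in(-.04,.04):
  for b in(-.04,.04):
    P=[[a+i*.028,b+j*.028,.045] for i,j in((-1,-1),(1,-1),(1,1),(-1,1))]
    cv2.polylines(im,[np.round(proj(s,place(P,q),o)).astype(int)],1,(0,255,255))
cv2.imwrite('pics/w2f.png',im)
E
python3 wj.py
```

```text
clock: 5.55
tool_pos: [0.5831, 0.2204, 0.2603]
orientation: [-90.0, 0.0, 136.8]
force: [-0.1, 0.7, -0.1]
opening: 0.0762
[0.58311798 0.22037639 0.26026826] [-9.00499882e+01  3.11227691e-03  1.36848364e+02]
269715
[0.58580541 0.21918462 0.03326718] 1.9060690855882094 0.007707741171657437
```

View pics/w2f.png

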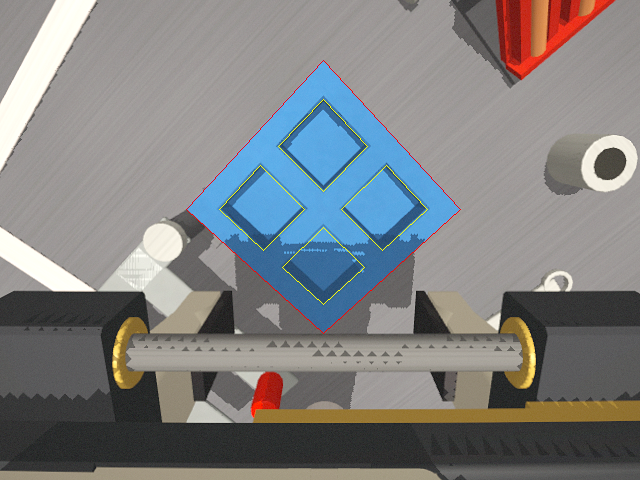

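The wrist fit is tight, giving (.5858, .2192, 1.9°), but it differs about 4 mm from the fixed cameras. I'll look at the bosses from the same height and yaw to separate out the bias.

Run:
```python
from plan import *
plan([([.46,-.12,.26],137.15,0,None,1)])
```

```text
[[[-1.4,0,3.3,0,0,0,1],[-1.4,0,3.3,0,0,0,1],[-1.4,0,3.3,0,0,0,1],[-1.5,0,3.3,0,0,0,1],[-1.4,0,3.4,0,0,0,1],[-1.5,0,3.3,0,0,0,1],[-1.4,0,3.4,0,-0.1,0,1],[-1.4,0,3.3,0,0,0,1],[-1.5,0,3.4,0,-0.1,0,1],[-1.4,0,3.3,0,0,0,1]]]
10 end [ 0.4598 -0.1196  0.2596] [-90.   -0.  137.1]
```

```bash
python3 -m pendant '[[[-1.4,0,3.3,0,0,0,1],[-1.4,0,3.3,0,0,0,1],[-1.4,0,3.3,0,0,0,1],[-1.5,0,3.3,0,0,0,1],[-1.4,0,3.4,0,0,0,1],[-1.5,0,3.3,0,0,0,1],[-1.4,0,3.4,0,0,0,1],[-1.4,0,3.3,0,0,0,1],[-1.5,0,3.4,0,0,0,1],[-1.4,0,3.3,0,0,0,1],[0,0,0,0,0,0,1],[0,0,0,0,0,0,1]]]'
cat > wb.py <<'E'
from h import *
import pickle,sys
name=sys.argv[1]
o=ctrl.get_obs(); s=snapshot('wrist'); save(s,name+'.png'); D=silhouettes(s,'boss0'); pickle.dump((o,s,D),open(name+'.pkl','wb'))
print(o['clock'],o['tool_pos'],o['orientation'],o['qvel'].round(2))
ig=np.zeros((480,640),bool); ig[288:]=True
im=s['image'][:,:,::-1].copy()
for d in D:
    if d['confidence']<.4: continue
    b=d['bbox']; g=ray(s,[[b[0]+b[2]/2,b[1]+b[3]/2]],.03,o)[0]
    q,c=fit([(s,d['mask'].astype(float),ig,o)],[cyl(.025,0,.06)],[g[0],g[1],0],2); print('boss',round(d['confidence'],2),q[:2].round(4),round(c,3),[int(x) for x in b])
    for P in (cyl(.025,.06,.06),cyl(.025,0,0)): cv2.polylines(im,[np.round(proj(s,place(P[::2],q),o)).astype(int)],1,(0,0,255))
cv2.imwrite('pics/'+name+'f.png',im)
E
python3 wb.py w3
python3 - <<'E'
from h import *
import pickle
S={n:snapshot(n) for n in('top','scene')}
for n,s in S.items(): save(s,n+'3.png')
E
```

```text
clock: 6.6
tool_pos: [0.4582, -0.1189, 0.2596]
orientation: [-90.0, -0.0, 136.9]
force: [-0.1, -0.1, -0.9]
opening: 0.088
6.6 [ 0.45823008 -0.11889597  0.25955468] [-9.00148242e+01 -6.47032191e-03  1.36893790e+02] [ 2.28  0.94  0.83 -0.05  0.24 -1.4 ]
boss 0.66 [ 0.4232 -0.1857] 0.055 [374, 159, 59, 65]
boss 0.62 [ 0.4266 -0.0977] 0.106 [305, 218, 55, 64]
```

View pics/w3f.png

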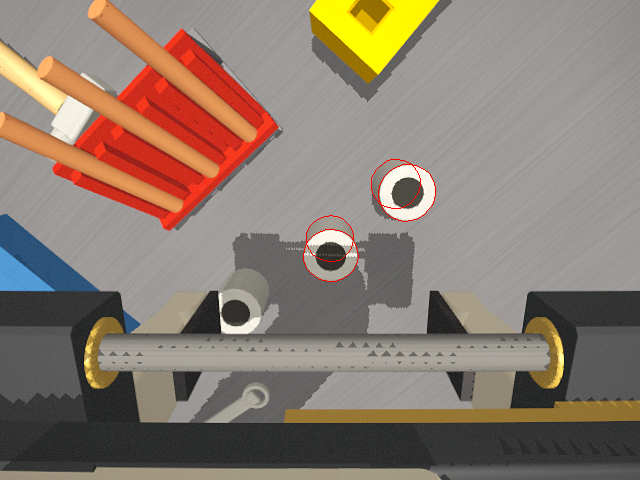

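View pics/top3.png

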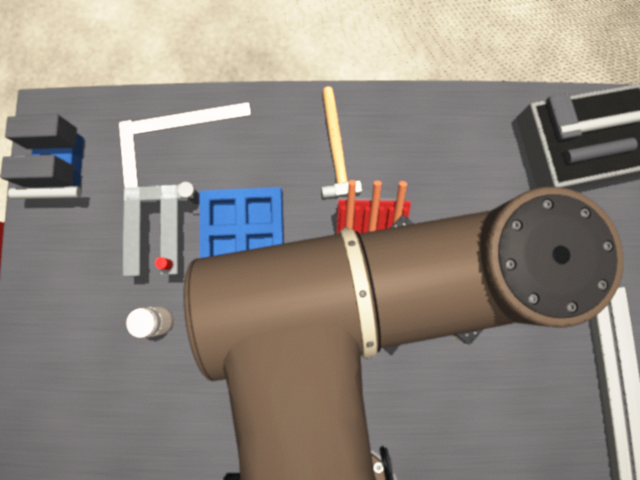

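Run:
```python
from h import *
import pickle
S,M=pickle.load(open('m1.pkl','rb'))
out=[]
for n,c in(('top',(180,170,110,120)),('scene',(325,185,120,100))):
    im=cv2.resize(S[n]['image'][:,:,::-1],None,fx=4,fy=4,interpolation=cv2.INTER_CUBIC)
    for q,col in(((.5832,.2232,.0375),(0,0,255)),((.5858,.2192,.0333),(0,255,255))):
        L=[[[-.09,-.09],[.09,-.09],[.09,.09],[-.09,.09]]]+[[[a+i*.028,b+j*.028] for i,j in((-1,-1),(1,-1),(1,1),(-1,1))] for a in(-.04,.04) for b in(-.04,.04)]
        for l in L:
            p=proj(S[n],place([x+[.045] for x in l],q)); cv2.polylines(im,[np.round(p*4+1.5).astype(int)],1,col)
    x,y,w,h=[4*k for k in c]; out.append(im[y:y+h,x:x+w][:400,:390] if 0 else cv2.resize(im[y:y+h,x:x+w],(390,420)))
cv2.imwrite('pics/ov.png',np.hstack(out))
```

```text
(no output)
```

View pics/ov.png

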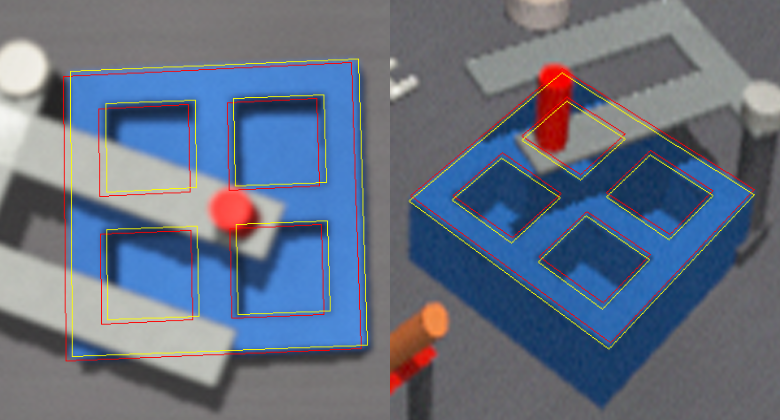

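```bash
cat > ge.py <<'E'
from h import *
import pickle
def gfit(s,q0,o=None,box_=.006,rowmax=480,outer=True):
    g=cv2.GaussianBlur(cv2.cvtColor(s['image'],cv2.COLOR_RGB2LAB).astype(np.float32),(0,0),1.0)
    G=sum(np.hypot(cv2.Sobel(g[:,:,k],cv2.CV_32F,1,0),cv2.Sobel(g[:,:,k],cv2.CV_32F,0,1)) for k in(0,2)); G=np.minimum(G,60)
    L=[[[-.09,-.09],[.09,-.09],[.09,.09],[-.09,.09]]]*outer+[[[a+i*.028,b+j*.028] for i,j in((-1,-1),(1,-1),(1,1),(-1,1))] for a in(-.04,.04) for b in(-.04,.04)]
    P=[]
    for l in L:
        l=np.array(l)
        for i in range(4):
            t=np.linspace(.08,.92,40)[:,None]; P.append(l[i]*(1-t)+l[(i+1)%4]*t)
    P=np.vstack(P); P=np.c_[P,np.full(len(P),.045)]
    def cost(v):
        p=proj(s,place(P,v),o); 
        val=cv2.remap(G,p[:,0].astype(np.float32).reshape(-1,1),p[:,1].astype(np.float32).reshape(-1,1),cv2.INTER_LINEAR).ravel()
        return -val[p[:,1]<rowmax].mean()
    best=min((( cost([q0[0]+a,q0[1]+b,q0[2]+c]),a,b,c) for a in np.arange(-box_,box_+.0001,.001) for b in np.arange(-box_,box_+.0001,.001) for c in(-.02,-.01,0,.01,.02)))
    v0=np.array(q0)+best[1:]
    r=minimize(cost,v0,method='Nelder-Mead',options=dict(initial_simplex=np.vstack([v0,v0+[.001,0,0],v0+[0,.001,0],v0+[0,0,.01]]),xatol=1e-5,fatol=1e-4)); return r.x,r.fun
if __name__=='__main__':
    S,M=pickle.load(open('m1.pkl','rb')); q=(.5845,.221,.035)
    for n in S: print(n,gfit(S[n],q),gfit(S[n],q,outer=False))
    o,s=pickle.load(open('w2.pkl','rb')); print('wrist',gfit(s,q,o,rowmax=285),gfit(s,q,o,rowmax=285,outer=False))
E
python3 ge.py
```

```text
top (array([0.58772208, 0.22222165, 0.03148029]), np.float64(-46.75661087036133)) (array([0.58790408, 0.222243  , 0.02958322]), np.float64(-45.60018539428711))
scene (array([0.58550466, 0.22241915, 0.00775831]), np.float64(-50.95832824707031)) (array([0.5855779 , 0.22286075, 0.01477798]), np.float64(-49.26764678955078))
wrist (array([0.58611864, 0.21888433, 0.03302526]), np.float64(-58.35185241699219)) (array([0.58609191, 0.21886696, 0.03251084]), np.float64(-58.00328826904297))
```

Run:
```python
from plan import *
print(ctrl.get_obs()['tool_pos'],ctrl.get_obs()['qvel'].round(2))
plan([([.4262,-.0976,.11],137.15,0,None,1),([.4262,-.0976,.040],137.15,0,4,1)])
```

```text
[ 0.45955832 -0.11701814  0.25944627] [ 0.22  0.13  0.06  0.14 -0.07 -0.15]
[[[0.9,3.7,0.2,0,0,0,1],[1,3.7,0.2,0,0,0,1],[0.9,3.8,0.2,0,-0.1,0,1],[1,3.7,0.3,0,0,0,1],[0,1.8,0,0,0,0,1],[0,1.7,0,0,0,0,1],[0,1.8,0,0,0,0,1],[0,1.7,0,0,0,0,1]]]
8 end [ 0.4256 -0.0977  0.0405] [-90.   -0.  137.1]
```

```bash
python3 -m pendant '[[[0.9,3.7,0.2,0,0,0,1],[1,3.7,0.2,0,0,0,1],[0.9,3.8,0.2,0,0,0,1],[1,3.7,0.2,0,0,0,1],[0,1.8,0,0,0,0,1],[0,1.7,0,0,0,0,1],[0,1.8,0,0,0,0,1],[0,1.7,0,0,0,0,1],[0,0,0,0,0,0,1],[0,0,0,0,0,0,1]]]'
python3 wb.py w4
python3 - <<'E'
from h import *
s=snapshot('scene');save(s,'s4.png')
E
```

```text
clock: 7.63
tool_pos: [0.4258, -0.0973, 0.0401]
orientation: [-89.9, -0.1, 137.0]
force: [1.3, -0.0, -0.1]
opening: 0.0876
7.6333 [ 0.42581058 -0.09726196  0.04007265] [-8.98755804e+01 -7.65172179e-02  1.37003041e+02] [-0.32 -1.86  1.34  0.39 -0.74  0.  ]
boss 0.97 [ 0.4232 -0.1853] 0.049 [414, 107, 177, 145]
boss 0.94 [ 0.4335 -0.0133] 0.0 [167, 376, 36, 48]
boss 0.81 [ 0.4253 -0.0964] 0.005 [259, 233, 132, 157]
```

View pics/w4.png

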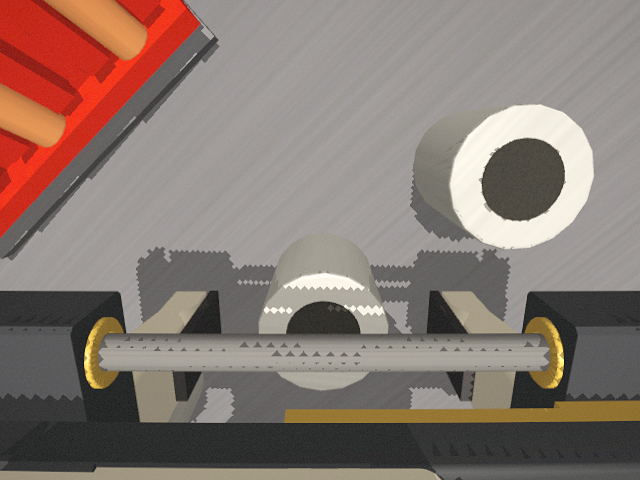

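View pics/s4.png

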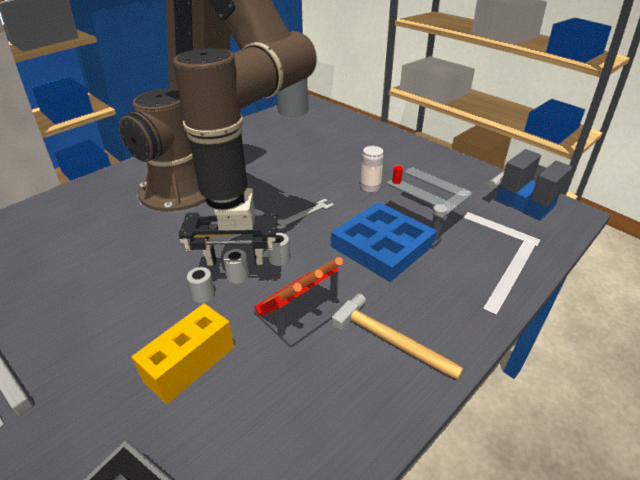

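The boss is centred between the fingers, with its top at about (323,331). Closing.

```bash
python3 -m pendant '[[[0,0,0,0,0,0,0],[0,0,0,0,0,0,0],[0,0,0,0,0,0,0],[0,0,0,0,0,0,0],[0,0,0,0,0,0,0],[0,0,0,0,0,0,0]]]'
python3 - <<'E'
from plan import *
o=ctrl.get_obs();print(o['tool_pos'],o['force'],o['opening'],o['joint_pos'])
s=snapshot('wrist');save(s,'w5.png')
# pocket targets
J=(.5863,.221,.033)
for a,b in((-.04,-.04),(.04,-.04),(-.04,.04)): print(a,b,place([[a,b,0]],J)[0])
plan([([.4262,-.0976,.13],137.15,0,None,0)])
E
```

```text
clock: 8.28
tool_pos: [0.4261, -0.0979, 0.0407]
orientation: [-90.0, 0.0, 136.9]
force: [-0.4, -1.4, 0.9]
opening: 0.0531
[ 0.42614547 -0.0979415   0.04069559] [-0.43730665 -1.42558608  0.88255402] 0.05314222363337451 [ 1.30740715e+01  1.09636751e+01 -4.21260031e+01  3.27104181e-04
 -3.68944118e+01  3.38006840e+01]
-0.04 -0.04 [0.54764154 0.17970202 0.        ]
0.04 -0.04 [0.62759798 0.18234154 0.        ]
-0.04 0.04 [0.54500202 0.25965846 0.        ]
[[[0,-3,0,0,-0.1,0,0],[0,-3,0,0,-0.1,0,0],[0,-2.9,0,0,-0.1,0,0]]]
3 end [ 0.4264 -0.0978  0.1297] [-90.    0.  137.2]
```

View pics/w5.png

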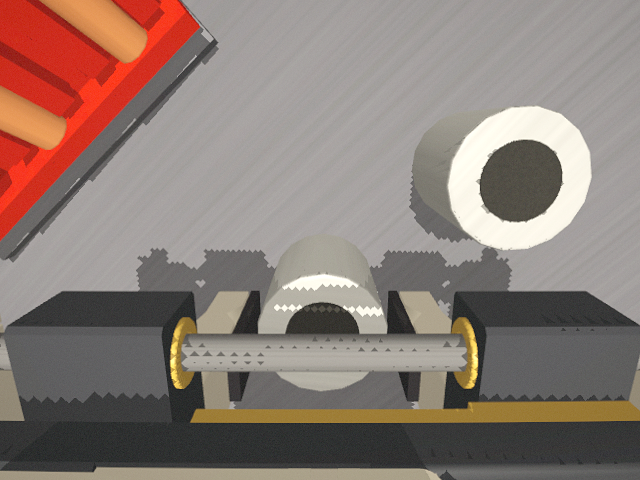

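```bash
python3 -m pendant '[[[0,0,0,0,0,0,0],[0,0,0,0,0,0,0],[0,0,0,0,0,0,0],[0,-1,0,0,0,0,0],[0,-3,0,0,0,0,0],[0,-3,0,0,0,0,0],[0,-3,0,0,0,0,0],[0,-3,0,0,0,0,0],[0,-2,0,0,0,0,0],[0,-2,0,0,0,0,0],[0,0,0,0,0,0,0]]]'
python3 - <<'E'
from plan import *
o=ctrl.get_obs();print(o['tool_pos'],o['force'],o['opening'])
s=snapshot('wrist');save(s,'w6.png')
J=(.5863,.221,.033)
P=place([[.04,-.04,0]],J)[0]
plan([([P[0],P[1],.21],137.15,0,None,0)])
E
```

```text
clock: 9.25
tool_pos: [0.4275, -0.098, 0.2139]
orientation: [-90.2, 0.2, 136.9]
force: [1.1, 0.7, -3.0]
opening: 0.049
[ 0.42753534 -0.0979552   0.21391244] [ 1.14248054  0.67869385 -3.02258441] 0.04897463304297128
[[[0.5,0,-3.8,0,0,0,0],[0.5,0,-3.8,0,0,0,0],[0.5,0,-3.8,0,0,0,0],[0.5,0,-3.8,0,0,0,0],[0.5,0,-3.8,0,-0.1,0,0],[0.5,0.1,-3.8,0,0,0,0],[0.5,0,-3.8,0,-0.1,0,0],[0.5,0.1,-3.8,0.1,0,0,0],[0.4,0,-3.8,0,-0.1,-0.1,0]]]
9 end [0.6279 0.1822 0.2104] [-90.   -0.  137.2]
```

View pics/w6.png

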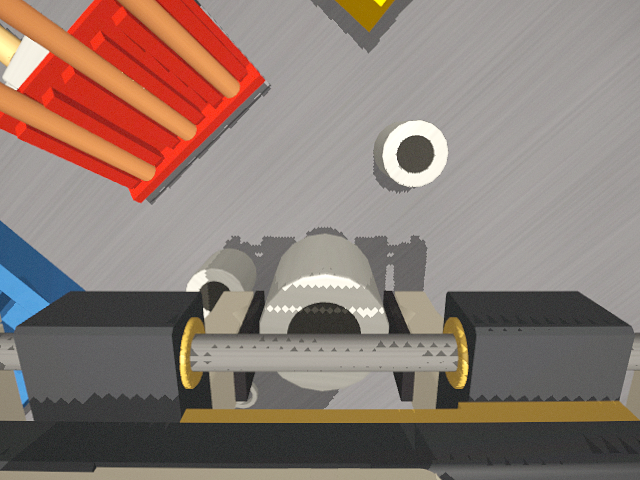

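```bash
python3 -m pendant '[[[0.5,0,-3.8,0,0,0,0],[0.5,0,-3.8,0,0,0,0],[0.5,0,-3.8,0,0,0,0],[0.5,0,-3.8,0,0,0,0],[0.5,0,-3.8,0,0,0,0],[0.5,0,-3.8,0,0,0,0],[0.5,0,-3.8,0,0,0,0],[0.5,0.1,-3.8,0,0,0,0],[0.4,0,-3.8,0,-0.2,0,0],[0,0,0,0,0,0,0],[0,0,0,0,0,0,0],[0,0,0,0,0,0,0]]]'
cat > hb.py <<'E'
from h import *
import pickle,sys
from ge import gfit
name=sys.argv[1]; H=float(sys.argv[2]) if len(sys.argv)>2 else .04
o=ctrl.get_obs(); S={n:snapshot(n) for n in('wrist','top','scene')}; 
print(o['clock'],o['tool_pos'],o['orientation'],o['opening'],o['qvel'].round(1))
p=o['tool_pos']; z0=p[2]-H; D={}
for n,s in S.items():
    save(s,name+n+'.png'); D[n]=silhouettes(s,'boss0'); oo=o if n=='wrist' else None
    u=proj(s,[[p[0],p[1],z0+.03]],oo)[0]
    C=[d for d in D[n] if d['mask'].any()]
    if not C: continue
    d=min(C,key=lambda d:np.hypot(d['bbox'][0]+d['bbox'][2]/2-u[0],d['bbox'][1]+d['bbox'][3]/2-u[1]))
    b=d['bbox']
    ig=np.zeros((480,640),bool)
    if n=='wrist': ig[328:375]=1; ig[:,:256]=1; ig[:,390:]=1
    q,c=fit([(s,d['mask'].astype(float),ig,oo)],[np.array(cyl(.025,z0,z0+.06))],[p[0],p[1],0],2); dw=q[:2]-p[:2]
    psi=np.deg2rad(o['orientation'][2]); print(n,round(d['confidence'],2),[int(x) for x in b],'held boss minus tcp',(dw*1000).round(1),'tool x',round(1000*(dw@[np.cos(psi),np.sin(psi)]),1),'tool z',round(1000*(dw@[-np.sin(psi),np.cos(psi)]),1),'c',round(c,3))
pickle.dump((o,S,D),open(name+'.pkl','wb'))
try: print('jig wrist',gfit(S['wrist'],(.586,.2205,.033),o,rowmax=230,outer=True))
except Exception as e: print(e)
print('jig scene',gfit(S['scene'],(.586,.2205,.033)))
print('jig top',gfit(S['top'],(.586,.2205,.033)))
E
python3 hb.py b1
```

```text
clock: 10.3
tool_pos: [0.6265, 0.1815, 0.2067]
orientation: [-89.7, -0.1, 137.1]
force: [-0.4, 0.1, -3.2]
opening: 0.0494
10.3 [0.62645776 0.1814616  0.20672972] [-8.97447321e+01 -1.01980664e-01  1.37089244e+02] 0.04944019351771219 [-0.7 -1.9 -0.4  0.3 -0.2  0.1]
wrist 0.76 [259, 236, 130, 156] held boss minus tcp [-0.9  0.7] tool x 1.1 tool z 0.1 c 0.069
top 0.75 [328, 280, 22, 26] held boss minus tcp [-179.1 -160.8] tool x 21.7 tool z 239.7 c 0.859
scene 0.66 [382, 169, 26, 36] held boss minus tcp [-4.2  6.7] tool x 7.6 tool z -2.0 c 0.103
jig wrist (array([0.587108  , 0.21790878, 0.03190949]), np.float64(-59.649253845214844))
jig scene (array([0.58760481, 0.21899377, 0.03577584]), np.float64(-33.700252532958984))
jig top (array([ 0.58513838,  0.22014954, -0.01096893]), np.float64(-44.58537292480469))
```

Run:
```python
import cv2,numpy as np
a=cv2.imread('pics/b1wrist.png');b=cv2.imread('pics/b1scene.png')
cv2.imwrite('pics/b1.png',np.hstack([cv2.resize(a,(400,300)),b[100:340,250:570]] if 0 else [cv2.resize(a,(400,300)),cv2.resize(b[60:330,240:600],(400,300))]))
```

```text
(no output)
```

View pics/b1.png

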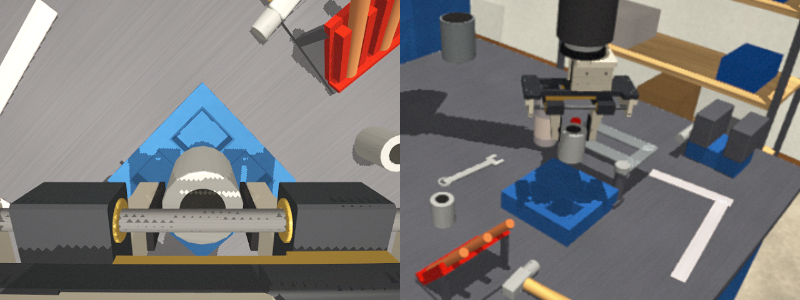

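Run:
```python
from plan import *
plan([([.6284,.180,.095],137.15,0,None,0)])
```

```text
[[[0,3.8,0,0,0,0,0],[-0.1,3.9,0,0,-0.1,0,0],[0,3.8,0,0,0,0,0]]]
3 end [0.6282 0.1805 0.0951] [-90.    0.  137.1]
```

```bash
python3 -m pendant '[[[-0.1,3.8,0,0,0,0,0],[-0.1,3.9,0,0,0,0,0],[0,3.0,0,0,0,0,0],[0,0.5,0,0,0,0,0],[0,0,0,0,0,0,0],[0,0,0,0,0,0,0]]]'
python3 hb.py b2
python3 - <<'E'
import cv2,numpy as np
a=cv2.imread('pics/b2wrist.png');b=cv2.imread('pics/b2scene.png')
cv2.imwrite('pics/b2.png',np.hstack([cv2.resize(a[180:420,160:480],(400,300)),cv2.resize(b[140:290,300:500],(400,300))]))
E
```

```text
clock: 11.1
tool_pos: [0.6303, 0.1806, 0.0994]
orientation: [-90.1, 0.1, 137.1]
force: [1.6, 0.6, -2.6]
opening: 0.049
11.1 [0.63033679 0.18064028 0.09936995] [-9.00893743e+01  7.50476774e-02  1.37105937e+02] 0.049018911650775134 [ 0.1 -1.5  1.4  0.2  0.1 -0.1]
wrist 0.57 [262, 230, 127, 160] held boss minus tcp [-0.6  0.4] tool x 0.7 tool z 0.1 c 0.057
top 0.54 [251, 192, 11, 15] held boss minus tcp [-11.1 -18. ] tool x -4.1 tool z 20.7 c 7.876
scene 0.89 [380, 213, 23, 33] held boss minus tcp [-3.   5.8] tool x 6.2 tool z -2.2 c 0.124
jig wrist (array([0.58754285, 0.2200032 , 0.00314084]), np.float64(-59.546592712402344))
jig scene (array([0.58821388, 0.22428316, 0.00789964]), np.float64(-47.362884521484375))
jig top (array([0.58640356, 0.22204399, 0.03162733]), np.float64(-45.964481353759766))
```

View pics/b2.png

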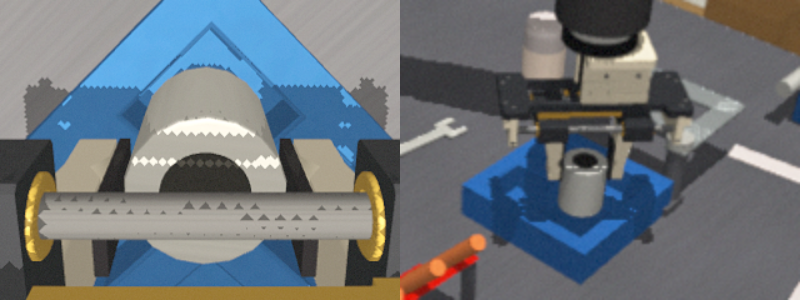

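```bash
sed -i 's/def gfit(s,q0,o=None,box_=.006,rowmax=480,outer=True):/def gfit(s,q0,o=None,box_=.006,rowmax=480,outer=True,fixyaw=False):/; s/        p=proj(s,place(P,v),o); /        if fixyaw: v=[v[0],v[1],q0[2]]\n        p=proj(s,place(P,v),o); /' ge.py
python3 - <<'E'
from ge import *
for n in('b1','b2'):
    o,S,D=pickle.load(open(n+'.pkl','rb'))
    for rm in(230,285):
      for ou in(True,False): print(n,rm,ou,gfit(S['wrist'],(.5865,.2195,.0325),o,rowmax=rm,outer=ou,fixyaw=True))
    print(gfit(S['scene'],(.5865,.2195,.0325),fixyaw=True),gfit(S['top'],(.5865,.2195,.0325),fixyaw=True))
q,_=gfit(S['wrist'],(.5865,.2195,.0325),o,rowmax=285,fixyaw=True)
im=S['wrist']['image'][:,:,::-1].copy()
for L in [[[-.09,-.09],[.09,-.09],[.09,.09],[-.09,.09]]]+[[[a+i*.028,b+j*.028] for i,j in((-1,-1),(1,-1),(1,1),(-1,1))] for a in(-.04,.04) for b in(-.04,.04)]:
    cv2.polylines(im,[np.round(proj(S['wrist'],place([x+[.045] for x in L],[q[0],q[1],.0325]),o)).astype(int)],1,(0,0,255))
cv2.imwrite('pics/b2o.png',im)
E
```

```text
b1 230 True (array([0.58706881, 0.21790249, 0.01633547]), np.float64(-59.63642120361328))
b1 230 False (array([0.58744245, 0.21748516, 0.01765103]), np.float64(-59.986106872558594))
b1 285 True (array([0.58763515, 0.21856917, 0.01069115]), np.float64(-42.22750473022461))
b1 285 False (array([0.58805789, 0.21861872, 0.00601951]), np.float64(-39.05668640136719))
(array([0.58756011, 0.2190705 , 0.01350745]), np.float64(-33.69059753417969)) (array([0.58681417, 0.22179821, 0.01164999]), np.float64(-43.88556671142578))
b2 230 True (array([0.58580991, 0.21835285, 0.01373504]), np.float64(-58.9544792175293))
b2 230 False (array([0.58799308, 0.21682214, 0.01606954]), np.float64(-59.99979782104492))
b2 285 True (array([0.58750459, 0.21850997, 0.0139897 ]), np.float64(-55.37281799316406))
b2 285 False (array([0.58752736, 0.21852638, 0.0137738 ]), np.float64(-52.92196273803711))
(array([0.58798399, 0.22362128, 0.00868112]), np.float64(-47.1492919921875)) (array([0.58641146, 0.2220499 , 0.01681592]), np.float64(-45.963462829589844))
```

View pics/b2o.png

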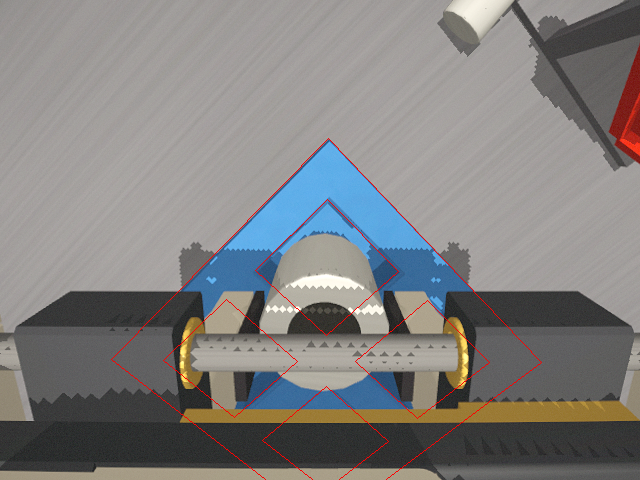

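The overlay fits, and the pocket centre is about 1.5 mm off along the tool z axis. I'll correct that and enter gently.

```bash
python3 -m pendant '[[[0,0.5,0.14,0,0,0,0],[0,0.5,0,0,0,0,0],[0,0.5,0,0,0,0,0],[0,0.5,0,0,0,0,0],[0,0,0,0,0,0,0]]]'
python3 -m pendant '[[[0,0.5,0,0,0,0,0],[0,0.5,0,0,0,0,0],[0,0,0,0,0,0,0]]]'
```

```text
clock: 11.82
tool_pos: [0.6273, 0.179, 0.0758]
orientation: [-89.9, -0.1, 137.1]
force: [-0.4, 0.1, -4.1]
opening: 0.0492
clock: 12.07
tool_pos: [0.6276, 0.1792, 0.0662]
orientation: [-89.9, -0.0, 137.1]
force: [-0.6, 0.3, -4.0]
opening: 0.0495
```

```bash
python3 -m pendant '[[[0,0.5,0,0,0,0,0],[0,0.5,0,0,0,0,0],[0,0.3,0,0,0,0,0],[0,0,0,0,0,0,0],[0,0,0,0,0,0,0]]]'
```

```text
clock: 12.48
tool_pos: [0.6281, 0.1793, 0.0543]
orientation: [-90.0, -0.0, 137.1]
force: [0.7, 0.2, -2.7]
opening: 0.0491
```

```bash
python3 -m pendant '[[[0,0.3,0,0,0,0,0],[0,0,0,0,0,0,0],[0,0,0,0,0,0,0.8],[0,0,0,0,0,0,0.8],[0,0,0,0,0,0,0.8],[0,0,0,0,0,0,0.8],[0,-2,0,0,0,0,1],[0,-3,0,0,0,0,1],[0,-3,0,0,0,0,1],[0,-3,0,0,0,0,1],[0,-3,0,0,0,0,1]]]'
python3 - <<'E'
from plan import *
plan([([.4436+.03,.0085-.03,.21],137.15,0,None,1)])
s=snapshot('scene');save(s,'s6.png')
E
```

```text
clock: 13.4
tool_pos: [0.6282, 0.1793, 0.1934]
orientation: [-90.0, 0.0, 137.1]
force: [0.4, 0.2, -0.7]
opening: 0.0873
[[[-0.3,-0.2,3.6,0,0,0,1],[-0.3,-0.2,3.6,0,0,0,1],[-0.4,-0.3,3.6,0,0,0,1],[-0.3,-0.2,3.6,0,0,0,1],[-0.4,-0.3,3.6,0,0,0,1],[-0.3,-0.2,3.6,0,0,0,1],[-0.4,-0.3,3.6,0,-0.1,0,1]]]
7 end [ 0.4742 -0.0216  0.2103] [-90.    0.  137.2]
```

View pics/s6.png

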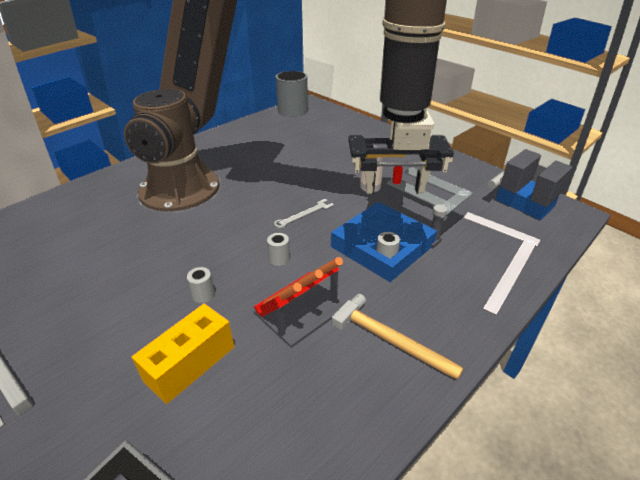

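Run:
```python
from plan import *
plan([([.418,.034,.20],137.15,0,None,1)])
```

```text
[[[0.8,0,3.6,0.1,0,0,1],[0.8,0,3.6,0.1,0,0,1],[0.8,0,3.6,0.1,0,-0.1,1],[0.8,0,3.6,0,0,0,1],[0.8,0,3.6,0.1,0,-0.1,1],[0.8,0,3.6,0,0,0,1],[0.9,-0.1,3.6,0.1,0,-0.1,1]]]
7 end [0.4181 0.0342 0.2004] [-90.   -0.  137.1]
```

```bash
python3 -m pendant '[[[0.8,0,3.6,0,0,0,1],[0.8,0,3.6,0,0,0,1],[0.8,0,3.6,0,0,0,1],[0.8,0,3.6,0,0,0,1],[0.8,0,3.6,0,0,0,1],[0.8,0,3.6,0,0,0,1],[0.9,0,3.6,0,0,0,1],[0,0,0,0,0,0,1],[0,0,0,0,0,0,1],[0,0,0,0,0,0,1]]]'
python3 wb.py w7
```

```text
clock: 14.28
tool_pos: [0.4155, 0.0339, 0.1924]
orientation: [-90.1, 0.1, 137.1]
force: [0.4, 0.4, 0.3]
opening: 0.0877
14.2833 [0.41548592 0.03390145 0.19236872] [-9.01297645e+01  5.35271835e-02  1.37090181e+02] [ 0.21  1.92  0.97  0.03  0.08 -0.01]
boss 0.97 [0.4467 0.0078] 0.069 [286, 145, 67, 69]
boss 0.74 [0.642  0.1997] 0.123 [1, 124, 36, 64]
boss 0.59 [ 0.4236 -0.1875] 0.037 [495, 1, 108, 55]
```

View pics/w7f.png

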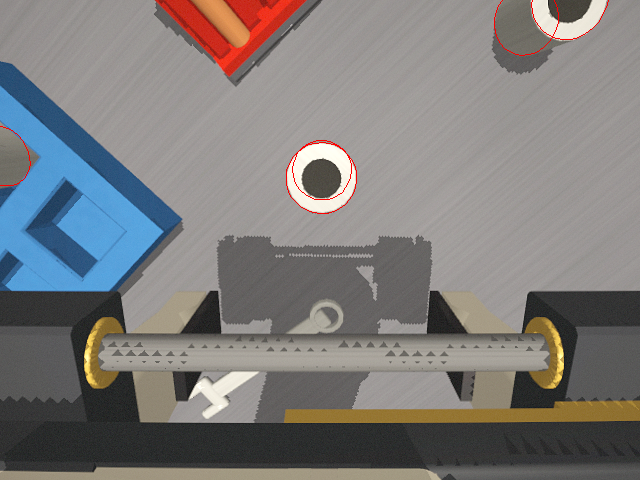

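Run:
```python
from plan import *
plan([([.4465,.0078,.10],137.15,0,None,1),([.4465,.0078,.040],137.15,0,3,1)])
```

```text
[[[-1.3,3.1,-0.1,0,0,0,1],[-1.4,3,0,0,0,0,1],[-1.3,3.1,-0.1,0,-0.1,0,1],[0,2,0,0,0,0,1],[0,2,0,0,0,0,1],[0,2,0.1,0,0,0,1]]]
6 end [0.4458 0.0078 0.0398] [-90.    0.  137.2]
```

```bash
python3 -m pendant '[[[-1.4,3.1,-0.1,0,0,0,1],[-1.4,3,0,0,0,0,1],[-1.4,3.1,0,0,0,0,1],[0,2,0,0,0,0,1],[0,2,0,0,0,0,1],[0,2,0,0,0,0,1],[0,0,0,0,0,0,1],[0,0,0,0,0,0,1]]]'
python3 wb.py w8
```

```text
clock: 15.05
tool_pos: [0.4462, 0.0057, 0.0386]
orientation: [-89.8, -0.1, 137.1]
force: [0.3, -0.0, 0.7]
opening: 0.0873
15.05 [0.44616385 0.00572278 0.03857027] [-8.97983542e+01 -6.55556080e-02  1.37103681e+02] [ 0.1  -2.49  1.31  0.41 -0.69 -0.03]
boss 0.91 [ 0.4861 -0.2009] 1.0 [621, 5, 18, 85]
boss 0.74 [0.4457 0.0086] 0.006 [254, 238, 129, 155]
```

View pics/w8f.png

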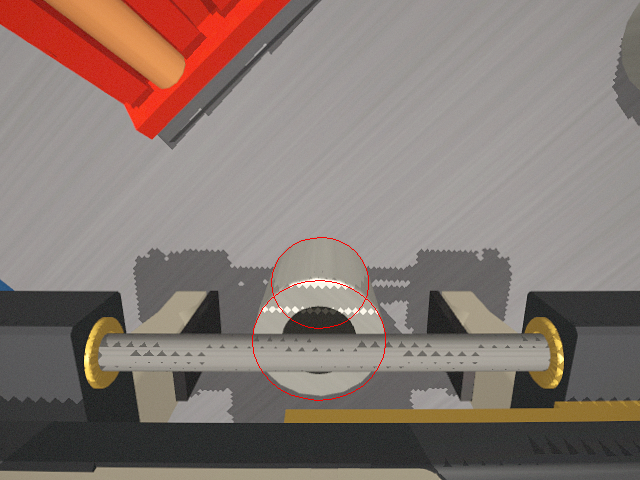

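```bash
python3 -m pendant '[[[0.1,-0.1,-0.1,0,0,0,1],[0.1,0,0,0,0,0,0],[0,0,0,0,0,0,0],[0,0,0,0,0,0,0],[0,0,0,0,0,0,0],[0,0,0,0,0,0,0],[0,0,0,0,0,0,0],[0,0,0,0,0,0,0],[0,0,0,0,0,0,0],[0,-1,0,0,0,0,0],[0,-3,0,0,0,0,0],[0,-3,0,0,0,0,0]]]'
python3 - <<'E'
from plan import *
J=(.587,.2183,.0325)
P=place([[-.04,-.04,0]],J)[0]; print(P)
plan([([.4465,.0078,.17],137.15,0,None,0),([P[0],P[1],.17],137.15,0,None,0)])
E
```

```text
clock: 16.15
tool_pos: [0.4435, 0.0071, 0.1098]
orientation: [-89.7, -0.1, 137.1]
force: [1.5, 0.4, -4.3]
opening: 0.0494
[0.54832089 0.17702135 0.        ]
[[[-0.1,-3,-0.1,-0.1,0,0.1,0],[-0.1,-3,-0.1,-0.2,-0.1,0,0],[0.7,0,-3.2,0,0,0,0],[0.7,0,-3.2,0,0,0,0],[0.7,0,-3.2,0,0,0,0],[0.7,0,-3.3,0,0,0,0],[0.6,0,-3.2,0,0,0,0],[0.7,0,-3.3,0,0,0,0]]]
8 end [0.5485 0.1774 0.1699] [-90.   -0.  137.2]
```

```bash
python3 -m pendant '[[[0,-3,0,0,0,0,0],[0,-3,0,0,0,0,0],[0.7,0,-3.2,0,0,0,0],[0.7,0,-3.2,0,0,0,0],[0.7,0,-3.2,0,0,0,0],[0.6,0,-3.3,0,0,0,0],[0.6,0,-3.2,0,0,0,0],[0.6,0,-3.3,0,0,0,0],[0,3,0,0,0,0,0],[0,3,0,0,0,0,0],[0,0,0,0,0,0,0],[0,0,0,0,0,0,0]]]'
cat > hc.py <<'E'
from h import *
import pickle,sys
from ge import gfit
name=sys.argv[1]; a,b=float(sys.argv[2]),float(sys.argv[3]); H=.04
o=ctrl.get_obs(); s=snapshot('wrist'); save(s,name+'.png'); D=silhouettes(s,'boss0'); p=o['tool_pos']; z0=p[2]-H
psi=np.deg2rad(o['orientation'][2]); X=np.array([np.cos(psi),np.sin(psi)]); Zt=np.array([-np.sin(psi),np.cos(psi)])
print(o['clock'],p,o['orientation'],o['opening'])
u=proj(s,[[p[0],p[1],z0+.03]],o)[0]
d=min(D,key=lambda d:np.hypot(d['bbox'][0]+d['bbox'][2]/2-u[0],d['bbox'][1]+d['bbox'][3]/2-u[1]))
ig=np.zeros((480,640),bool); ig[328:375]=1; ig[:,:256]=1; ig[:,390:]=1
q,c=fit([(s,d['mask'].astype(float),ig,o)],[np.array(cyl(.025,z0,z0+.06))],[p[0],p[1],0],2); dw=q[:2]-p[:2]
print('held',(1000*dw).round(1),'tool x,z',1000*(dw@X),1000*(dw@Zt),c)
for ou in(True,False):
    j,f=gfit(s,(.587,.2185,.0325),o,rowmax=285,outer=ou,fixyaw=True); print('jig',j[:2],f)
    P=place([[a,b,0]],[j[0],j[1],.0325])[0]; e=P[:2]-q[:2]; print('move tool x,z mm',1000*(e@X),1000*(e@Zt))
im=s['image'][:,:,::-1].copy()
for L in [[[-.09,-.09],[.09,-.09],[.09,.09],[-.09,.09]]]+[[[a+i*.028,b+j_*.028] for i,j_ in((-1,-1),(1,-1),(1,1),(-1,1))] for a in(-.04,.04) for b in(-.04,.04)]:
    cv2.polylines(im,[np.round(proj(s,place([x+[.045] for x in L],[j[0],j[1],.0325]),o)).astype(int)],1,(0,0,255))
cv2.imwrite('pics/'+name+'f.png',im)
E
python3 hc.py b3 -.04 -.04
```

```text
clock: 17.15
tool_pos: [0.5474, 0.1753, 0.1087]
orientation: [-89.7, -0.1, 137.1]
force: [0.6, -0.6, -2.9]
opening: 0.0494
17.15 [0.54738932 0.17532738 0.10866056] [-8.96554698e+01 -6.98356288e-02  1.37075014e+02] 0.04939409721397916
held [-0.1 -0. ] tool x,z 0.025752845336465033 0.08964854909290258 0.061911843812296294
jig [0.5862752  0.21870868] -49.359657287597656
move tool x,z mm 1.2548266131428645 -1.7701289461736605
jig [0.58629093 0.21872663] -46.94324493408203
move tool x,z mm 1.2555272152395696 -1.7939839668785185
```

View pics/b3f.png

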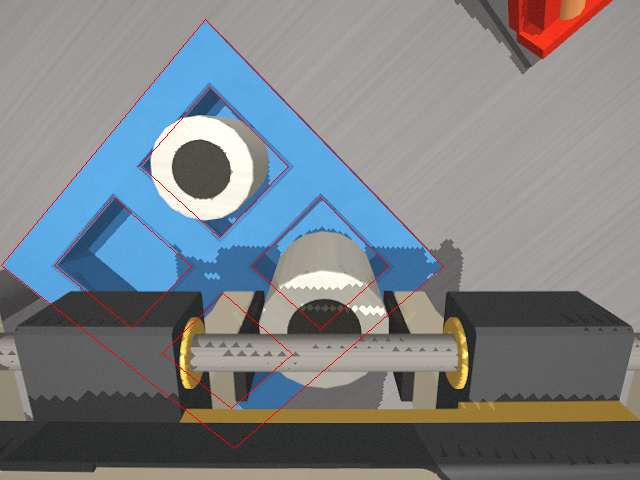

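```bash
python3 -m pendant '[[[0.1,0.5,-0.2,0,0,0,0],[0,0.5,0,0,0,0,0],[0,0.5,0,0,0,0,0],[0,0.5,0,0,0,0,0],[0,0.5,0,0,0,0,0],[0,0.5,0,0,0,0,0],[0,0.5,0,0,0,0,0],[0,0.5,0,0,0,0,0],[0,0,0,0,0,0,0]]]'
python3 -m pendant '[[[0,0.5,0,0,0,0,0],[0,0.5,0,0,0,0,0],[0,0.2,0,0,0,0,0],[0,0,0,0,0,0,0],[0,0,0,0,0,0,0]]]'
```

```text
clock: 18.0
tool_pos: [0.5491, 0.1783, 0.0692]
orientation: [-89.9, -0.0, 137.1]
force: [0.4, 0.4, -3.9]
opening: 0.0492
clock: 18.42
tool_pos: [0.5497, 0.1787, 0.0584]
orientation: [-90.0, -0.0, 137.1]
force: [-1.3, 0.7, -4.0]
opening: 0.0491
```

```bash
python3 -m pendant '[[[0,0.4,0,0,0,0,0],[0,0.3,0,0,0,0,0],[0,0,0,0,0,0,0],[0,0,0,0,0,0,0.8],[0,0,0,0,0,0,0.8],[0,0,0,0,0,0,0.8],[0,0,0,0,0,0,0.8]]]'
python3 -m pendant '[[[0,-2,0,0,0,0,1],[0,-3,0,0,0,0,1],[0,-3,0,0,0,0,1],[0,-3,0,0,0,0,1],[0,-3,0,0,0,0,1]]]'
python3 - <<'E'
from plan import *
s=snapshot('scene');save(s,'s9.png')
plan([([.3935,-.158,.20],137.15,0,None,1)])
E
```

```text
clock: 19.0
tool_pos: [0.5503, 0.179, 0.0521]
orientation: [-90.1, 0.0, 137.1]
force: [-0.1, 0.3, 0.6]
opening: 0.0681
clock: 19.42
tool_pos: [0.5497, 0.1786, 0.1934]
orientation: [-90.0, 0.0, 137.1]
force: [0.1, 0.8, -0.0]
opening: 0.0868
[[[-1.1,0,3.6,0.1,0,0,1],[-1.1,0,3.6,0,0,0,1],[-1.1,0,3.5,0.1,0,0,1],[-1.1,0,3.6,0,0,0,1],[-1.1,0,3.5,0.1,0,0,1],[-1.2,0,3.6,0,0,0,1],[-1.1,0,3.5,0.1,0,-0.1,1],[-1.2,0,3.6,0,0,0,1],[-1.1,-0.1,3.5,0.1,0,-0.1,1],[-1.2,0,3.6,0,0,0,1]]]
10 end [ 0.3935 -0.1581  0.2   ] [-90.    0.  137.2]
```

View pics/s9.png

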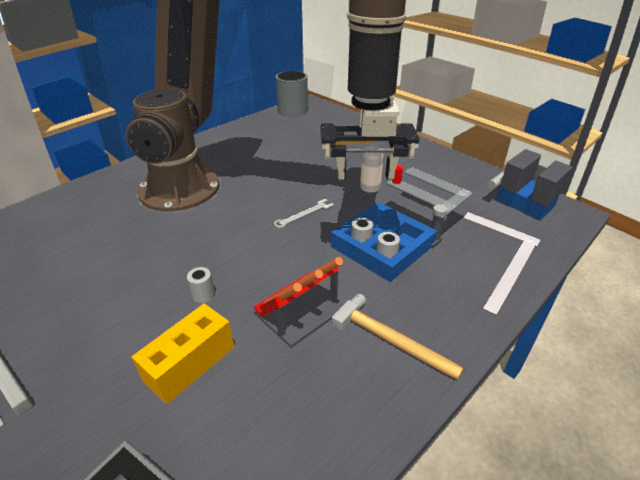

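Two bosses are seated, at (362,230) and (388,243). Now the third, at about (200,283).

```bash
python3 -m pendant '[[[-1.1,0,3.6,0,0,0,1],[-1.1,0,3.6,0,0,0,1],[-1.1,0,3.5,0,0,0,1],[-1.1,0,3.6,0,0,0,1],[-1.1,0,3.5,0,0,0,1],[-1.2,0,3.6,0,0,0,1],[-1.1,0,3.5,0,0,0,1],[-1.2,0,3.6,0,0,0,1],[-1.1,0,3.5,0,0,0,1],[-1.2,0,3.6,0,0,0,1],[0,0,0,0,0,0,1],[0,0,0,0,0,0,1]]]'
python3 wb.py w9
python3 - <<'E'
from plan import *
plan([([.4232,-.1855,.10],137.15,0,None,1),([.4232,-.1855,.040],137.15,0,3,1)])
E
```

```text
clock: 20.47
tool_pos: [0.3893, -0.1606, 0.1919]
orientation: [-90.0, 0.1, 136.9]
force: [0.5, -0.8, 0.4]
opening: 0.0873
20.4667 [ 0.38928885 -0.16056693  0.19188032] [-9.00463438e+01  5.02099946e-02  1.36856087e+02] [ 3.04  0.62  0.78  0.02  0.21 -1.21]
boss 0.92 [ 0.4228 -0.1866] 0.076 [285, 142, 69, 70]
[[[-1.4,3.1,-0.1,0,0,0,1],[-1.4,3,-0.1,0,-0.1,0,1],[-1.4,3.1,-0.1,0,0,0,1],[0,2,0,0,0,0,1],[0,2,0,0,0,0,1],[0,2,0,0,0,0,1]]]
6 end [ 0.4233 -0.1854  0.0399] [-90.    0.  137.1]
```

View pics/w9f.png

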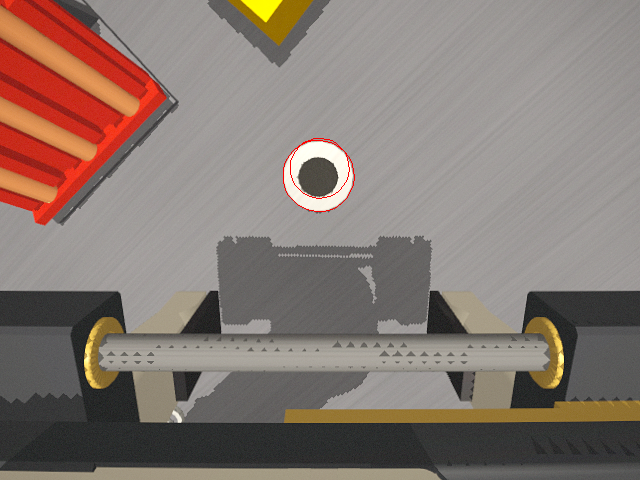

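```bash
python3 -m pendant '[[[-1.4,3.1,-0.2,0,0,0,1],[-1.4,3,-0.1,0,0,0,1],[-1.4,3.1,-0.1,0,0,0,1],[0,2,0,0,0,0,1],[0,2,0,0,0,0,1],[0,1.8,0,0,0,0,1],[0,0,0,0,0,0,1],[0,0,0,0,0,0,1],[0,0,0,0,0,0,1]]]'
python3 wb.py w10 | head -3
python3 - <<'E'
from h import *
print(ctrl.get_obs()['tool_pos'])
E
```

```text
clock: 21.32
tool_pos: [0.4247, -0.184, 0.0424]
orientation: [-90.0, 0.0, 137.2]
force: [0.0, 0.5, 0.7]
opening: 0.0876
21.3167 [ 0.42467175 -0.18399726  0.04237147] [-9.00229623e+01  4.64580404e-02  1.37184767e+02] [-0.36 -1.12  0.27 -0.08  0.07  0.15]
boss 0.91 [ 0.4216 -0.1852] 0.006 [269, 233, 125, 155]
[ 0.4248053  -0.18425084  0.04283038]
```

View pics/w10f.png

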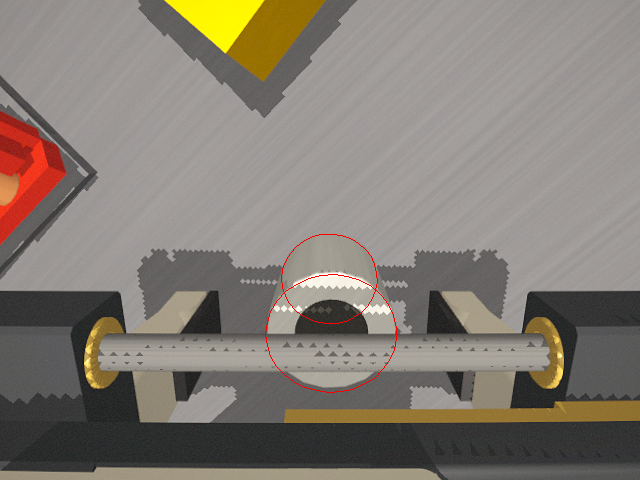

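```bash
python3 -m pendant '[[[0.1,0.2,0.3,0,0,0,1],[0,0,0,0,0,0,0],[0,0,0,0,0,0,0],[0,0,0,0,0,0,0],[0,0,0,0,0,0,0],[0,0,0,0,0,0,0],[0,0,0,0,0,0,0],[0,0,0,0,0,0,0],[0,0,0,0,0,0,0],[0,-1,0,0,0,0,0],[0,-3,0,0,0,0,0],[0,-3,0,0,0,0,0]]]'
python3 -m pendant '[[[0,-3,0,0,0,0,0],[0,-3,0,0,0,0,0],[0,-3,0,0,0,0,0],[0,-1,0,0,0,0,0],[0,0,0,0,0,0,0],[0,0,0,0,0,0,0]]]'
python3 - <<'E'
from plan import *
J=(.5868,.2185,.0325)
P=place([[-.04,.04,0]],J)[0]; print(P)
plan([([P[0],P[1],.21],137.15,0,None,0),([P[0],P[1],.11],137.15,0,None,0)])
E
```

```text
clock: 22.42
tool_pos: [0.4182, -0.186, 0.1085]
orientation: [-89.8, -0.3, 137.1]
force: [1.2, -0.0, -5.0]
opening: 0.0493
clock: 22.92
tool_pos: [0.4198, -0.1858, 0.2082]
orientation: [-90.0, -0.1, 137.0]
force: [-0.9, -0.5, -5.5]
opening: 0.0491
[0.54552135 0.25717911 0.        ]
[[[1.7,0,-3.4,0,0,0,0],[1.8,0,-3.4,0,0,0,0],[1.7,0,-3.4,0,0,0,0],[1.8,0,-3.4,0,0,0,0],[1.7,0,-3.4,0,0,0,0],[1.8,0,-3.4,0,0,0,0],[1.7,0,-3.4,0,0,0,0],[1.8,0,-3.4,0,0,0,0],[1.7,0,-3.4,0,0,0,0],[1.8,-0.1,-3.5,0,0,0,0],[1.7,0,-3.4,0,-0.1,0,0],[1.8,-0.1,-3.5,0,0,0.1,0]]]
[[[0,3.3,0,0,0,0,0],[0,3.4,0,0,0,0,0],[0,3.3,0,0,0,0,0]]]
15 end [0.5454 0.2574 0.1105] [-90.    0.  137.1]
```

```bash
python3 -m pendant '[[[1.7,0,-3.4,0,0,0,0],[1.8,0,-3.4,0,0,0,0],[1.7,0,-3.4,0,0,0,0],[1.8,0,-3.4,0,0,0,0],[1.7,0,-3.4,0,0,0,0],[1.8,0,-3.4,0,0,0,0],[1.7,0,-3.4,0,0,0,0],[1.8,0,-3.4,0,0,0,0],[1.7,0,-3.4,0,0,0,0],[1.8,-0.1,-3.5,0,0,0,0],[1.7,0,-3.4,0,0,0,0],[1.8,0,-3.5,0,0,0,0]]]'
python3 -m pendant '[[[0,3.3,0,0,0,0,0],[0,3.4,0,0,0,0,0],[0,3.3,0,0,0,0,0],[0,0,0,0,0,0,0],[0,0,0,0,0,0,0],[0,0,0,0,0,0,0]]]'
python3 hc.py b4 -.04 .04
```

```text
clock: 23.92
tool_pos: [0.5449, 0.2581, 0.2068]
orientation: [-89.7, -0.1, 137.1]
force: [1.0, -1.0, -5.1]
opening: 0.0492
clock: 24.42
tool_pos: [0.5467, 0.2571, 0.1108]
orientation: [-90.0, 0.0, 137.1]
force: [0.9, 0.6, -3.3]
opening: 0.0494
24.4167 [0.54666984 0.25706656 0.11079958] [-8.99550257e+01  4.03034081e-02  1.37104316e+02] 0.049361838797096325
held [ 0.2 -0.3] tool x,z -0.32858075892018845 0.07779982684281025 0.0499988744062493
jig [0.58632712 0.21868201] -46.01546859741211
move tool x,z mm 1.716873055477707 0.8100184243954731
jig [0.58632933 0.21868419] -45.96796798706055
move tool x,z mm 1.71674688257507 0.8069200360292212
```

View pics/b4f.png

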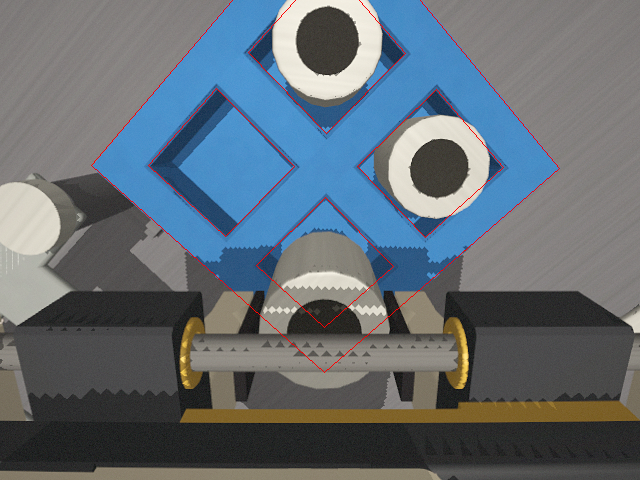

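```bash
python3 -m pendant '[[[0.15,0.5,0.1,0,0,0,0],[0,0.5,0,0,0,0,0],[0,0.5,0,0,0,0,0],[0,0.5,0,0,0,0,0],[0,0.5,0,0,0,0,0],[0,0.5,0,0,0,0,0],[0,0.5,0,0,0,0,0],[0,0.5,0,0,0,0,0],[0,0,0,0,0,0,0]]]'
python3 -m pendant '[[[0,0.5,0,0,0,0,0],[0,0.5,0,0,0,0,0],[0,0.3,0,0,0,0,0],[0,0,0,0,0,0,0],[0,0,0,0,0,0,0]]]'
```

```text
clock: 25.27
tool_pos: [0.5438, 0.2569, 0.0691]
orientation: [-89.9, -0.0, 137.1]
force: [-0.4, 0.4, -4.9]
opening: 0.0497
clock: 25.68
tool_pos: [0.5443, 0.2573, 0.0573]
orientation: [-90.0, 0.0, 137.1]
force: [0.4, -0.0, -4.5]
opening: 0.0496
```

```bash
python3 -m pendant '[[[0,0.4,0,0,0,0,0],[0,0.2,0,0,0,0,0],[0,0,0,0,0,0,0],[0,0,0,0,0,0,0.8],[0,0,0,0,0,0,0.8],[0,0,0,0,0,0,0.8],[0,0,0,0,0,0,0.8]]]'
python3 -m pendant '[[[0,-2,0,0,0,0,0.8],[0,-3,0,0,0,0,0.8],[0,-3,0,0,0,0,0.4],[0,-3,0,0,0,0,0.4],[0,-3,0,0,0,0,0.4],[0,-1,0,0,0,0,0.4],[0,0,0,0,0,0,0.4],[0,0,0,0,0,0,0.4]]]'
python3 - <<'E'
from h import *
import pickle
from ge import gfit
o=ctrl.get_obs();s=snapshot('wrist');save(s,'w11.png');t=snapshot('scene');save(t,'s11.png');pickle.dump((o,s),open('w11.pkl','wb'));print(o['tool_pos'],o['clock'])
print(silhouettes(t,'boss0').__len__(), gfit(s,(.5868,.2185,.0325),o,rowmax=285))
E
```

```text
clock: 26.27
tool_pos: [0.5449, 0.2577, 0.0522]
orientation: [-90.1, 0.0, 137.1]
force: [0.2, 0.1, -0.6]
opening: 0.0679
clock: 26.93
tool_pos: [0.5445, 0.2576, 0.2022]
orientation: [-90.1, -0.0, 137.1]
force: [-0.3, -0.5, -0.2]
opening: 0.0375
[0.54446942 0.25763143 0.20216452] 26.9333
2 (array([0.58641446, 0.2183366 , 0.03263752]), np.float64(-57.01063537597656))
```

View pics/w11.png

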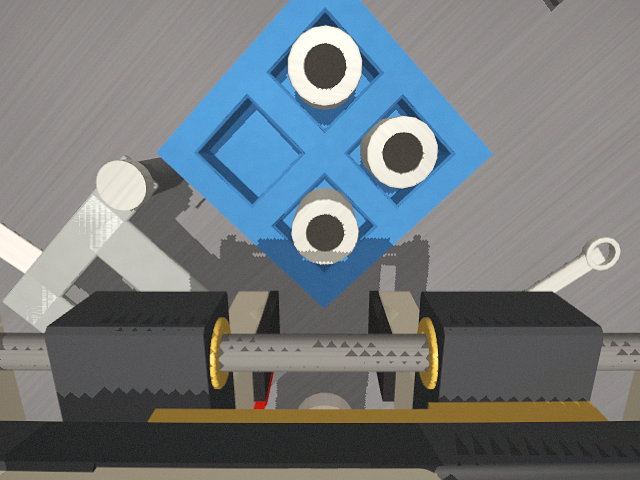

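View pics/s11.png

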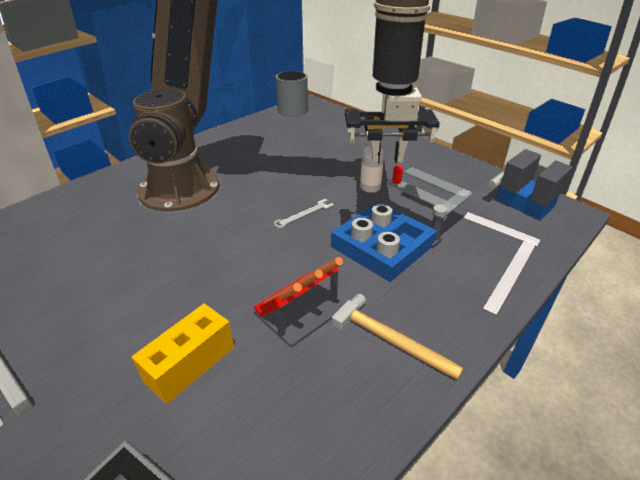

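All three bosses are seated, two at (325,66) and (402,152) and the third at (325,232). The fourth pocket is empty. Next I'll look at the knob and shut the hold-down.

Run:
```python
from plan import *
import pickle
o,s=pickle.load(open('w11.pkl','rb'))
for a,b in((.04,-.04),(-.04,-.04),(-.04,.04)):
    c=place([[a,b,0]],(.5868,.2185,.0325))[0]
    for z in(.07,.08):
        u=proj(s,np.array(cyl(.025,z,z))[::2]+[c[0],c[1],0],o); print(a,b,z,u.mean(0).round(1),np.ptp(u,axis=0).round(1))
plan([([.467,.366,.20],169,0,None,.4)])
```

```text
0.04 -0.04 0.07 [324.1  65.6] [75.9 81.6]
0.04 -0.04 0.08 [324.1  63.3] [78.7 84.7]
-0.04 -0.04 0.07 [405.1 153.7] [71.8 73.4]
-0.04 -0.04 0.08 [407.9 154.6] [74.3 75.9]
-0.04 0.04 0.07 [323.3 232.3] [68.3 66.2]
-0.04 0.04 0.08 [323.3 235.8] [70.5 68.3]
[[[2.6,0,-0.6,0,-6.4,0,0.4],[2.5,0,-0.8,0,-6.4,0,0.4],[2.4,0,-1.1,0,-6.4,0,0.4],[2.3,0,-1.4,-0.1,-6.4,0,0.4],[2.2,0,-1.6,0,-6.3,0.1,0.4]]]
5 end [0.4665 0.3658 0.2001] [-90.   0. 169.]
```

```bash
python3 -m pendant '[[[2.6,0,-0.6,0,-6.4,0,0.4],[2.5,0,-0.8,0,-6.4,0,0.4],[2.4,0,-1.1,0,-6.4,0,0.4],[2.3,0,-1.4,0,-6.4,0,0.4],[2.2,0,-1.6,0,-6.3,0,0.4],[0,0,0,0,0,0,0.4],[0,0,0,0,0,0,0.4],[0,0,0,0,0,0,0.4]]]'
python3 - <<'E'
from h import *
import pickle
o=ctrl.get_obs();s=snapshot('wrist');save(s,'w12.png');pickle.dump((o,s),open('w12.pkl','wb'));print(o['tool_pos'],o['orientation'])
E
```

```text
clock: 27.75
tool_pos: [0.4669, 0.366, 0.2005]
orientation: [-89.9, -0.0, 169.0]
force: [0.0, 0.3, 0.9]
opening: 0.0349
[0.46688583 0.36597915 0.20054349] [-8.99005060e+01 -3.99129112e-02  1.68956761e+02]
```

View pics/w12.png

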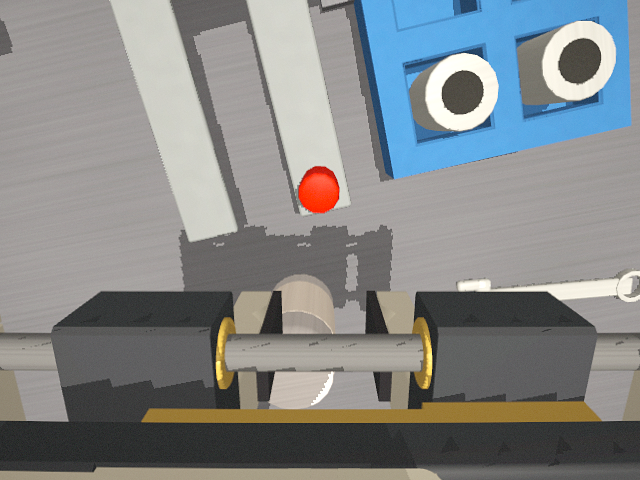

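The knob top is at (319,190), and the can shows below the gripper at about (305,330). The fingertips stay above the can, clear of it.

Run:
```python
from plan import *
import pickle
o,s=pickle.load(open('w12.pkl','rb'))
k=ray(s,[[319,190]],.131,o)[0]; H=np.array([.6634,.326]); d=k[:2]-H
a=np.rad2deg(np.arctan2(d[1],d[0]))
print(k,np.hypot(*d),a)
plan([([k[0],k[1],.17],169,0,None,.4),([k[0],k[1],.102],169,0,None,.4)])
```

```text
[0.50795434 0.36009227 0.131     ] 0.15914030570226814 167.62977607558
[[[-2.1,1.5,-0.1,0,0,0,0.4],[-2,1.6,-0.1,-0.1,-0.1,0,0.4],[0,3.4,0,0,0,0,0.4],[0,3.4,0,0,0,0,0.4]]]
4 end [0.5078 0.3598 0.1017] [-90.  -0. 169.]
```

```bash
python3 -m pendant '[[[-2.1,1.5,-0.1,0,0,0,0.4],[-2,1.5,-0.1,0,0,0,0.4],[0,3.4,0,0,0,0,0.4],[0,3.4,0,0,0,0,0.4],[0,0,0,0,0,0,0.4],[0,0,0,0,0,0,0.4]]]'
python3 -m pendant '[[[-0.05,0,1.25,0,-4.5,0,0.4],[-0.05,0,1.25,0,-4.5,0,0.4],[-0.05,0,1.25,0,-4.5,0,0.4],[-0.05,0,1.25,0,-4.5,0,0.4],[-0.05,0,1.25,0,-4.5,0,0.4],[-0.05,0,1.25,0,-4.5,0,0.4],[0,0,0,0,0,0,0.4]]]'
python3 - <<'E'
from h import *
o=ctrl.get_obs();H=np.array([.6634,.326]);d=o['tool_pos'][:2]-H;print(np.hypot(*d),np.rad2deg(np.arctan2(d[1],d[0])),o['force'])
E
```

```text
clock: 28.3
tool_pos: [0.5076, 0.3585, 0.1021]
orientation: [-89.7, -0.1, 168.9]
force: [0.3, -0.5, 1.2]
opening: 0.0351
clock: 28.88
tool_pos: [0.5124, 0.2853, 0.1066]
orientation: [-90.1, 0.2, -163.9]
force: [-0.2, -0.1, 0.5]
opening: 0.035
0.1564043727145466 -164.90733437134296 [-0.1625796  -0.14722526  0.52542448]
```

```bash
python3 -m pendant '[[[0.1,0.1,1.25,0,-4.5,0,0.4],[0.1,0.1,1.25,0,-4.5,0,0.4],[0,0.1,1.25,0,-4.5,0,0.4],[-0.05,0,1.25,0,-4.5,0,0.4],[-0.05,0,1.25,0,-4.5,0,0.4],[-0.05,0,1.25,0,-4.5,0,0.4],[-0.05,0,1.25,0,-4.5,0,0.4],[-0.05,0,1.25,0,-4.5,0,0.4],[0,0,0,0,0,0,0.4],[0,0,0,0,0,0,0.4]]]'
python3 - <<'E'
from h import *
o=ctrl.get_obs();H=np.array([.6634,.326]);d=o['tool_pos'][:2]-H;print(np.hypot(*d),np.rad2deg(np.arctan2(d[1],d[0])),o['force'])
s=snapshot('scene');save(s,'s13.png')
E
```

```text
clock: 29.72
tool_pos: [0.564, 0.2037, 0.1023]
orientation: [-89.9, 0.1, -128.3]
force: [-0.8, 0.6, -0.3]
opening: 0.0351
0.1575582919439903 -129.09341735998714 [-0.76618514  0.64296633 -0.32032283]
```

View pics/s13.png

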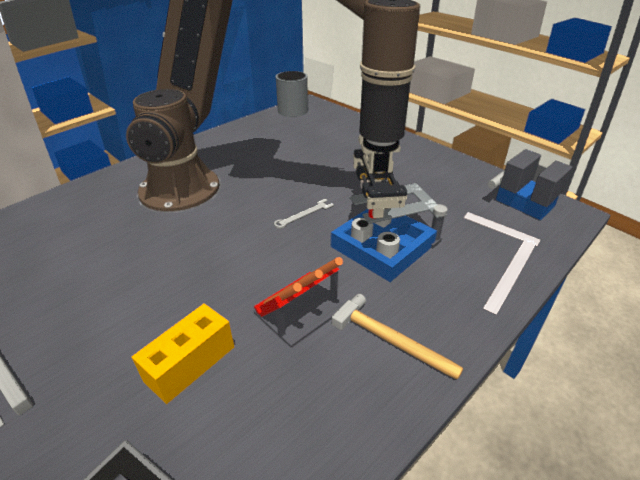

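```bash
python3 -m pendant '[[[0.05,0,1.25,0,-4.5,0,0.4],[0.05,0,1.25,0,-4.5,0,0.4],[-0.05,0,1.25,0,-4.5,0,0.4],[-0.05,0,1.25,0,-4.5,0,0.4],[0,0,0,0,0,0,0.4]]]'
python3 -m pendant '[[[0,0,0.4,0,-1.4,0,0.4],[0,0,0.4,0,-1.4,0,0.4],[0,0,0.4,0,-1.4,0,0.4],[0,0,0,0,0,0,0.4]]]'
python3 - <<'E'
from h import *
o=ctrl.get_obs();H=np.array([.6634,.326]);d=o['tool_pos'][:2]-H;print(np.hypot(*d),np.rad2deg(np.arctan2(d[1],d[0])),o['force'])
s=snapshot('top');save(s,'t14.png')
s=snapshot('scene');cv2.imwrite('pics/s14.png',cv2.resize(s['image'][130:290,310:510,::-1],None,fx=3,fy=3))
E
```

```text
clock: 30.18
tool_pos: [0.6068, 0.1778, 0.1013]
orientation: [-89.9, 0.0, -109.9]
force: [-0.0, 0.7, -0.5]
opening: 0.0349
clock: 30.52
tool_pos: [0.6167, 0.1744, 0.101]
orientation: [-90.0, 0.0, -105.9]
force: [0.3, -0.1, 0.4]
opening: 0.0354
0.15865811765735352 -107.1207262855722 [ 0.29129249 -0.07012931  0.4077153 ]
```

View pics/s14.png

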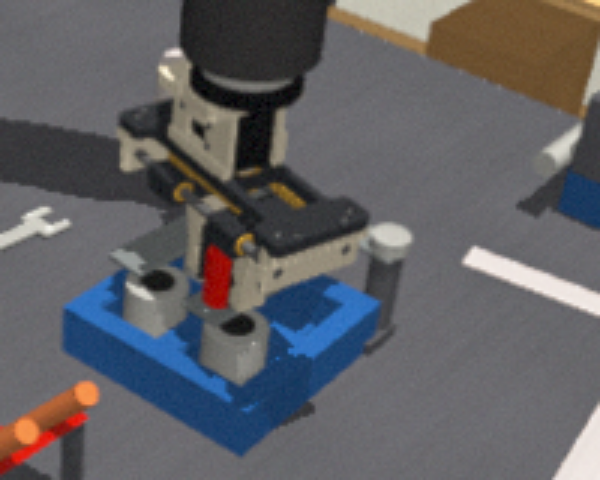

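```bash
python3 -m pendant '[[[0,0,0.4,0,-1.4,0,0.4],[0,0,0.4,0,-1.4,0,0.4],[0,0,0.4,0,-1.4,0,0.4],[0,0,0.4,0,-1.4,0,0.4]]]'
python3 -m pendant '[[[0,0,0.4,0,-1.4,0,0.4],[0,0,0.4,0,-1.4,0,0.4],[0,0,0.4,0,-1.4,0,0.4]]]'
```

```text
clock: 30.95
tool_pos: [0.6318, 0.1704, 0.1009]
orientation: [-90.0, 0.0, -100.3]
force: [-2.1, -0.2, -0.0]
opening: 0.035
clock: 31.2
tool_pos: [0.6337, 0.1707, 0.1003]
orientation: [-90.9, -0.0, -96.2]
force: [-57.1, 26.2, 37.3]
opening: 0.0355
```

```bash
python3 -m pendant '[[[0,0,-0.8,0,0,0,0.4],[0,0,-0.2,0,0,0,0.4],[0,0,0,0,0,0,0.4]]]'
python3 - <<'E'
from h import *
o=ctrl.get_obs();H=np.array([.6634,.326]);d=o['tool_pos'][:2]-H;print(np.hypot(*d),np.rad2deg(np.arctan2(d[1],d[0])),o['force'],o['tool_pos'])
E
```

```text
clock: 31.45
tool_pos: [0.633, 0.1701, 0.1011]
orientation: [-90.0, 0.0, -96.1]
force: [-6.9, 4.4, 4.9]
opening: 0.0348
0.15881956794908417 -101.0256646918486 [-6.93314441  4.38250756  4.88498769] [0.63302597 0.17011198 0.10110316]
```

```bash
python3 -m pendant '[[[0,0,-0.3,0,0,0,0.4],[0,0,0,0,0,0,0.4]]]'
python3 -m pendant '[[[0,0,-0.1,0,0,0,0.4],[0,-1.5,0,0,0,0,0.4],[0,-3,0,0,0,0,0.4],[0,-3,0,0,0,0,0.4],[0,-3,0,0,0,0,0.4],[0,-2,0,0,0,0,0.4],[0,0,0,0,0,0,0.4]]]'
python3 - <<'E'
from h import *
for n in('scene','wrist'):
    s=snapshot(n);save(s,n+'15.png')
E
```

```text
clock: 31.62
tool_pos: [0.6311, 0.1695, 0.1007]
orientation: [-90.0, 0.0, -96.1]
force: [0.3, 0.1, -0.1]
opening: 0.0351
clock: 32.2
tool_pos: [0.6329, 0.1699, 0.2312]
orientation: [-89.6, 0.2, -96.0]
force: [0.7, 0.4, 0.8]
opening: 0.0353
```

View pics/scene15.png

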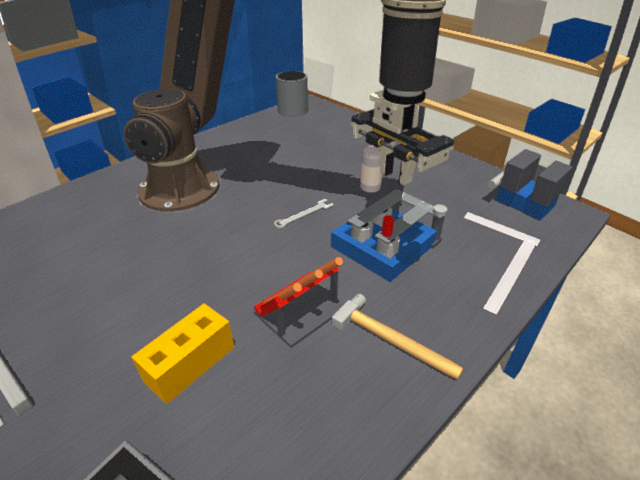

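View pics/wrist15.png

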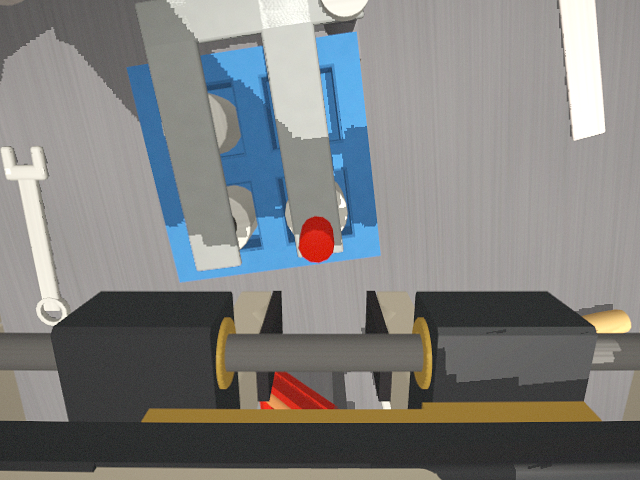

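Run:
```python
from h import *
o=ctrl.get_obs();s=snapshot('wrist'); save(s,'w16.png')
D=silhouettes(s,'clamp'); print([(d['confidence'],d['bbox']) for d in D])
g=cv2.cvtColor(s['image'],cv2.COLOR_RGB2GRAY)
def edge(p,q,z):
    a=ray(s,[p,q],z,o); d=a[1]-a[0]; return np.rad2deg(np.arctan2(d[1],d[0]))+90
print('jig edges',edge((357,32),(380,255),.045),edge((128,68),(180,282),.045))
print('bars',edge((305,30),(343,250),.086),edge((137,5),(197,270),.086),edge((262,30),(300,252),.086),edge((200,30),(241,262),.086))
H=np.array([.6634,.326]);k=ray(s,[[317,247]],.131,o)[0][:2];print(k,np.hypot(*(k-H)),np.rad2deg(np.arctan2(*(k-H)[::-1])))
```

```text
[(0.61, [135.3, 0.0, 236.1, 270.2])]
jig edges 1.681205133478528 1.653830155912786
bars 4.080739380858731 1.5611374977808055 2.4324035630650798 0.5245353032964744
[0.62715184 0.16991334] 0.1602403623055035 -103.0741080043696
```

Run:
```python
import cv2
a=cv2.imread('pics/w16.png')[0:290,100:400]; cv2.imwrite('pics/w16z.png',cv2.resize(a,None,fx=2,fy=2))
```

```text
(no output)
```

View pics/w16z.png

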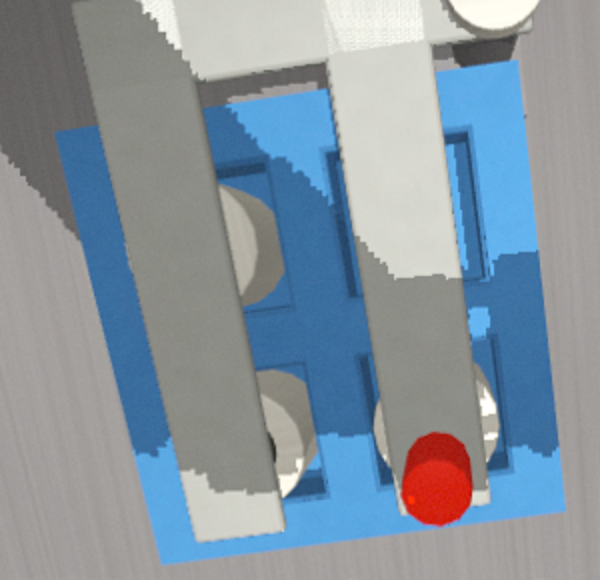

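The bars are parallel to the jig to about 1° and the knob is at −103°, so the hold-down is shut. Now the bars: moving to view the rest.

Run:
```python
from plan import *
import pickle
S,M=pickle.load(open('m1.pkl','rb'))
print(ray(S['top'],[[372,223]],.06),ray(S['top'],[[352,183],[377,184],[402,184]],.145))
plan([([.50,-.05,.28],180,0,None,.35)])
```

```text
[[ 0.59280311 -0.06509701  0.06      ]] [[ 0.65820317 -0.01772559  0.145     ]
 [ 0.65587087 -0.06696267  0.145     ]
 [ 0.65561965 -0.11637915  0.145     ]]
[[[1.9,-0.5,-0.9,0,7,0,0.35],[2,-0.5,-0.6,0,7,0,0.35],[2.1,-0.5,-0.4,0,7,0,0.35],[2.1,-0.4,-0.1,0,7,0,0.35],[2.1,-0.5,0.1,0,7,0,0.35],[2.1,-0.4,0.4,0,7,0,0.35],[2,-0.5,0.6,0,7,0,0.35],[2,-0.4,0.9,0,7,0,0.35],[1.8,-0.5,1.1,0,7,0,0.35],[1.7,-0.4,1.3,0,7,0,0.35],[1.5,-0.5,1.5,0,7,0,0.35],[1.3,-0.4,1.7,0,6.9,0.1,0.35]]]
12 end [ 0.4995 -0.0496  0.2797] [ -90.    0. -180.]
```

```bash
python3 -m pendant '[[[1.9,-0.5,-0.9,0,7,0,0.35],[2,-0.5,-0.6,0,7,0,0.35],[2.1,-0.5,-0.4,0,7,0,0.35],[2.1,-0.4,-0.1,0,7,0,0.35],[2.1,-0.5,0.1,0,7,0,0.35],[2.1,-0.4,0.4,0,7,0,0.35],[2,-0.5,0.6,0,7,0,0.35],[2,-0.4,0.9,0,7,0,0.35],[1.8,-0.5,1.1,0,7,0,0.35],[1.7,-0.4,1.3,0,7,0,0.35],[1.0,-0.5,1.5,0,7,0,0.35],[0,-0.4,2.0,0,7,0,0.35]]]'
python3 -m pendant '[[[-1,0,1,0,0,0,0.35],[0,0,0,0,0,0,0.35],[0,0,0,0,0,0,0.35]]]'
python3 - <<'E'
from h import *
import pickle
o=ctrl.get_obs();s=snapshot('wrist');save(s,'w17.png');D=silhouettes(s,'rod0');E=silhouettes(s,'ramp')
S={n:snapshot(n) for n in('top','scene')}
MD={n:silhouettes(S[n],'rod0') for n in S}
for n in S: save(S[n],n+'17.png')
pickle.dump((o,s,D,E,S,MD),open('w17.pkl','wb'))
print(o['tool_pos'],o['orientation'],[(round(d['confidence'],2),d['bbox']) for d in D],[(round(d['confidence'],2),d['bbox']) for d in MD['scene']])
E
```

```text
clock: 33.4
tool_pos: [0.5164, -0.0503, 0.28]
orientation: [-90.0, -0.1, 179.6]
force: [0.7, -0.2, 0.1]
opening: 0.0307
clock: 33.65
tool_pos: [0.5278, -0.06, 0.2792]
orientation: [-90.0, -0.1, 179.9]
force: [-1.1, -0.2, 0.3]
opening: 0.0305
[ 0.52775612 -0.06004016  0.27915112] [-8.99778949e+01 -1.40903980e-01  1.79915819e+02] [(0.7, [322.2, 28.9, 25.9, 151.7]), (0.63, [370.8, 30.6, 53.6, 150.4]), (0.61, [245.8, 27.7, 41.1, 153.0]), (0.5, [0.0, 36.8, 154.6, 204.6]), (0.35, [475.3, 128.1, 163.8, 98.7])] [(0.75, [316.5, 254.6, 23.4, 19.2]), (0.69, [297.8, 270.3, 26.3, 14.5]), (0.63, [268.0, 284.3, 32.4, 18.7]), (0.63, [132.0, 303.9, 101.1, 99.2])]
```

View pics/w17.png

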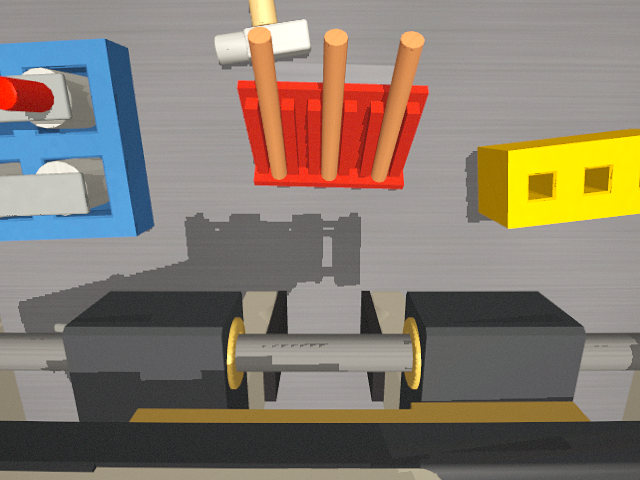

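The three bars show clearly, with heads at (260,36), (336,38) and (411,40). Fitting the rest pose from the bars, and the stand.

```bash
cat > rf.py <<'E'
from h import *
import pickle,sys
c50,s50=np.cos(np.deg2rad(50)),np.sin(np.deg2rad(50))
def rodpts(y):
    a=np.arange(24)*2*np.pi/24
    d=np.array([c50,0,s50]);e1=np.array([0,1,0]);e2=np.cross(d,e1)
    f=np.array([-.045,y,.022])
    return [f+.008*(np.cos(t)*e1+np.sin(t)*e2)+d*L for t in a for L in(0,.16)]
def copper(s,bb):
    return cv2.morphologyEx((hsvm(s,(5,90,90),(17,210,255),bb)).astype(np.uint8),cv2.MORPH_OPEN,np.ones((3,3))).astype(float)
if __name__=='__main__':
    o,s,D,E,S,MD=pickle.load(open('w17.pkl','rb'))
    Z=np.zeros((480,640),bool)
    m=np.zeros((480,640))
    for d in D[:3]: m=np.maximum(m,d['mask'])
    mc=copper(s,[245,28,185,155])*1.; mc[m*1==0]*= (cv2.dilate(m,np.ones((7,7)))[m*1==0]>0)
    print(m.sum(),mc.sum())
    for mm in(m,mc):
        q,c=fit([(s,mm,Z,o)],[rodpts(y) for y in(-.05,0,.05)],[.585,-.066,0]); print('ramp',q,np.rad2deg(q[2]),c)
    y=hsvm(s,(18,100,60),(35,255,255),[470,120,170,110]); y=cv2.morphologyEx(y.astype(np.uint8),cv2.MORPH_CLOSE,np.ones((25,25))).astype(float)
    q2,c2=fit([(s,y,Z,o)],[box(.07,.16,0,.075)],[.557,-.303,.12]); print('stand',q2,np.rad2deg(q2[2]),c2)
    im=s['image'][:,:,::-1].copy()
    for yy in(-.05,0,.05): cv2.polylines(im,[cv2.convexHull(np.round(proj(s,place(rodpts(yy),q),o)).astype(int))],1,(0,255,0))
    cv2.polylines(im,[np.round(proj(s,place([[.035,.08,.075],[-.035,.08,.075],[-.035,-.08,.075],[.035,-.08,.075]],q2),o)).astype(int)],1,(0,0,255))
    for h in(-.05,0,.05): cv2.polylines(im,[np.round(proj(s,place([[.011,.011+h,.075],[-.011,.011+h,.075],[-.011,-.011+h,.075],[.011,-.011+h,.075]],q2),o)).astype(int)],1,(0,0,255))
    cv2.imwrite('pics/w17f.png',im)
E
python3 rf.py
```

```text
9069.0 9153.0
ramp [ 0.60143097 -0.06667041 -0.02989121] -1.7126400332271854 0.09055671226479345
ramp [ 0.60143371 -0.06691701 -0.0255923 ] -1.4663307533712404 0.0805110507001883
stand [ 0.55812139 -0.30488617  0.11423805] 6.54535793321327 0.012034881381459061
```

View pics/w17f.png

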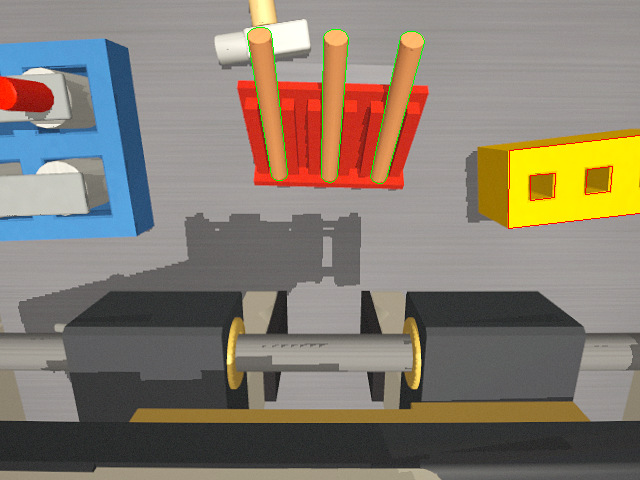

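Run:
```python
from plan import *
plan([([.6432,-.118,.185],178.5,0,None,.35)])
```

```text
[[[-2.3,1.9,1.2,0,0.3,0,0.35],[-2.3,1.9,1.2,0,0.3,0,0.35],[-2.3,1.9,1.1,0,0.3,0,0.35],[-2.3,1.9,1.1,0,0.3,0,0.35],[-2.4,1.9,1.2,0,0.3,0,0.35]]]
5 end [ 0.6434 -0.1182  0.1855] [-90.   -0.  178.5]
```

```bash
python3 -m pendant '[[[-2.3,1.9,1.2,0,0.3,0,0.35],[-2.3,1.9,1.2,0,0.3,0,0.35],[-2.3,1.9,1.1,0,0.3,0,0.35],[-2.3,1.9,1.1,0,0.3,0,0.35],[-2.3,1.9,1.2,0,0.3,0,0.35],[0,0,0,0,0,0,0.35],[0,0,0,0,0,0,0.35],[0,0,0,0,0,0,0.35]]]'
cat > rl.py <<'E'
from h import *
from rf import rodpts,copper
import pickle,sys
name=sys.argv[1]; ys=[float(x) for x in sys.argv[2:]]
o=ctrl.get_obs();s=snapshot('wrist');pickle.dump((o,s),open(name+'.pkl','wb'))
print(o['tool_pos'],o['orientation'],o['opening'],o['qvel'].round(1))
q=[.6014,-.0669,-.0262]; im=s['image'][:,:,::-1].copy()
for yy in ys: cv2.polylines(im,[cv2.convexHull(np.round(proj(s,place(rodpts(yy),q),o)).astype(int))],1,(0,255,0))
cv2.imwrite('pics/'+name+'.png',im)
E
python3 rl.py w18 -.05 0 .05
```

```text
clock: 34.67
tool_pos: [0.6424, -0.1186, 0.1856]
orientation: [-90.0, -0.0, 178.5]
force: [0.1, -0.4, -0.1]
opening: 0.0306
[ 0.64237906 -0.11856441  0.18557675] [-8.99867899e+01 -2.58302953e-02  1.78493834e+02] 0.03058367649218857 [ 0.5 -2.   0.1  0.1 -0.  -0. ]
```

View pics/w18.png

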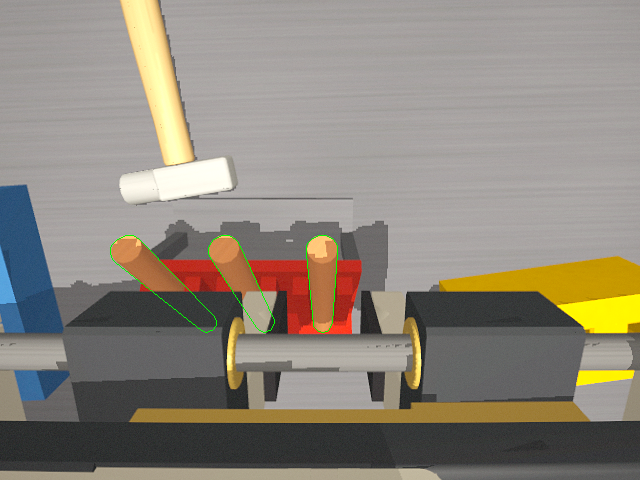

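The model outlines match the bars, and the right bar is centred between the fingers. Descend and grip.

```bash
python3 -m pendant '[[[0,2.5,0,0,0,0,0.35],[0,2.5,0,0,0,0,0.35],[0,2,0,0,0,0,0.35],[0,0.7,0,0,0,0,0.35],[0,0,0,0,0,0,0.35],[0,0,0,0,0,0,0.35]]]'
python3 -m pendant '[[[0,0,0,0,0,0,0],[0,0,0,0,0,0,0],[0,0,0,0,0,0,0],[0,0,0,0,0,0,0],[0,0,0,0,0,0,0],[0,0,0,0,0,0,0]]]'
python3 rl.py w19 -.05 0 .05
```

```text
clock: 35.22
tool_pos: [0.6431, -0.1184, 0.1103]
orientation: [-90.0, 0.1, 178.5]
force: [-0.1, 0.4, 0.6]
opening: 0.0308
clock: 35.72
tool_pos: [0.6433, -0.1186, 0.1099]
orientation: [-90.0, 0.1, 178.5]
force: [-0.5, 1.3, 5.7]
opening: 0.0155
[ 0.64330892 -0.11860188  0.10991176] [-9.00055863e+01  1.19513983e-01  1.78492359e+02] 0.015547971792229857 [-0.   0.1  0.1  0.1  0.  -0. ]
```

View pics/w19.png

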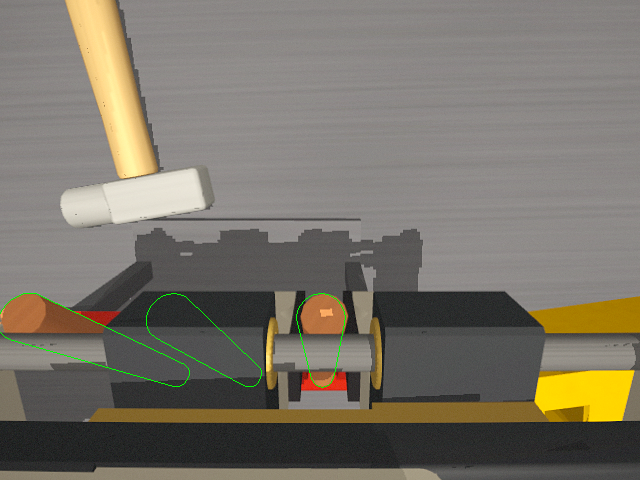

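```bash
python3 -m pendant '[[[0,0,0,0,0,0,0],[0,-1,0,0,0,0,0],[0,-2.5,0,0,0,0,0],[0,-3,0,0,0,0,0],[0,-3,0,0,0,0,0],[0,-3,0,0,0,0,0],[0,-2,0,0,0,0,0],[0,0,0,0,0,0,0],[0,0,0,0,0,0,0]]]'
python3 - <<'E'
from h import *
s=snapshot('scene');save(s,'s20.png');s=snapshot('wrist');save(s,'w20.png')
E
```

```text
clock: 36.52
tool_pos: [0.6427, -0.1187, 0.255]
orientation: [-90.0, 0.1, 178.5]
force: [-0.3, -0.4, -2.6]
opening: 0.0151
```

View pics/s20.png

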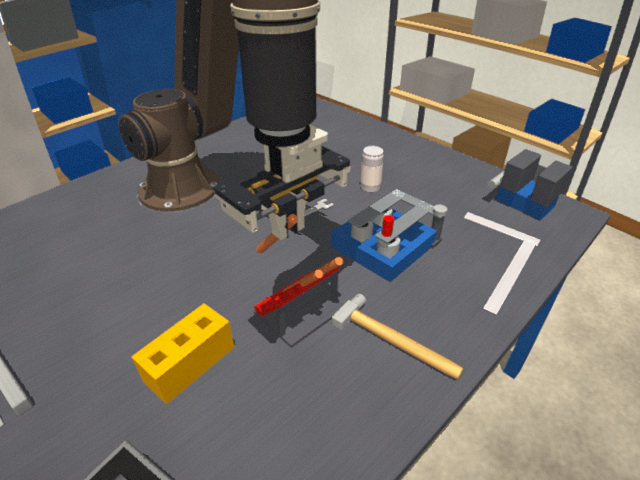

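```bash
cat > rp.py <<'E'
from plan import *
RAMP=(.6014,-.0669,-.0262); STAND=(.5581,-.3049,.1142)
def footrel(pick,yawpick,y):
    f=place([[-.045,y,.022]],RAMP)[0]; d=place([[-.045+c50,y,.022+s50]],RAMP)[0]-f
    Rp=pose(yawpick); return Rp.inv().apply(f-np.array(pick)), Rp.inv().apply(d)
c50,s50=np.cos(np.deg2rad(50)),np.sin(np.deg2rad(50))
def tcp_for(fr,hole,footz,yaw,tilt):
    h=place([[0,hole,0]],STAND)[0]; h[2]=footz
    return h-pose(yaw,tilt).apply(fr[0]), pose(yaw,tilt).apply(fr[1])
E
python3 - <<'E'
from rp import *
fr=footrel([.6433,-.1186,.1099],178.5,-.05); print(fr)
A,d=tcp_for(fr,-.05,.12,186.5,40); print(A,d)
B,_=tcp_for(fr,-.05,.018,186.5,40); print(B)
plan([(A+[0,0,.05],186.5,40,None,0),(A,186.5,40,None,0)])
E
```

```text
(array([ 0.08823999,  0.0879    , -0.00058637]), array([-6.42787610e-01, -7.66044443e-01,  1.28951037e-05]))
[ 0.57488738 -0.35390096  0.24405488] [ 1.45966873e-06 -1.28122233e-05  1.00000000e+00]
[ 0.57488738 -0.35390096  0.14205488]
[[[0.9,-0.6,3.4,-0.4,-1.1,5.7,0],[0.9,-0.7,3.4,-0.4,-1.1,5.7,0],[0.8,-0.8,3.3,-0.4,-1.1,5.7,0],[0.8,-0.9,3.3,-0.4,-1.1,5.7,0],[0.8,-1,3.3,-0.4,-1.1,5.8,0],[0.8,-1.2,3.3,-0.4,-1.1,5.7,0],[0.7,-1.2,3.2,-0.4,-1.1,5.8,0],[1.6,1.9,0,0,0,0,0],[1.6,1.9,0,0,0,0,0]]]
9 end [ 0.5744 -0.3535  0.2442] [ -90.    40.  -173.5]
```

```bash
python3 -m pendant '[[[0.9,-0.6,3.4,-0.4,-1.1,5.7,0],[0.9,-0.7,3.4,-0.4,-1.1,5.7,0],[0.8,-0.8,3.3,-0.4,-1.1,5.7,0],[0.8,-0.9,3.3,-0.4,-1.1,5.7,0],[0.8,-1,3.3,-0.4,-1.1,5.8,0],[0.8,-1.2,3.3,-0.4,-1.1,5.7,0],[0.7,-1.2,3.2,-0.4,-1.1,5.8,0],[1.6,1.9,0,0,0,0,0],[1.6,1.9,0,0,0,0,0],[0,0,0,0,0,0,0],[0,0,0,0,0,0,0],[0,0,0,0,0,0,0]]]'
cat > rs.py <<'E'
from rp import *
import sys,pickle
name=sys.argv[1]
o=ctrl.get_obs();S={n:snapshot(n) for n in('wrist','scene','top')}
pickle.dump((o,S),open(name+'.pkl','wb'))
print(o['clock'],o['tool_pos'],o['orientation'],o['opening'],o['force'].round(1))
a=S['wrist']['image'][:,:,::-1];b=S['scene']['image'][:,:,::-1]
cv2.imwrite('pics/'+name+'.png',np.hstack([cv2.resize(a,(400,300)),cv2.resize(b[200:425,60:360],(400,300))]))
save(S['wrist'],name+'w.png')
t=S['top']['image'][:,:,::-1]; cv2.imwrite('pics/'+name+'t.png',cv2.resize(t[130:330,380:600],None,fx=3,fy=3))
E
python3 rs.py r1
```

```text
clock: 37.62
tool_pos: [0.5769, -0.3382, 0.2416]
orientation: [-90.6, 37.4, -174.2]
force: [0.4, 0.1, -2.8]
opening: 0.0153
37.6167 [ 0.5769186  -0.33820628  0.24159704] [ -90.59134488   37.39101777 -174.20135635] 0.015251400977452713 [ 0.4  0.1 -2.8]
```

View pics/r1.png

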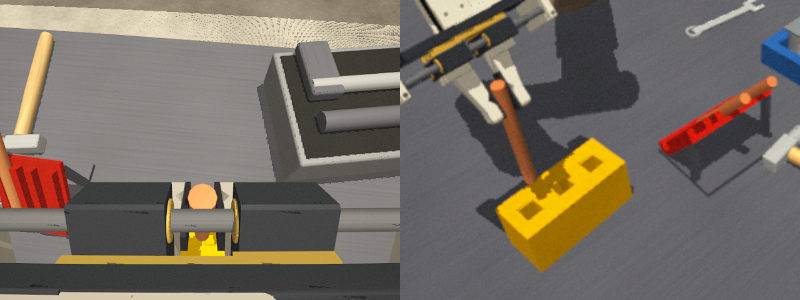

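View pics/r1t.png

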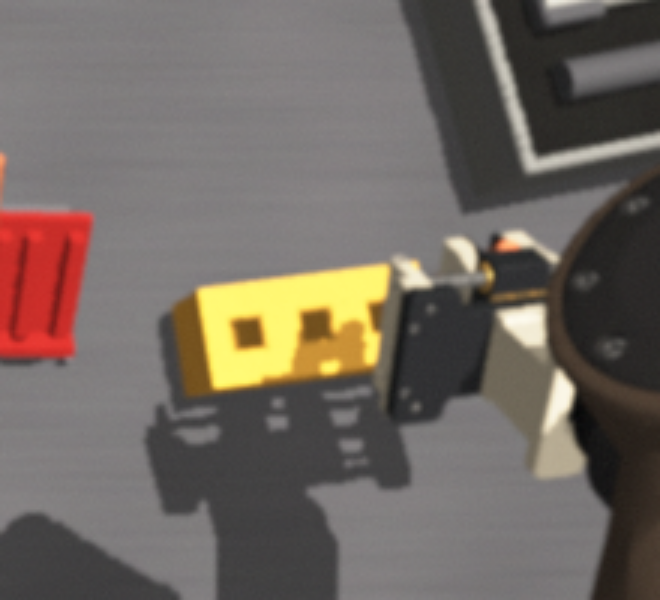

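Run:
```python
from rp import *
plan([([.5749,-.3539,.244],186.5,40,3,0)])
```

```text
[[[0.1,-0.1,0.5,0,-0.2,0.8,0],[0.1,-0.1,0.5,0.1,-0.1,0.8,0],[0.1,-0.2,0.6,0,-0.2,0.9,0]]]
3 end [ 0.5745 -0.3542  0.2441] [ -90.    40.  -173.5]
```

```bash
python3 -m pendant '[[[0.1,-0.1,0.5,0,-0.2,0.8,0],[0.1,-0.1,0.5,0.1,-0.1,0.8,0],[0.1,-0.2,0.6,0,-0.2,0.9,0],[0,0,0,0,0,0,0],[0,0,0,0,0,0,0],[0,0,0,0,0,0,0]]]'
cat > rm.py <<'E'
# measure held rod in world: fit foot xy & tilt using fixed cams + wrist copper masks
from rp import *
import sys,pickle
name=sys.argv[1]
o=ctrl.get_obs();S={n:snapshot(n) for n in('wrist','scene')}
pickle.dump((o,S),open(name+'.pkl','wb'))
print(o['clock'],o['tool_pos'],o['orientation'],o['opening'],o['force'].round(1))
out=[]
for n,s in S.items():
    D=silhouettes(s,'rod0'); print(n,[(round(d['confidence'],2),[int(x) for x in d['bbox']]) for d in D])
a=S['wrist']['image'][:,:,::-1];b=S['scene']['image'][:,:,::-1]
fr=np.array([float(x) for x in sys.argv[2:5]]); dr=np.array([-.6428,-.766,0])
T=R.from_euler('xyz',o['orientation'],degrees=True); f=o['tool_pos']+T.apply(fr); d=T.apply(dr)
print('pred foot',f,'dir',d)
a=a.copy();b=b.copy()
for im,s,oo in((a,S['wrist'],o),(b,S['scene'],None)):
    e1=np.cross(d,[1,0,0]);e1/=np.linalg.norm(e1);e2=np.cross(d,e1)
    P=[f+.008*(np.cos(t)*e1+np.sin(t)*e2)+d*L for t in np.arange(24)*np.pi/12 for L in(0,.16)]
    cv2.polylines(im,[cv2.convexHull(np.round(proj(s,P,oo)).astype(int))],1,(0,255,0))
    for h in(-.05,0,.05): cv2.polylines(im,[np.round(proj(s,place([[.011,.011+h,.075],[-.011,.011+h,.075],[-.011,-.011+h,.075],[.011,-.011+h,.075]],STAND),oo)).astype(int)],1,(0,0,255))
cv2.imwrite('pics/'+name+'.png',np.hstack([cv2.resize(a[200:440,160:480],(400,300)),cv2.resize(b[205:355,100:300],(400,300))]))
E
python3 rm.py r2 .0882 .0879 -.0006
```

```text
clock: 38.27
tool_pos: [0.5738, -0.3544, 0.2432]
orientation: [-90.1, 40.0, -173.6]
force: [-0.1, 0.2, -2.1]
opening: 0.0158
38.2667 [ 0.57383068 -0.35444306  0.24321531] [ -90.07909025   39.96431627 -173.5890292 ] 0.015764574734173465 [-0.1  0.2 -2.1]
wrist [(0.88, [300, 293, 47, 90]), (0.72, [0, 265, 13, 66])]
scene [(0.82, [117, 265, 35, 76]), (0.62, [284, 271, 38, 19]), (0.49, [317, 258, 21, 16])]
pred foot [ 0.56267789 -0.35497033  0.11919375] dir [ 7.75240290e-04 -9.76921180e-04  9.99973142e-01]
```

View pics/r2.png

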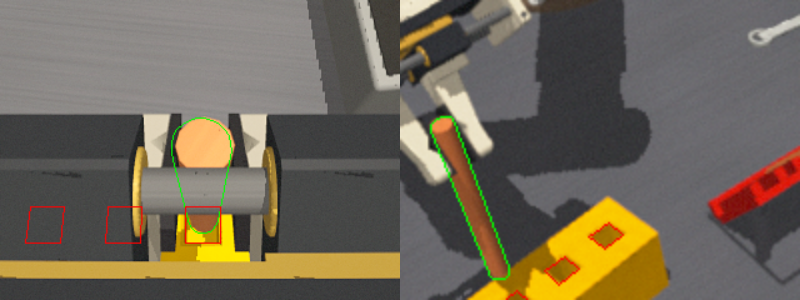

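```bash
python3 -m pendant '[[[0.65,0.85,0,0,0,0,0],[0.65,0.8,0,0,0,0,0],[0.8,0.95,0,0,0,0,0],[0,0,0,0,0,0,0],[0,0,0,0,0,0,0]]]'
python3 rm.py r3 .0882 .0879 -.0006
```

```text
clock: 38.88
tool_pos: [0.5735, -0.3544, 0.2072]
orientation: [-90.3, 39.8, -173.8]
force: [-0.2, -0.2, -1.9]
opening: 0.0149
38.8833 [ 0.57353854 -0.35436497  0.2072261 ] [ -90.26373837   39.82284972 -173.75166411] 0.014938167144204307 [-0.2 -0.2 -1.9]
wrist [(0.94, [299, 295, 46, 88])]
scene [(0.86, [124, 283, 34, 72]), (0.71, [318, 256, 22, 14]), (0.47, [283, 269, 43, 19])]
pred foot [ 0.56204734 -0.35461251  0.08323457] dir [ 0.00350016 -0.00316381  0.99996279]
```

View pics/r3.png

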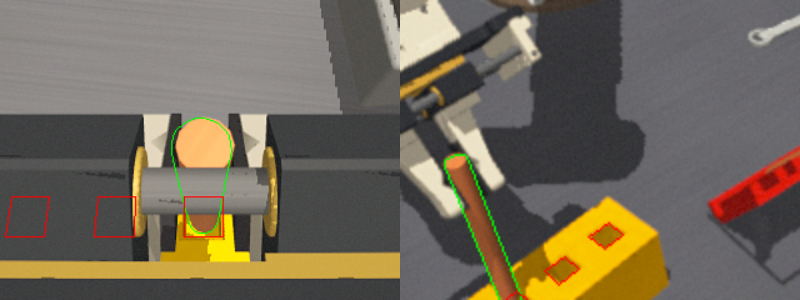

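```bash
python3 -m pendant '[[[-0.1,0.1,0,0,0,0,0],[0.4,0.45,0,0,0,0,0],[0.4,0.5,0,0,0,0,0],[0.4,0.45,0,0,0,0,0],[0,0,0,0,0,0,0]]]'
python3 -m pendant '[[[0.4,0.5,0,0,0,0,0],[0.4,0.45,0,0,0,0,0],[0.4,0.5,0,0,0,0,0],[0,0,0,0,0,0,0]]]'
```

```text
clock: 39.5
tool_pos: [0.5745, -0.3539, 0.1883]
orientation: [-90.3, 39.8, -173.7]
force: [-0.7, 0.2, -3.1]
opening: 0.0151
clock: 39.83
tool_pos: [0.5748, -0.354, 0.1697]
orientation: [-90.3, 39.9, -173.7]
force: [0.4, -0.1, -2.4]
opening: 0.0151
```

```bash
python3 -m pendant '[[[0.4,0.5,0,0,0,0,0],[0.4,0.45,0,0,0,0,0],[0.4,0.5,0,0,0,0,0],[0.4,0.45,0,0,0,0,0],[0,0,0,0,0,0,0]]]'
python3 -m pendant '[[[0.2,0.25,0,0,0,0,0],[0,0,0,0,0,0,0]]]'
```

```text
clock: 40.25
tool_pos: [0.5747, -0.354, 0.145]
orientation: [-90.2, 39.9, -173.7]
force: [0.2, 0.2, -1.5]
opening: 0.0153
clock: 40.42
tool_pos: [0.5753, -0.3544, 0.1432]
orientation: [-90.1, 39.9, -173.7]
force: [0.1, -0.7, -3.6]
opening: 0.0154
```

Foot about 4 mm above the floor. I'll release (opening 30 mm) and back off along the tool.

```bash
python3 -m pendant '[[[0.1,0.15,0,0,0,0,0],[0,0,0,0,0,0,0.35],[0,0,0,0,0,0,0.35],[0,0,0,0,0,0,0.35],[0,0,0,0,0,0,0.35],[0,-2,0,0,0,0,0.35],[0,-3,0,0,0,0,0.35],[0,-3,0,0,0,0,0.35],[0,-3,0,0,0,0,0.35],[0,0,0,0,0,0,0.35]]]'
python3 rs.py r4
python3 - <<'E'
from rp import *
plan([([.60,-.10,.24],178.5,0,None,.35),([.6445,-.068,.185],178.5,0,None,.35)])
E
```

```text
clock: 41.25
tool_pos: [0.5045, -0.3643, 0.2324]
orientation: [-89.6, 40.2, -173.3]
force: [0.9, -0.3, 0.8]
opening: 0.0304
41.25 [ 0.50451187 -0.36428885  0.23241771] [ -89.60145075   40.21039634 -173.3328252 ] 0.0303672095730418 [ 0.9 -0.3  0.8]
[[[-1.3,0.9,-3.1,0.3,0.9,-5,0.35],[-1.3,0.7,-3.2,0.4,1,-5,0.35],[-1.3,0.6,-3.2,0.3,0.9,-5,0.35],[-1.3,0.5,-3.2,0.4,1,-5,0.35],[-1.3,0.3,-3.2,0.3,0.9,-5,0.35],[-1.2,0.2,-3.2,0.4,1,-5,0.35],[-1.2,0.1,-3.3,0.3,0.9,-5,0.35],[-1.2,0,-3.3,0.4,1,-5,0.35],[-2.2,2.7,-1.7,0,0,0,0.35],[-2.2,2.8,-1.6,0,0,0,0.35]]]
10 end [ 0.6447 -0.0683  0.1846] [-90.   -0.  178.5]
```

View pics/r4.png

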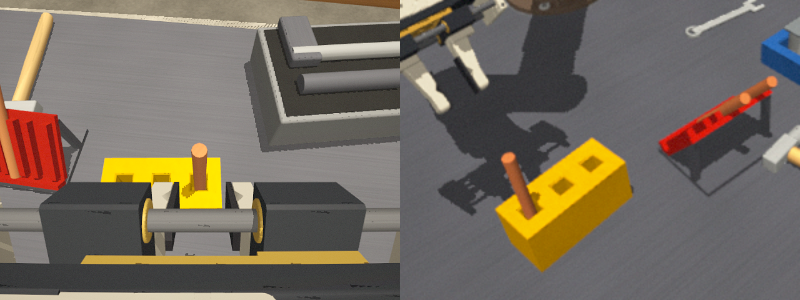

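Bar 1 stands in its hole. Next the middle bar.

```bash
python3 -m pendant '[[[-1.3,0.9,-3.1,0.3,0.9,-5,0.35],[-1.3,0.7,-3.2,0.4,1,-5,0.35],[-1.3,0.6,-3.2,0.3,0.9,-5,0.35],[-1.3,0.5,-3.2,0.4,1,-5,0.35],[-1.3,0.3,-3.2,0.3,0.9,-5,0.35],[-1.2,0.2,-3.2,0.4,1,-5,0.35],[-1.2,0.1,-3.3,0.3,0.9,-5,0.35],[-1.2,0,-3.3,0.4,1,-5,0.35],[-2.2,2.7,-1.7,0,0,0,0.35],[-2.2,2.7,-1.6,0,0,0,0.35],[0,0,0,0,0,0,0.35],[0,0,0,0,0,0,0.35]]]'
python3 - <<'E'
from rp import *
plan([([.6445,-.068,.185],178.5,0,2,.35)])
E
```

```text
clock: 42.4
tool_pos: [0.6279, -0.0992, 0.1876]
orientation: [-91.0, 4.4, 179.8]
force: [-0.9, 0.5, 0.2]
opening: 0.0306
[[[-0.8,0.2,-1.6,0.5,0.6,-2.2,0.35],[-0.8,0.2,-1.5,0.5,0.7,-2.2,0.35]]]
2 end [ 0.6444 -0.0683  0.185 ] [-90.   -0.  178.5]
```

```bash
python3 -m pendant '[[[-0.8,0.2,-1.6,0.5,0.6,-2.2,0.35],[-0.8,0.2,-1.5,0.5,0.7,-2.2,0.35],[0,0,0,0,0,0,0.35],[0,0,0,0,0,0,0.35],[0,0,0,0,0,0,0.35]]]'
python3 rl.py w21 0 .05;  python3 - <<'E'
from rp import *
plan([([.6445,-.068,.108],178.5,0,3,.35)])
E
```

```text
clock: 42.82
tool_pos: [0.6445, -0.0705, 0.1895]
orientation: [-90.1, 0.4, 178.4]
force: [-0.6, 0.0, 0.0]
opening: 0.0308
[ 0.64446769 -0.07051404  0.18948982] [-90.06184154   0.40417187 178.36456812] 0.030797016121866794 [-0.4 -0.8 -0.5  0.   0.1 -0.1]
[[[0,2.7,-0.1,0,-0.1,-0.1,0.35],[0,2.7,-0.1,0,0,-0.2,0.35],[0,2.8,-0.1,0.1,-0.1,-0.1,0.35]]]
3 end [ 0.6448 -0.0676  0.1077] [-90.    0.  178.5]
```

View pics/w21.png

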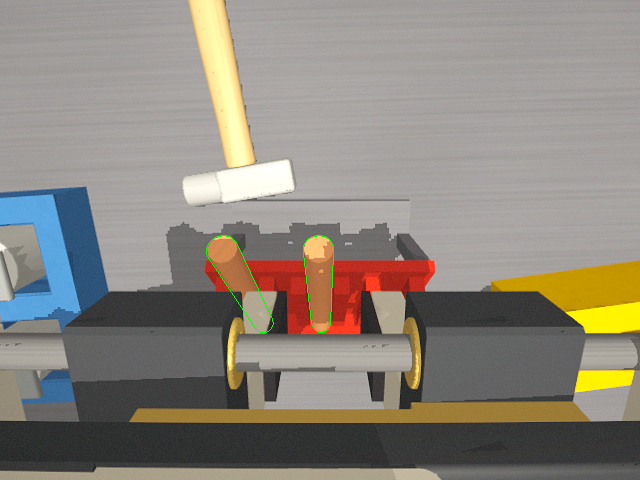

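```bash
python3 -m pendant '[[[0,2.7,-0.1,0,-0.1,-0.1,0.35],[0,2.7,-0.1,0,0,-0.2,0.35],[0,2.0,0,0,0,-0.1,0.35],[0,0.6,0,0,0,0,0.35],[0,0,0,0,0,0,0.35],[0,0,0,0,0,0,0.35]]]'
python3 -m pendant '[[[0,0,0,0,0,0,0],[0,0,0,0,0,0,0],[0,0,0,0,0,0,0],[0,0,0,0,0,0,0],[0,0,0,0,0,0,0],[0,0,0,0,0,0,0]]]'
python3 -m pendant '[[[0,0,0,0,0,0,0],[0,-1,0,0,0,0,0],[0,-2.5,0,0,0,0,0],[0,-3,0,0,0,0,0],[0,-3,0,0,0,0,0],[0,-3,0,0,0,0,0],[0,-2,0,0,0,0,0],[0,0,0,0,0,0,0],[0,0,0,0,0,0,0]]]'
```

```text
clock: 43.37
tool_pos: [0.6455, -0.0686, 0.1106]
orientation: [-90.0, 0.1, 178.5]
force: [0.6, -0.5, 0.7]
opening: 0.0306
clock: 43.87
tool_pos: [0.6459, -0.068, 0.1107]
orientation: [-90.1, 0.1, 178.5]
force: [-0.3, 0.2, 6.5]
opening: 0.0152
clock: 44.62
tool_pos: [0.6454, -0.068, 0.2558]
orientation: [-90.1, 0.1, 178.5]
force: [-0.4, -0.1, -3.2]
opening: 0.0152
```

Run:
```python
from rp import *
fr=footrel([.6459,-.068,.1107],178.5,0); print(fr)
A,d=tcp_for(fr,0,.12,186.5,40); print(A,d)
plan([(A+[0,0,.03],186.5,40,10,0)])
```

```text
(array([8.95135456e-02, 8.87000000e-02, 6.43483873e-05]), array([-6.42787610e-01, -7.66044443e-01,  1.28951037e-05]))
[ 0.56957452 -0.30352788  0.24548634] [ 1.45966873e-06 -1.28122233e-05  1.00000000e+00]
[[[0.7,-0.2,2.4,-0.3,-0.8,4,0],[0.7,-0.3,2.4,-0.3,-0.8,4,0],[0.7,-0.3,2.3,-0.3,-0.8,4,0],[0.7,-0.4,2.3,-0.3,-0.8,4,0],[0.7,-0.5,2.3,-0.2,-0.8,4,0],[0.8,-0.5,2.3,-0.3,-0.8,4,0],[0.7,-0.6,2.3,-0.2,-0.7,4,0],[0.7,-0.6,2.3,-0.3,-0.8,3.9,0],[0.7,-0.7,2.3,-0.2,-0.7,4,0],[0.8,-0.7,2.3,-0.3,-0.8,3.9,0]]]
10 end [ 0.5695 -0.3035  0.275 ] [ -90.    40.  -173.5]
```

```bash
python3 -m pendant '[[[0.7,-0.2,2.4,-0.3,-0.8,4,0],[0.7,-0.3,2.4,-0.3,-0.8,4,0],[0.7,-0.3,2.3,-0.3,-0.8,4,0],[0.7,-0.4,2.3,-0.3,-0.8,4,0],[0.7,-0.5,2.3,-0.2,-0.8,4,0],[0.8,-0.5,2.3,-0.3,-0.8,4,0],[0.7,-0.6,2.3,-0.2,-0.7,4,0],[0.7,-0.6,2.3,-0.3,-0.8,3.9,0],[0.7,-0.7,2.3,-0.2,-0.7,4,0],[0.8,-0.7,2.3,-0.3,-0.8,3.9,0],[0,0,0,0,0,0,0],[0,0,0,0,0,0,0]]]'
python3 - <<'E'
from rp import *
plan([([.5696,-.3035,.2455],186.5,40,3,0)])
E
```

```text
clock: 45.62
tool_pos: [0.5677, -0.303, 0.2714]
orientation: [-90.3, 39.2, -174.0]
force: [1.3, -0.2, -1.6]
opening: 0.0154
[[[0.5,0.7,0,0,-0.1,0.3,0],[0.5,0.7,0,0,-0.2,0.3,0],[0.5,0.7,0.1,-0.1,-0.1,0.2,0]]]
3 end [ 0.5696 -0.3037  0.2456] [ -90.    40.  -173.5]
```

```bash
python3 -m pendant '[[[0.5,0.7,0,0,-0.1,0.3,0],[0.5,0.7,0,0,-0.2,0.3,0],[0.5,0.7,0.1,0,-0.1,0.2,0],[0.65,0.77,0,0,0,0,0],[0.65,0.77,0,0,0,0,0],[0.65,0.77,0,0,0,0,0],[0,0,0,0,0,0,0],[0,0,0,0,0,0,0]]]'
python3 rm.py r5 .0895 .0887 .0001
```

```text
clock: 46.28
tool_pos: [0.5719, -0.3013, 0.2164]
orientation: [-89.8, 40.1, -173.1]
force: [0.9, 0.1, -2.1]
opening: 0.0154
46.2833 [ 0.57186796 -0.30133074  0.21640852] [ -89.82213925   40.05325267 -173.11550902] 0.01544236941147643 [ 0.9  0.1 -2.1]
wrist [(0.77, [299, 297, 45, 89])]
scene [(0.81, [154, 261, 33, 74]), (0.77, [317, 256, 26, 17])]
pred foot [ 0.5605658  -0.30307342  0.09092078] dir [-0.0011676   0.00225415  0.9999707 ]
```

View pics/r5.png

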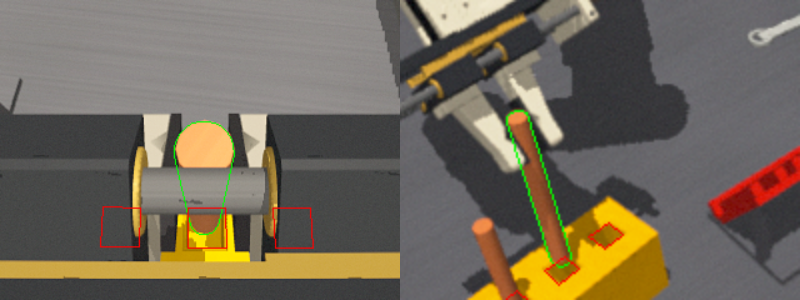

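```bash
python3 -m pendant '[[[0.2,-0.16,0.18,0,0,0,0],[0,0,0,0,0,0,0],[0.4,0.45,0,0,0,0,0],[0.4,0.5,0,0,0,0,0],[0.4,0.45,0,0,0,0,0],[0,0,0,0,0,0,0]]]'
python3 rm.py r6 .0895 .0887 .0001
```

```text
clock: 46.98
tool_pos: [0.5688, -0.3035, 0.1967]
orientation: [-89.9, 40.0, -173.2]
force: [-0.4, 0.0, -2.6]
opening: 0.0151
46.9833 [ 0.56878219 -0.30346338  0.19674085] [ -89.88458067   40.03023251 -173.18750231] 0.015132103573999568 [-0.4  0.  -2.6]
wrist [(0.93, [301, 297, 45, 88]), (0.41, [291, 372, 65, 34])]
scene [(0.87, [138, 317, 23, 47]), (0.59, [154, 270, 30, 73]), (0.51, [320, 261, 18, 11])]
pred foot [ 0.55741655 -0.30510182  0.07125744] dir [-6.68174201e-04  1.47421493e-03  9.99972610e-01]
```

View pics/r6.png

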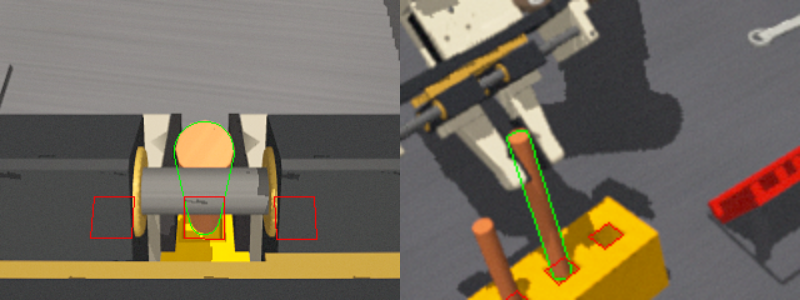

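```bash
python3 -m pendant '[[[0.4,0.5,0,0,0,0,0],[0.4,0.5,0,0,0,0,0],[0.4,0.5,0,0,0,0,0],[0.4,0.45,0,0,0,0,0],[0,0,0,0,0,0,0]]]'
python3 -m pendant '[[[0.4,0.5,0,0,0,0,0],[0.4,0.45,0,0,0,0,0],[0.4,0.5,0,0,0,0,0],[0.4,0.45,0,0,0,0,0],[0,0,0,0,0,0,0]]]'
```

```text
clock: 47.6
tool_pos: [0.5692, -0.3035, 0.1716]
orientation: [-89.9, 40.0, -173.2]
force: [-0.8, -0.1, -2.4]
opening: 0.0153
clock: 48.02
tool_pos: [0.5693, -0.3037, 0.1471]
orientation: [-89.9, 40.1, -173.2]
force: [-0.1, -0.3, -2.7]
opening: 0.0153
```

```bash
python3 -m pendant '[[[0.3,0.35,0,0,0,0,0],[0,0,0,0,0,0,0],[0,0,0,0,0,0,0.35],[0,0,0,0,0,0,0.35],[0,0,0,0,0,0,0.35],[0,0,0,0,0,0,0.35],[0,-2,0,0,0,0,0.35],[0,-3,0,0,0,0,0.35],[0,-3,0,0,0,0,0.35],[0,-3,0,0,0,0,0.35],[0,0,0,0,0,0,0.35],[0,0,0,0,0,0,0.35]]]'
python3 rs.py r7
python3 - <<'E'
from rp import *
plan([([.5,-.20,.25],182,20,5,.35),([.60,-.06,.24],178.5,0,6,.35),([.6458,-.018,.187],178.5,0,None,.35)])
E
```

```text
clock: 49.02
tool_pos: [0.4994, -0.3127, 0.2312]
orientation: [-89.5, 40.4, -173.0]
force: [-0.3, 0.9, 0.4]
opening: 0.0308
49.0167 [ 0.49943938 -0.31274894  0.23122373] [ -89.49549269   40.35797337 -172.95784664] 0.030796321673846126 [-0.3  0.9  0.4]
[[[-0.5,-0.2,-2.2,0.4,0.8,-4,0.35],[-0.5,-0.2,-2.2,0.5,0.9,-4,0.35],[-0.4,-0.3,-2.2,0.4,0.8,-4,0.35],[-0.3,-0.3,-2.3,0.5,0.9,-4.1,0.35],[-0.3,-0.3,-2.2,0.4,0.8,-4,0.35],[-1.6,0.8,-2.3,0.1,0.6,-3.3,0.35],[-1.6,0.7,-2.3,0.1,0.6,-3.3,0.35],[-1.6,0.5,-2.3,0.1,0.6,-3.4,0.35],[-1.6,0.5,-2.3,0.1,0.6,-3.3,0.35],[-1.6,0.3,-2.4,0.1,0.6,-3.4,0.35],[-1.6,0.3,-2.3,0.2,0.5,-3.3,0.35],[-1.5,1.8,-1.5,0,0,0,0.35]]]
[[[-1.5,1.7,-1.4,0,0,0,0.35],[-1.5,1.8,-1.5,0,0,0,0.35]]]
14 end [ 0.6457 -0.0176  0.1868] [-90.    0.  178.5]
```

View pics/r7.png

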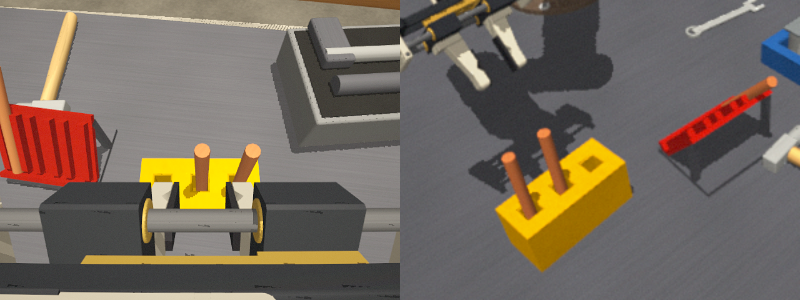

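Two bars stand in the stand. Now the last one.

```bash
python3 -m pendant '[[[-0.5,-0.2,-2.2,0.4,0.8,-4,0.35],[-0.5,-0.2,-2.2,0.5,0.9,-4,0.35],[-0.4,-0.3,-2.2,0.4,0.8,-4,0.35],[-0.3,-0.3,-2.3,0.5,0.9,-4.1,0.35],[-0.3,-0.3,-2.2,0.4,0.8,-4,0.35],[-1.6,0.8,-2.3,0.1,0.6,-3.3,0.35],[-1.6,0.7,-2.3,0.1,0.6,-3.3,0.35],[-1.6,0.5,-2.3,0.1,0.6,-3.4,0.35],[-1.6,0.5,-2.3,0.1,0.6,-3.3,0.35],[-1.6,0.3,-2.4,0.1,0.6,-3.4,0.35],[-1.6,0.3,-2.3,0.2,0.5,-3.3,0.35],[0,0,0,0,0,0,0.35]]]'
python3 -m pendant '[[[0,0,0,0,0,0,0.35],[0,0,0,0,0,0,0.35]]]'
python3 - <<'E'
from rp import *
plan([([.6458,-.018,.187],178.5,0,None,.35)])
E
```

```text
clock: 50.17
tool_pos: [0.5987, -0.0701, 0.2376]
orientation: [-90.4, 2.1, 179.4]
force: [0.8, -0.1, -0.0]
opening: 0.0305
clock: 50.33
tool_pos: [0.595, -0.0736, 0.2392]
orientation: [-90.5, 2.3, 179.3]
force: [-0.3, -0.5, 0.7]
opening: 0.0309
[[[-1.6,1.8,-1.9,0.2,0.3,-0.8,0.35],[-1.6,1.8,-1.9,0.1,0.3,-0.8,0.35],[-1.6,1.8,-1.8,0.2,0.2,-0.7,0.35]]]
3 end [ 0.6453 -0.0182  0.1868] [-90.    0.  178.5]
```

```bash
python3 -m pendant '[[[-1.6,1.8,-1.9,0.2,0.3,-0.8,0.35],[-1.6,1.8,-1.9,0.1,0.3,-0.8,0.35],[-1.6,1.7,-1.8,0.2,0.2,-0.7,0.35],[0,0,0,0,0,0,0.35],[0,0,0,0,0,0,0.35],[0,0,0,0,0,0,0.35]]]'
python3 rl.py w22 .05;  python3 - <<'E'
from rp import *
plan([([.6458,-.018,.110],178.5,0,3,.35)])
E
```

```text
clock: 50.83
tool_pos: [0.6451, -0.0196, 0.19]
orientation: [-90.0, 0.2, 178.4]
force: [0.0, -0.3, 0.1]
opening: 0.031
[ 0.64507297 -0.01956873  0.19000522] [-89.98962621   0.19873787 178.43829042] 0.030970347238533962 [-0.3 -1.4  0.2  0.1 -0.2  0. ]
[[[0,2.7,-0.1,0,0,-0.1,0.35],[0,2.7,0,0,0,-0.1,0.35],[0,2.7,-0.1,0,-0.1,-0.1,0.35]]]
3 end [ 0.6455 -0.0177  0.1097] [-90.   -0.  178.5]
```

View pics/w22.png

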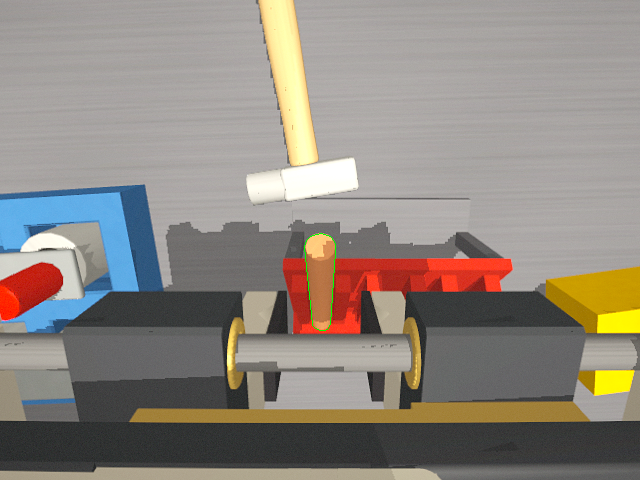

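```bash
python3 -m pendant '[[[0,2.7,-0.1,0,0,-0.1,0.35],[0,2.7,0,0,0,-0.1,0.35],[0,2.0,-0.1,0,0,0,0.35],[0,0.6,0,0,0,0,0.35],[0,0,0,0,0,0,0.35],[0,0,0,0,0,0,0.35]]]'
python3 -m pendant '[[[0,0,0,0,0,0,0],[0,0,0,0,0,0,0],[0,0,0,0,0,0,0],[0,0,0,0,0,0,0],[0,0,0,0,0,0,0],[0,0,0,0,0,0,0]]]'
python3 -m pendant '[[[0,0,0,0,0,0,0],[0,-1,0,0,0,0,0],[0,-2.5,0,0,0,0,0],[0,-3,0,0,0,0,0],[0,-3,0,0,0,0,0],[0,-3,0,0,0,0,0],[0,-2,0,0,0,0,0],[0,0,0,0,0,0,0],[0,0,0,0,0,0,0]]]'
```

```text
clock: 51.38
tool_pos: [0.6463, -0.0174, 0.1115]
orientation: [-90.0, 0.1, 178.4]
force: [1.2, -0.3, 0.7]
opening: 0.0308
clock: 51.88
tool_pos: [0.6465, -0.0169, 0.1112]
orientation: [-90.0, 0.1, 178.5]
force: [-1.0, -1.0, 6.4]
opening: 0.0149
clock: 52.63
tool_pos: [0.646, -0.0165, 0.2563]
orientation: [-90.1, 0.1, 178.4]
force: [0.3, 0.4, -3.2]
opening: 0.0153
```

Run:
```python
from rp import *
fr=footrel([.6465,-.0169,.1112],178.5,.05); print(fr)
A,d=tcp_for(fr,.05,.12,186.5,40); print(A,d)
plan([(A+[0,0,.03],186.5,40,11,0)])
```

```text
(array([0.08877469, 0.0892    , 0.00116254]), array([-6.42787610e-01, -7.66044443e-01,  1.28951037e-05]))
[ 0.56287093 -0.25286288  0.24539444] [ 1.45966873e-06 -1.28122233e-05  1.00000000e+00]
[[[0.7,-0.2,2.2,-0.3,-0.7,3.6,0],[0.7,-0.2,2.2,-0.2,-0.7,3.6,0],[0.7,-0.3,2.1,-0.3,-0.7,3.6,0],[0.7,-0.3,2.1,-0.2,-0.7,3.6,0],[0.7,-0.4,2.1,-0.3,-0.7,3.6,0],[0.7,-0.5,2.1,-0.2,-0.7,3.6,0],[0.7,-0.5,2.1,-0.3,-0.7,3.6,0],[0.7,-0.6,2.1,-0.2,-0.7,3.7,0],[0.8,-0.6,2.1,-0.3,-0.7,3.6,0],[0.7,-0.7,2.1,-0.2,-0.7,3.7,0],[0.7,-0.7,2.1,-0.3,-0.8,3.6,0]]]
11 end [ 0.563  -0.2532  0.2755] [ -90.    40.  -173.4]
```

```bash
python3 -m pendant '[[[0.7,-0.2,2.2,-0.3,-0.7,3.6,0],[0.7,-0.2,2.2,-0.2,-0.7,3.6,0],[0.7,-0.3,2.1,-0.3,-0.7,3.6,0],[0.7,-0.3,2.1,-0.2,-0.7,3.6,0],[0.7,-0.4,2.1,-0.3,-0.7,3.6,0],[0.7,-0.5,2.1,-0.2,-0.7,3.6,0],[0.7,-0.5,2.1,-0.3,-0.7,3.6,0],[0.7,-0.6,2.1,-0.2,-0.7,3.7,0],[0.8,-0.6,2.1,-0.3,-0.7,3.6,0],[0.7,-0.7,2.1,-0.2,-0.7,3.7,0],[0.7,-0.7,2.1,-0.3,-0.8,3.6,0],[0,0,0,0,0,0,0]]]'
python3 -m pendant '[[[0,0,0,0,0,0,0],[0,0,0,0,0,0,0]]]'
python3 - <<'E'
from rp import *
plan([([.5629,-.2529,.218],186.5,40,5,0)])
E
```

```text
clock: 53.63
tool_pos: [0.5605, -0.253, 0.2716]
orientation: [-90.1, 39.3, -173.7]
force: [-0.4, -0.5, -2.2]
opening: 0.0154
clock: 53.8
tool_pos: [0.5629, -0.2507, 0.2726]
orientation: [-90.2, 39.1, -173.8]
force: [0.5, 1.0, -2.3]
opening: 0.0149
[[[0.7,0.8,0,0,0,0.2,0],[0.7,0.9,0.1,0,-0.1,0.2,0],[0.7,0.8,0,0,0,0.2,0],[0.7,0.8,0.1,0,-0.1,0.1,0],[0.7,0.9,0,0,0,0.2,0]]]
5 end [ 0.5628 -0.2526  0.2179] [ -90.    40.  -173.5]
```

```bash
python3 -m pendant '[[[0.7,0.8,0,0,0,0.2,0],[0.7,0.9,0.1,0,-0.1,0.2,0],[0.7,0.8,0,0,0,0.2,0],[0.7,0.8,0.1,0,-0.1,0.1,0],[0.7,0.9,0,0,0,0.2,0],[0,0,0,0,0,0,0],[0,0,0,0,0,0,0]]]'
python3 rm.py r8 .0888 .0892 .0012
```

```text
clock: 54.38
tool_pos: [0.5639, -0.2511, 0.2181]
orientation: [-90.0, 40.0, -173.3]
force: [-0.4, -0.1, -2.2]
opening: 0.0155
54.3833 [ 0.56391647 -0.25106408  0.21811123] [ -89.99294367   40.04195932 -173.28103069] 0.015452519750653365 [-0.4 -0.1 -2.2]
wrist [(0.96, [300, 296, 44, 89])]
scene [(0.92, [178, 241, 28, 77]), (0.91, [137, 315, 25, 53]), (0.76, [162, 297, 23, 48])]
pred foot [ 0.55353459 -0.25350652  0.09269284] dir [-7.00515762e-04  1.24632003e-05  9.99973674e-01]
```

View pics/r8.png

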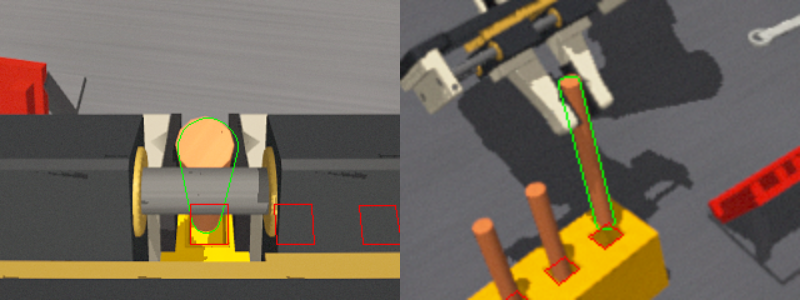

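```bash
python3 -m pendant '[[[0.1,-0.07,0.25,0,0,0,0],[0,0,0,0,0,0,0],[0.4,0.45,0,0,0,0,0],[0.4,0.5,0,0,0,0,0],[0.4,0.45,0,0,0,0,0],[0,0,0,0,0,0,0]]]'
python3 rm.py r9 .0888 .0892 .000
```

```text
clock: 55.08
tool_pos: [0.5619, -0.2549, 0.1985]
orientation: [-90.0, 40.1, -173.4]
force: [0.3, -0.6, -2.0]
opening: 0.0149
55.0833 [ 0.5618912  -0.25485741  0.19846895] [ -90.02577679   40.07001597 -173.43654159] 0.014922235442731517 [ 0.3 -0.6 -2. ]
wrist [(0.79, [299, 296, 50, 90])]
scene [(0.86, [178, 253, 25, 72]), (0.7, [162, 298, 25, 46]), (0.62, [140, 315, 23, 47])]
pred foot [ 0.55142082 -0.25602171  0.07304528] dir [-1.13671819e-03 -4.77677342e-04  9.99973159e-01]
```

View pics/r9.png

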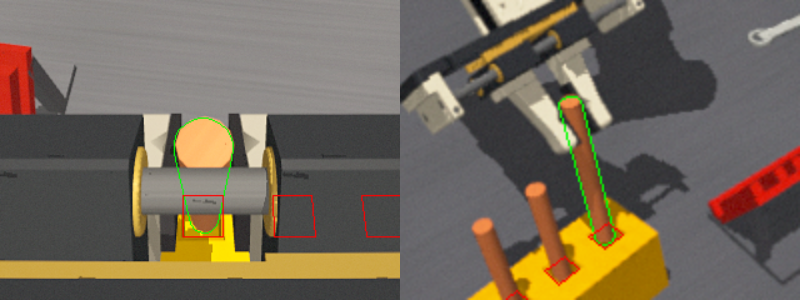

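```bash
python3 -m pendant '[[[0.3,0.5,0,0,0,0,0],[0.4,0.5,0,0,0,0,0],[0.4,0.5,0,0,0,0,0],[0.4,0.45,0,0,0,0,0],[0,0,0,0,0,0,0]]]'
python3 -m pendant '[[[0.4,0.5,0,0,0,0,0],[0.4,0.45,0,0,0,0,0],[0.4,0.5,0,0,0,0,0],[0.4,0.45,0,0,0,0,0],[0,0,0,0,0,0,0]]]'
```

```text
clock: 55.7
tool_pos: [0.5631, -0.2547, 0.1739]
orientation: [-90.0, 40.1, -173.4]
force: [-1.1, 0.4, -3.0]
opening: 0.0151
clock: 56.12
tool_pos: [0.5633, -0.2549, 0.1494]
orientation: [-90.0, 40.1, -173.4]
force: [-0.4, 0.8, -1.7]
opening: 0.0151
```

```bash
python3 -m pendant '[[[0.4,0.45,0,0,0,0,0],[0,0,0,0,0,0,0],[0,0,0,0,0,0,0.35],[0,0,0,0,0,0,0.35],[0,0,0,0,0,0,0.35],[0,0,0,0,0,0,0.35],[0,-2,0,0,0,0,0.35],[0,-3,0,0,0,0,0.35],[0,-3,0,0,0,0,0.35],[0,-3,0,0,0,0,0.35],[0,-2,0,0,0,0,0.35],[0,0,0,0,0,0,0.35]]]'
python3 -m pendant '[[[0,-3,0,0,0,0,0.35],[0,-2,0,0,0,0,0.35],[0,0,0,0,0,0,0.35],[0,0,0,0,0,0,0.35],[0,0,0,0,0,0,0.35]]]'
python3 rs.py r10
python3 - <<'E'
from h import *
for n in('top','scene'):
    s=snapshot(n); save(s,n+'_end.png')
print(ctrl.get_obs()['qvel'].round(2))
E
```

```text
clock: 57.12
tool_pos: [0.4799, -0.2656, 0.2496]
orientation: [-89.5, 40.5, -173.1]
force: [0.1, 1.2, -1.5]
opening: 0.0308
clock: 57.53
tool_pos: [0.4485, -0.2681, 0.2823]
orientation: [-89.9, 40.2, -173.4]
force: [-0.0, -0.5, -0.7]
opening: 0.0307
57.5333 [ 0.44850705 -0.2680859   0.28231755] [ -89.92400533   40.21699173 -173.35714282] 0.030708240576462095 [-0.  -0.5 -0.7]
[-0.18 -0.21  0.15  0.04 -0.01 -0.04]
```

View pics/scene_end.png

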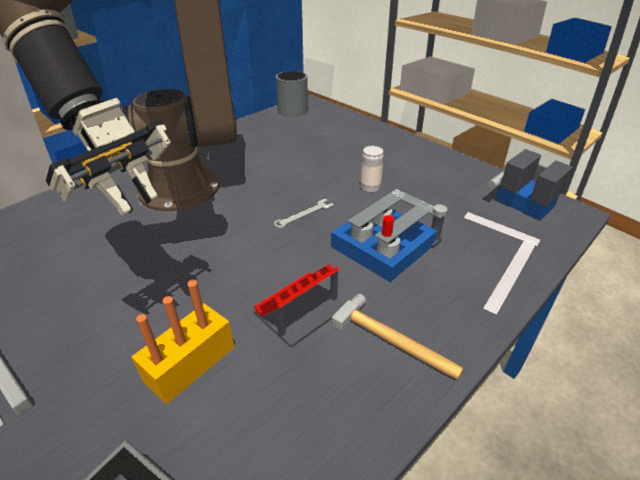

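View pics/top_end.png

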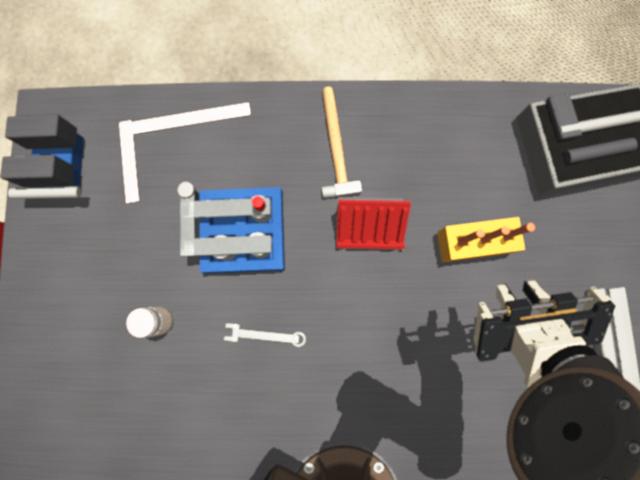

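View pics/r10w.png

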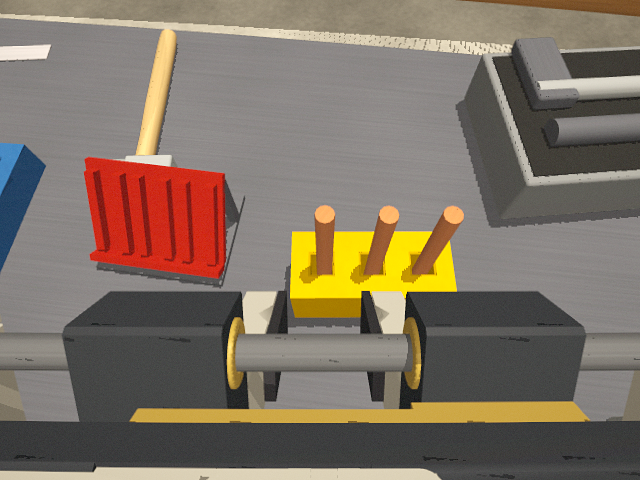

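Run:
```python
from rp import *
s=snapshot('scene'); t=snapshot('top')
for n in(s,t): print(*[ (h,z,proj(n,[[*place([[0,h,0]],STAND)[0][:2],z]])[0].round(1)) for h in(-.05,0,.05) for z in(.175,.19)],sep='\n')
im=s['image'][260:380,110:250,::-1]; cv2.imwrite('pics/z9.png',cv2.resize(im,None,fx=5,fy=5))
J=(.587,.2185,.0325); H=place([[.08,.105,0]],J)[0][:2]; k=ray(t,[[259,203]],.131)[0][:2]; print(np.rad2deg(np.arctan2(*(k-H)[::-1])),np.hypot(*(k-H)))
def edge(p,q,z):
    a=ray(t,[p,q],z); d=a[1]-a[0]; return np.rad2deg(np.arctan2(d[1],d[0]))+90
print(edge((195,199),(270,198),.086),edge((195,236),(271,234),.086),edge((204,190),(281,188),.045))
```

```text
(-0.05, 0.175, array([140.8, 317.7]))
(-0.05, 0.19, array([138.1, 311.1]))
(0, 0.175, array([167.3, 299.6]))
(0, 0.19, array([165.2, 292.9]))
(0.05, 0.175, array([192.2, 282.7]))
(0.05, 0.19, array([190.4, 276. ]))
(-0.05, 0.175, array([530.6, 226.7]))
(-0.05, 0.19, array([534.2, 225.4]))
(0, 0.175, array([505.3, 229.8]))
(0, 0.19, array([508.6, 228.6]))
(0.05, 0.175, array([479.8, 233. ]))
(0.05, 0.19, array([482.6, 231.8]))
-104.42530749534943 0.16413128173372335
0.13730091404748634 1.036378086116116 0.8628586832065395
```

View pics/z9.png

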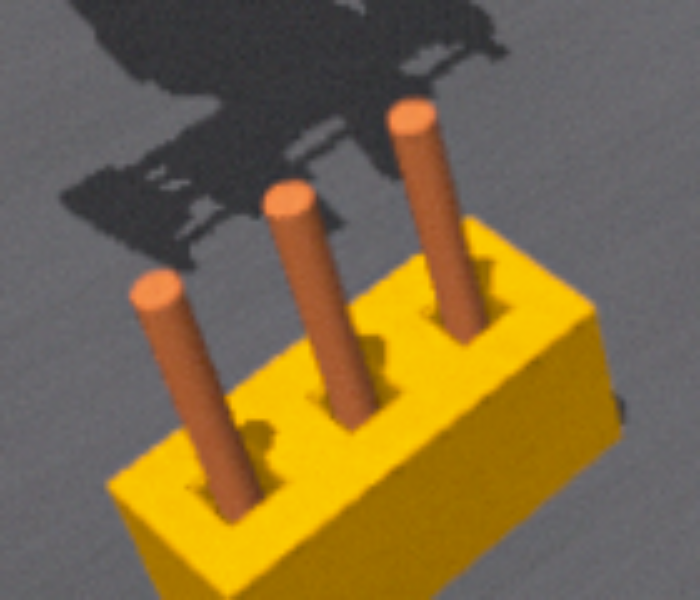

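The bar heads match full seating (z = 0.175) to about 2 px, the hold-down bars are parallel to the jig, and the can, hammer and wrench look unmoved. Handing in.

```bash
python3 -c "
from plant import ctrl
print(ctrl.close_job()); print(ctrl.get_obs()['clock'])"
```

```text
the job is handed in; nothing more can be done
None
the job is handed in; nothing more can be done
```

The job is done and handed in at about 58 s of the 208 s allowed; handing in reports no verdict. I swung the hold-down open, dropped the three bosses present into three separate pockets, and shut the hold-down against its stop. Then I moved the three copper bars from the rest into the three stand holes.

**Last checks:**
- **Bosses:** before shutting, the wrist picture put all three boss tops at the height of fully seated bosses, roughly centred in their pockets.
- **Hold-down:** its bars are within about 1° of parallel to the jig.
- **Bars:** the heads are within about 2 px of where fully seated upright bars should show.
- **Bystanders:** by eye, the can, hammer and wrench show no movement in the final pictures.
- **Robot:** the gripper had backed away and was touching nothing.

**Disagreements:**
- **Force at the stop:** the wrist force reached about 73 N for a moment at the end of shutting, pressed through the fingers on the knob. That is under the 120 N wrist limit, and I backed off at once. It is above the 40 N limit for the arm or gripper body, which I took not to cover the fingers.
- **Camera offset:** the wrist and fixed cameras differed by about 4 mm on the jig's position. I used the wrist values, and the bosses went in without any sideways force.

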